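# Free the left-hand lock and weigh out brass clasps

## Task

Weigh out an order of brass clasps. First release the empty scale: its black lock knob has a left-hand thread, so unscrew it clockwise as far as it goes, until the pan floats free at the top. Then lay clasps in the pan until its pointer stands level with the red flag, as nearly as whole clasps allow, and put all the clasps left over into the blue bin; leave the knob loose, and do not shift the flag or the other things on the bench.

Things in the scene. Friction and masses are not known exactly. Their poses are not given: they have to be found in the camera images.
- scale: Green sprung counter scale, fixed to the bench: base plate 160 x 375 x 15 mm. Origin on the bench under the centre of its pan; its x axis is the short side, its y axis the long side, along which stand (in this order, from -y to +y) the white pointer post (y = -146 mm, 142 mm high, 24 x 20 mm), the pan (y = 0) and the lock knob (y = +170 mm).
- pan (a joint): Height of the sprung pan in m above its lowest position: 0 = held fully down by the lock, 0.060 = up at the top, where the empty free pan floats. Each clasp laid on the free pan lowers it by about 11.8 mm (10.8 to 12.7). The pan is well damped and comes to rest within a second.
- pan_floor (a point): Centre of the pan's flat floor (upper surface), moves up and down with the pan (54 mm above the bench when fully down, 114 mm when fully up); axes as those of the scale. Sheet-steel pan, floor 142 mm (x) x 210 mm (y) inside, with a rim 3 mm thick that stands 18 mm above the floor all round. Level always.
- pointer (a point): Tip of the pan's black pointer, that reaches towards -y from the pan to the white post and moves with the pan.
- flag (a joint): Height in m of the red target flag on the white post, on the same scale as the joint pan: when the two values are equal the pointer is level with the flag. The flag is stiff (12 N) and is already set; it must not be moved.
- flag_tip (a point): Tip of the red flag, 12 mm in x beside the pointer's tip; axes as those of the scale.
- lock_knob (a joint): Angle in rad that the black lock knob has been turned clockwise seen from above, from hard tight (0) to its end stop, fully loose (11.5, nearly two turns). LEFT-HAND thread: clockwise loosens, counter-clockwise only tightens. Starts tight, between 0 and 0.3. It holds the pan down from inside; the pan rises with it by 5.6 mm per rad and is quite free from 10.8 rad on. The knob itself rises by 0.7 mm per rad. Friction torque about 0.12 N m; it stays where it is left.
- knob_grip (a point): Centre of the top of the lock knob's upright wing bar, on the knob's vertical axis, 113 mm above the bench when tight. The bar is 44 mm long (along this point's x axis, which turns with the knob), 14 mm thick (along its y axis), 33 mm tall, over a round foot of 44 mm diameter and 8 mm height. A white line marks the +x half of the bar's top. The axis is 62 mm from the pan's rim.
- bin: Open blue stock bin, fixed: 150 (x) x 170 (y) x 45 mm outside, walls 4 mm, floor about 4 mm. Origin at the centre of its underside.
- mat: Black rubber mat, fixed, 230 (x) x 155 (y) x 4 mm, on which the clasps lie at first. Origin at the centre of its underside.
- clasp1: Solid brass bag-clasp casting, a block 46 (x) x 26 (y) x 22 mm (z), about 150 g; origin at the centre of its underside. Four to six clasps are present.
- clasp2: As clasp1; may be absent.
- clasp3: As clasp1; may be absent.
- clasp4: As clasp1; may be absent.
- clasp5: As clasp1; may be absent.
- clasp6: As clasp1; may be absent.
- tin: closed paint tin, 90 mm across, 110 mm tall; bystander, leave alone.
- jar: amber jar with black lid, 60 mm across, 85 mm tall; bystander, leave alone.
- cone: blue cone of thread, 72 mm across at its foot, 125 mm tall; bystander, leave alone.
Not all that is in view belongs to the job. Leave any green look-alike of the clasp2 alone. Leave any purple look-alike of the clasp3 alone.

How it is judged:
By the outcome, as a careful person would: the job done as asked, in the order asked, and still so for the second after the job is handed in, with the robot touching nothing.
Of clasp1, clasp2, clasp3, clasp4, clasp5, clasp6 only 4 to 6 are there at a start; the rules pass over those that are not, and their reading is None.
At some moment in a run one of clasp1, clasp2, clasp3, clasp4, clasp5, clasp6 may be knocked a few centimetres aside while the robot is not near it.
Once in a run the grip may slacken for a moment while it holds something.
It also fails if it takes over 210 s, if anything falls off the work surface, if the arm or the gripper's body presses on something with over 40 N, if the wrist force passes 120 N, or if a joint passes its speed limit or range.

## Robot

A 6-joint arm with a two-finger parallel gripper is mounted at the origin on the work surface. World frame = base frame: x ahead of the robot, y to its left, z up, the work surface at z = 0. Lengths are in m, angles in degrees, forces in N, time in s.
With the tool pointing down it reaches from about 0.375 to 0.9 m from the base axis. Payload 3.1 kg.
Tool frame: the origin (TCP) lies midway between the tips of the shut fingers; the grasp point (between the pads) lies 19 mm behind it; z points along the fingers, y is the direction in which the jaws open and shut (so a half turn about z gives the same grasp; the last joint's range is limited). The gripper opens to 87 mm and grips with 3 to 60 N. Pads are 19 mm wide; open, the fingers measure 117 mm over their backs; the gripper's body (75 mm by 190 mm) begins 51 mm behind the grasp point.
Start: joints at [59.845, 30.224, 82.088, -0, 67.689, -10.227], TCP at [0.213, 0.588, 0.223] pointing down, gripper open.
Joint ranges: [-176.69, 176.69], [-43.24, 126.21], [12.49, 139.97], [-82, 262], [0, 151.66], [-163.58, 163.58]. Speed limits (degrees/s): [159.86, 159.86, 180, 180, 180, 180].

## Interface

Orientations are given as a 3x3 rotation matrix whose columns are the frame's x, y, z axes.
In Python, from rig import bot gives the robot as it stands.
- The arm moves only by the tool carry_out, never from a script. Its arguments are lists of equal length, an entry for each row: "grip": the gripper's target within -1 to 1 (fully open at 1, half-way at 0, shut at -1); "slide": the shift along the tool's x, y, z in mm, a list of three; "twist": the turn, a rotation vector about the tool's x, y, z in rad, a list of three. In form: {"grip": [grip, ...], "slide": [[dx, dy, dz], ...], "twist": [[wx, wy, wz], ...]}. A call has 1 to 12 rows; each row shifts and turns the pose as measured when the row begins, along the tool's axes as they then stand; what a row does not reach is not made up. A row lasts 1/10 s, in which the tool goes at most 50 mm and 8.59 degrees, less where a joint would pass 70% of its speed; a pose out of reach is approached as far as the arm can. A call is refused whole if a number of a shift passes 50 or a number of a turn 0.15, either way. A call with a gripper value outside its range is refused whole. The fingers move at their own pace and stop on an object; the grip force is fixed at half the most. Time passes only in rows, so rows that do not move let the fingers close. It gives the time, the measured TCP pose, the force and the opening at its end, in the units of the state.
- bot.read_state(): the state, without advancing time (a new reading comes with each control period).
- bot.capture(name): name is "scene" or "top"; returns a dict with "color" (400x640x3 uint8, red, green, blue), "depth" (400x640 float32, m along the optical axis (not along the pixel's ray), 0 where there is no reading), "fx", "fy", "cx", "cy" (pixels), "position" and "rotation" of the camera in the world. Camera axes: x right, y up, looking along -z (the intrinsics and any distortion apply to the point x, -y, -z); pixel columns grow to the right and rows downward; lengths in m; the calibration is good to about 2 mm. A picture is of the moment at which its call begins.
- bot.hand_in(): hands the job in, once; it reports no verdict.
The state is a dict: "time_s": time; "joint_positions": joint angles; "qvel": joint speeds; "tau": joint torques, N m; "position": TCP position; "tcp_rot": TCP orientation; "force": force on the tool from outside, world axes, zero at the start; "moment": the same for the moment, N m; "opening": opening from 0.0 (shut) to 1.0 (fully open).
Only numpy, scipy, OpenCV 4.12 (cv2) and the standard library are available. Lean on these libraries where they do the work, as an engineer would, in place of code of your own. Each camera call takes 0.05 s, during which the arm holds its last target.

## Working session

There is one attempt and no reset: what is moved stays moved. The work goes in short steps, Python scripts to look and compute and a tool call to move; the robot and the scene stay as the last step left them, time stands still between calls to the robot, and variables do not carry over. Pictures are saved under pics/ and viewed, and the job is handed in when it is done.

Besides the shell and the picture viewer there is one more tool, called after "Emit:" as name(argument=value, ...), one argument or row to a line, values as JSON. carry_out: Moves the arm, as the interface text tells. Its arguments: {"type":"object","properties":{"grip":{"type":"array"},"slide":{"type":"array"},"twist":{"type":"array"}},"required":["grip","slide","twist"]}

```bash
ls; mkdir -p pics; python3 - <<'E'
from rig import bot
import cv2
s=bot.read_state()
for k,v in s.items(): print(k,v)
for n in ("scene","top"):
    c=bot.capture(n); cv2.imwrite(f"pics/{n}0.png",c["color"][:,:,::-1]); print(n,c["fx"],c["fy"],c["cx"],c["cy"],c["position"],c["rotation"],[k for k in c])
E
```

```text
pics
time_s 0.0
joint_positions [ 5.98463333e+01  3.02779755e+01  8.21568127e+01  2.56010173e-03
  6.76890368e+01 -1.02282898e+01]
qvel [ 0.14134796  0.02486175  0.0968087  -0.09452533 -0.00863334 -0.00973622]
tau [-1.62918102e-03 -4.40043855e+01 -1.76595283e+01  6.31648349e-02
  5.80524502e-02 -1.37623442e-04]
position [0.21259357 0.58695215 0.22157989]
tcp_rot [[-9.40131243e-01  3.40810781e-01 -1.12133481e-03]
 [ 3.40812361e-01  9.40129523e-01 -1.84794248e-03]
 [ 4.24401243e-04 -2.11947322e-03 -9.99997664e-01]]
force [ 0.06146864 -0.3958481  -0.11622255]
moment [-0.00043924 -0.03761862 -0.01110268]
opening 1.0022929772467302
scene 453.6647405455338 453.6647405455338 319.9227209759293 200.1513851363215 [ 0.90633279 -0.417181    0.93299134] [[ 0.78323029 -0.52380304  0.33493386]
 [ 0.62165272  0.66836676 -0.40845289]
 [-0.00990979  0.52812522  0.84910868]] ['color', 'depth', 'fx', 'fy', 'cx', 'cy', 'position', 'rotation']
top 487.6634643147746 487.6634643147746 325.1582927928549 197.9264709321581 [0.45819314 0.00447346 1.28207496] [[ 0.00632381  0.99611006 -0.08789055]
 [-0.99978277  0.00804366  0.01922771]
 [ 0.01985987  0.08774986  0.99594455]] ['color', 'depth', 'fx', 'fy', 'cx', 'cy', 'position', 'rotation']
```

View pics/scene0.png

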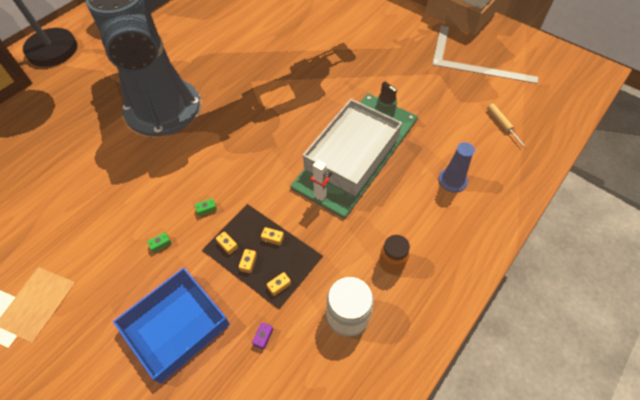

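View pics/top0.png

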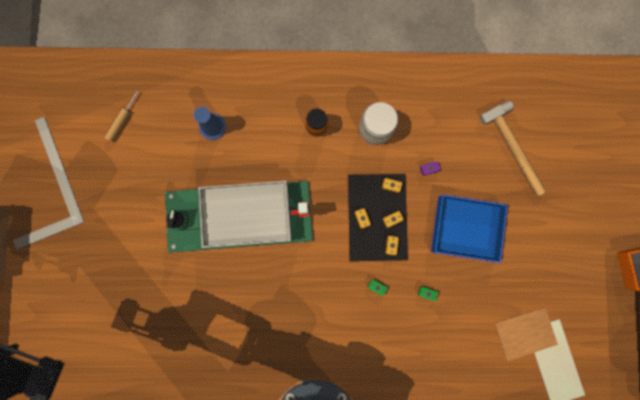

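The scene view shows four yellow clasps on the mat at (272,236), (227,243), (247,261), (279,284). Possible mix-ups are the green blocks at (205,207) and (158,242) and the purple one at (263,336); all three stay put. The knob is at (388,96) and the flag at (320,181). Next I'll measure and check close crops.

```bash
cat > h.py <<'E'
import numpy as np, cv2
from rig import bot
def ray(c,u,v):
    d=np.array([(u-c["cx"])/c["fx"],-(v-c["cy"])/c["fy"],-1.0]); return np.array(c["position"]),np.array(c["rotation"])@d
def onz(c,u,v,z):
    o,d=ray(c,u,v); return o+d*(z-o[2])/d[2]
def proj(c,p):
    q=np.array(c["rotation"]).T@(np.array(p)-c["position"]); return c["cx"]+c["fx"]*q[0]/-q[2], c["cy"]+c["fy"]*-q[1]/-q[2]
def cap(n,save=None):
    c=bot.capture(n)
    if save: cv2.imwrite(f"pics/{save}.png",c["color"][:,:,::-1])
    return c
def cloud(c):
    v,u=np.mgrid[0:400,0:640]; d=c["depth"]
    q=np.stack([(u-c["cx"])/c["fx"]*d,-(v-c["cy"])/c["fy"]*d,-d],-1)
    return q@np.array(c["rotation"]).T+c["position"]
def hsv(c): return cv2.cvtColor(c["color"],cv2.COLOR_RGB2HSV)
def blobs(c,lo,hi,z,amin=30,roi=None):
    m=cv2.inRange(hsv(c),np.array(lo),np.array(hi))
    m=cv2.morphologyEx(m,cv2.MORPH_CLOSE,np.ones((3,3)))
    if roi: 
        k=np.zeros_like(m);k[roi[1]:roi[3],roi[0]:roi[2]]=1;m=m*k
    cs,_=cv2.findContours(m,cv2.RETR_EXTERNAL,cv2.CHAIN_APPROX_NONE); out=[]
    for k in cs:
        a=cv2.contourArea(k)
        if a<amin: continue
        P=np.array([onz(c,u,v,z)[:2] for u,v in k[:,0]],np.float32)*1000
        (x,y),(w,h),an=cv2.minAreaRect(P)
        if w<h: w,h,an=h,w,an+90
        M=cv2.moments(k); out.append((round(M['m10']/M['m00']),round(M['m01']/M['m00']),a,round(x,1),round(y,1),round(w),round(h),round((an+90)%180-90,1)))
    return out
def crop(c,x0,y0,x1,y1,s,name):
    cv2.imwrite(f"pics/{name}.png",cv2.resize(c["color"][y0:y1,x0:x1,::-1],None,fx=s,fy=s,interpolation=cv2.INTER_CUBIC))
E
python3 - <<'E'
from h import *
s=cap("scene");t=cap("top")
for n,c in(("s",s),("t",t)):
    print(n)
    for b in blobs(c,(20,120,120),(32,255,255),.026): print('clasp',b)
    for b in blobs(c,(105,150,60),(125,255,255),.045,500): print('bin',b)
    for b in blobs(c,(60,60,30),(90,255,200),.015,500): print('scale',b)
crop(s,285,75,425,215,4,"s1");crop(t,160,170,320,260,5,"t1");crop(s,200,190,340,310,5,"s2")
P=cloud(t)
for u,v in((245,214),(377,217),(303,209),(176,218),(470,230)): print(u,v,P[v,u])
E
```

```text
s
clasp (278, 282, 181.5, 605.9, -195.0, 43, 23, 75.3)
clasp (247, 259, 163.0, 517.0, -197.5, 42, 23, -65.2)
clasp (226, 241, 154.5, 449.3, -194.5, 43, 22, -6.6)
clasp (272, 234, 141.0, 519.0, -118.3, 42, 22, 22.6)
bin (169, 330, 4540.0, 496.3, -394.3, 167, 147, 81.2)
t
clasp (391, 244, 62.0, 449.6, -193.0, 45, 25, -5.1)
clasp (390, 220, 46.0, 514.7, -193.5, 43, 24, -60.7)
clasp (361, 217, 65.5, 519.1, -115.4, 41, 23, 21.1)
clasp (388, 185, 36.0, 605.9, -190.0, 38, 23, 74.4)
bin (469, 228, 3708.5, 494.0, -387.2, 174, 144, 81.6)
scale (184, 221, 1534.5, 509.4, 346.5, 153, 83, 4.9)
245 214 [0.5238872  0.18062191 0.06339114]
377 217 [ 0.52177561 -0.15681349  0.00375018]
303 209 [0.53255198 0.03424418 0.13914294]
176 218 [0.45819314 0.00447346 1.28207496]
470 230 [ 0.48934631 -0.40230432  0.00303664]
```

View pics/s1.png

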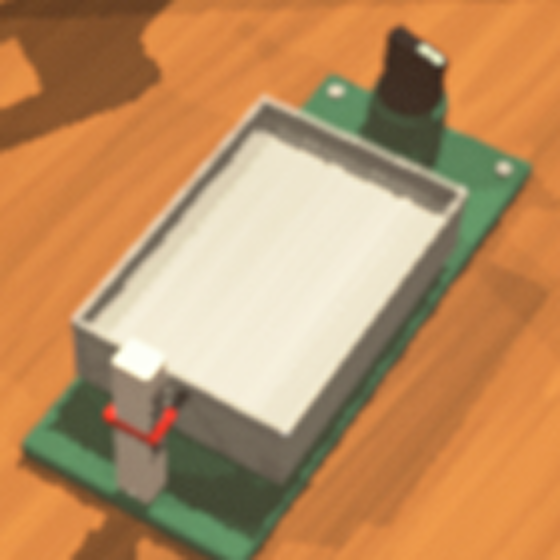

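View pics/t1.png

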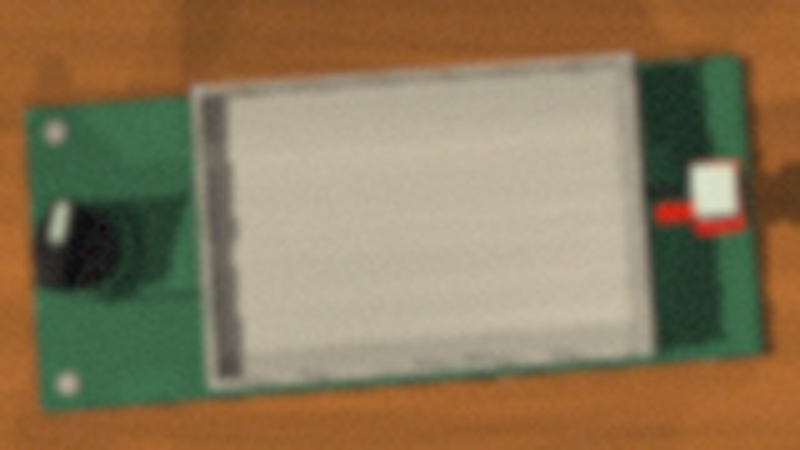

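View pics/s2.png

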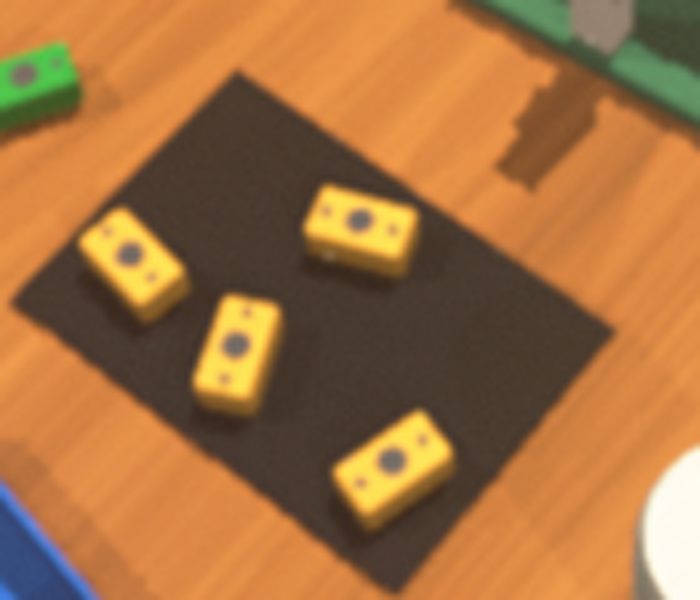

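The crops confirm four brass clasps; the knob's white line is at s1 (432,52), about upright in the top view, and the red flag tip is at t1 (672,213). Next: fit the scale and the knob, and get the flag height by triangulating across the two views.

```bash
cat >> h.py <<'E'
def tri(c1,p1,c2,p2):
    o1,d1=ray(c1,*p1);o2,d2=ray(c2,*p2)
    A=np.stack([d1,-d2],1);k=np.linalg.lstsq(A,o2-o1,rcond=None)[0]
    a=o1+k[0]*d1;b=o2+k[1]*d2; return (a+b)/2,np.linalg.norm(a-b)
E
python3 - <<'E'
from h import *
s=cap("scene");t=cap("top")
q=[(25,108),(745,57),(768,353),(42,410)]
W=[onz(t,160+a/5,170+b/5,.015) for a,b in q]
print('plate top',np.round(W,4)); ct=np.mean(W,0)
d=(W[0]-W[1]+W[3]-W[2])[:2]; yaw=np.degrees(np.arctan2(-d[0],d[1])); print(ct,yaw,np.linalg.norm(d)/2)
q=[(23,447),(243,562),(530,165),(330,77)]
W=[onz(s,285+a/4,75+b/4,.015) for a,b in q]
print('plate scene',np.round(W,4),np.mean(W,0)); d=(W[3]-W[0]+W[2]-W[1])[:2]; print(np.degrees(np.arctan2(-d[0],d[1])))
# white line on knob
for n,c,roi in(("s",s,(380,75,400,105)),("t",t,(165,205,185,232))):
    H=hsv(c);x0,y0,x1,y1=roi
    m=((H[...,2]>150)&(H[...,1]<70));k=np.zeros_like(m);k[y0:y1,x0:x1]=1;m&=k.astype(bool)
    v,u=np.nonzero(m);print(n,'line',u.mean(),v.mean(),len(u),onz(c,u.mean(),v.mean(),.113))
    P=np.array([onz(c,a,b,.113)[:2] for a,b in zip(u,v)],np.float32);print(cv2.fitLine(P,cv2.DIST_L2,0,.01,.01).ravel(),np.ptp(P,0))
# red
for n,c in(("s",s),("t",t)):
    H=hsv(c);m=(((H[...,0]<6)|(H[...,0]>174))&(H[...,1]>150)&(H[...,2]>120)); v,u=np.nonzero(m)
    k=(abs(u-(320 if n=='s' else 300))<25)&(abs(v-(182 if n=='s' else 212))<20);print(n,sorted(zip(u[k],v[k])))
crop(s,300,150,345,205,12,"s3");crop(t,285,195,315,225,18,"t3");crop(s,365,75,410,125,12,"s4");crop(t,160,200,190,235,16,"t4")
E
```

```text
plate top [[0.5831 0.3958 0.015 ]
 [0.6131 0.0225 0.015 ]
 [0.4589 0.0092 0.015 ]
 [0.4274 0.3816 0.015 ]]
[0.52062638 0.20229413 0.015     ] 4.710046859898404 0.3740820950296695
plate scene [[0.4646 0.0107 0.015 ]
 [0.6179 0.0285 0.015 ]
 [0.5855 0.3939 0.015 ]
 [0.4326 0.3781 0.015 ]] [0.5251568  0.20279409 0.015     ]
5.014573767750827
s line 392.5 88.1875 16 [0.52054925 0.34874427 0.113     ]
[ 0.96869177 -0.24826647  0.52053875  0.34874812] [0.01764369 0.00858745]
t line 171.45454545454547 213.8181818181818 11 [0.5203499  0.34834092 0.113     ]
[ 0.9956565  -0.09310289  0.52035123  0.34834078] [0.01433909 0.00261313]
s [(np.int64(311), np.int64(177)), (np.int64(311), np.int64(178)), (np.int64(311), np.int64(179)), (np.int64(312), np.int64(176)), (np.int64(312), np.int64(177)), (np.int64(312), np.int64(178)), (np.int64(312), np.int64(179)), (np.int64(312), np.int64(180)), (np.int64(313), np.int64(177)), (np.int64(313), np.int64(178)), (np.int64(313), np.int64(179)), (np.int64(313), np.int64(180)), (np.int64(314), np.int64(180)), (np.int64(314), np.int64(181)), (np.int64(315), np.
[... 2227 characters left out ...]
.int64(299), np.int64(216)), (np.int64(300), np.int64(214)), (np.int64(300), np.int64(215)), (np.int64(300), np.int64(216)), (np.int64(301), np.int64(215)), (np.int64(301), np.int64(216)), (np.int64(302), np.int64(214)), (np.int64(302), np.int64(215)), (np.int64(302), np.int64(216)), (np.int64(303), np.int64(214)), (np.int64(303), np.int64(215)), (np.int64(303), np.int64(216)), (np.int64(304), np.int64(214)), (np.int64(304), np.int64(215)), (np.int64(305), np.int64(214)), (np.int64(305), np.int64(215)), (np.int64(306), np.int64(214)), (np.int64(306), np.int64(215)), (np.int64(307), np.int64(214)), (np.int64(307), np.int64(215)), (np.int64(308), np.int64(213)), (np.int64(308), np.int64(214))]
```

View pics/s3.png

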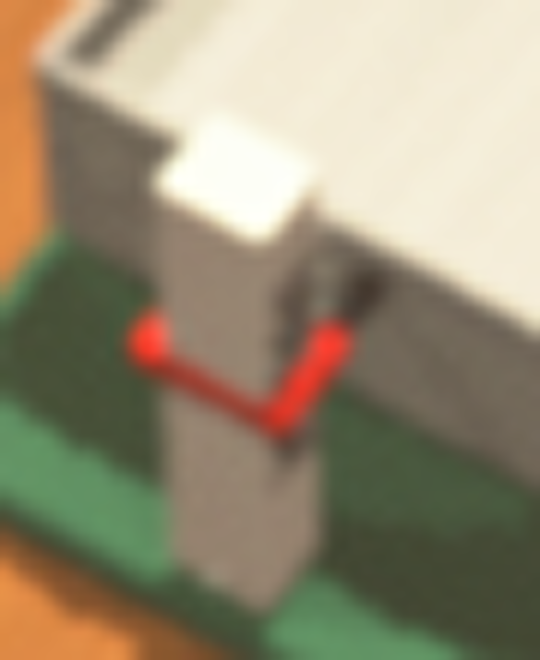

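View pics/t4.png

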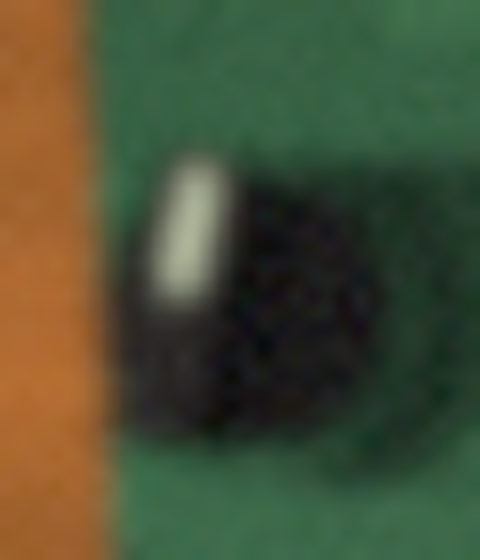

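View pics/s4.png

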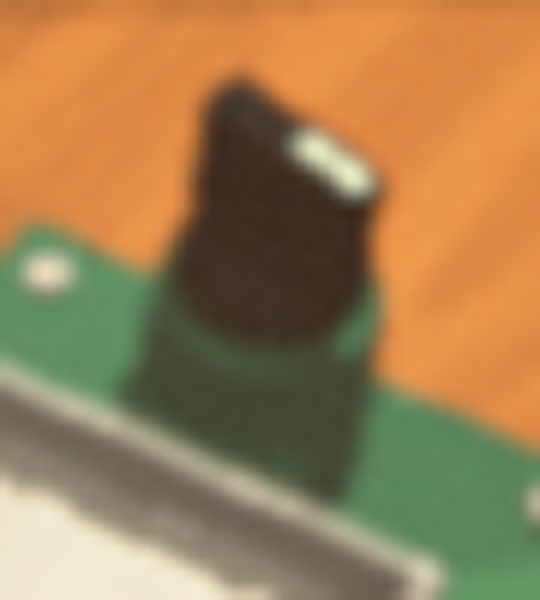

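View pics/t3.png

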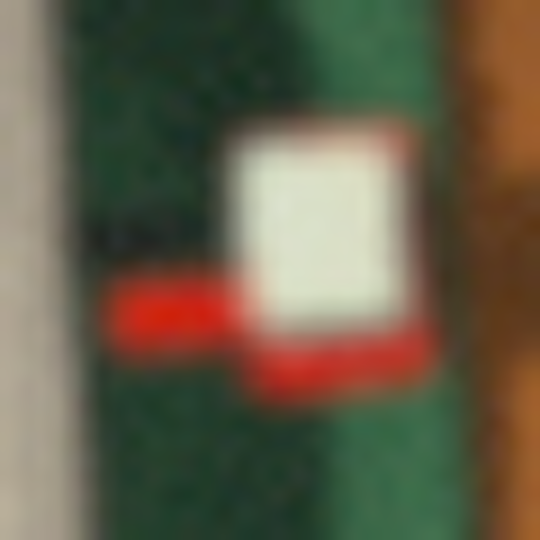

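```bash
python3 - <<'E'
from h import *
s=cap("scene");t=cap("top")
f=lambda a,b:(365+a/12-.5,75+b/12-.5)
print('knob ctr scene',onz(s,*f(298,137),.113))
a=onz(s,*f(222,88),.113);b=onz(s,*f(372,188),.113);print('ends',a,b,np.degrees(np.arctan2(*(b-a)[1::-1])),np.linalg.norm(b-a))
a=onz(s,*f(300,140),.113);b=onz(s,*f(368,188),.113);print('line ends s',a,b,np.degrees(np.arctan2(*(b-a)[1::-1])),np.linalg.norm(b-a))
f=lambda a,b:(160+a/16-.5,200+b/16-.5)
b=onz(t,*f(198,160),.113);a=onz(t,*f(178,298),.113);print('line ends t',a,b,np.degrees(np.arctan2(*(b-a)[1::-1])),np.linalg.norm(b-a))
# pan rim corners top
W=np.array([onz(t,160+a/5,170+b/5,.073) for a,b in((192,87),(632,53),(655,352),(210,390))]);print('pan',W,W.mean(0))
W=np.array([onz(s,285+a/4,75+b/4,.073) for a,b in((75,322),(265,97),(467,190),(288,436))]);print('pan',W,W.mean(0))
print('flag tip',tri(s,(328.3,177.9),t,(290.9,212.3)))
y=np.radians(4.85)
for o in ((.5215,.2035),):
  R=np.array([[np.cos(y),-np.sin(y)],[np.sin(y),np.cos(y)]])
  print('knob pred',o+R@[0,.17],'post',o+R@[0,-.146], 'ptr+12',o+R@[.012,-.13])
E
```

```text
knob ctr scene [0.50984829 0.35050406 0.113     ]
ends [0.48912366 0.35270966 0.113     ] [0.53028322 0.34758896 0.113     ] -7.091775651039204 0.041476867720432097
line ends s [0.51066936 0.35002914 0.113     ] [0.52962649 0.34707842 0.113     ] -8.847207636051898 0.0191853967849434
line ends t [0.5100629  0.34995851 0.113     ] [0.53067327 0.3476923  0.113     ] -6.274738959787492 0.020734581410480495
pan [[0.58857164 0.29587151 0.073     ]
 [0.60747774 0.07805637 0.073     ]
 [0.45902377 0.06474963 0.073     ]
 [0.43905377 0.28273554 0.073     ]] [0.52353173 0.18035326 0.073     ]
pan [[0.45904365 0.07076124 0.073     ]
 [0.4397163  0.28745227 0.073     ]
 [0.58594819 0.30087061 0.073     ]
 [0.60670222 0.08265631 0.073     ]] [0.52285259 0.18543511 0.073     ]
flag tip (array([0.53172121, 0.06888385, 0.04579788]), np.float64(0.004727096561695955))
knob pred [0.50712694 0.37289131] post [0.53384392 0.05802276] ptr+12 [0.5444482  0.07498004]
```

```bash
cat >> h.py <<'E'
def need(x,y,z,th,q=True):
    """tool-frame shift (mm) to world (mm) target, twist rotvec to tool-down with tool y at angle th deg (mod 180)"""
    from scipy.spatial.transform import Rotation as Ro
    s=bot.read_state();R=np.array(s["tcp_rot"]);p=np.array(s["position"])*1000
    d=R.T@(np.array([x,y,z])-p)
    best=None
    for k in(0,180):
        a=np.radians(th+k);Y=np.array([np.cos(a),np.sin(a),0]);Z=np.array([0,0,-1.]);T=np.stack([np.cross(Y,Z),Y,Z],1)
        w=Ro.from_matrix(R.T@T).as_rotvec()
        if best is None or np.linalg.norm(w)<np.linalg.norm(best): best=w
    print('t',round(s["time_s"],2),'pos',np.round(p,1),'th',round(np.degrees(np.arctan2(R[1,1],R[0,1])),1),'q6',round(s["joint_positions"][5],1),'q1',round(s["joint_positions"][0],1),'open',round(s["opening"]*87,1),'F',np.round(s["force"],1))
    print('shift',np.round(d,1),'twist',np.round(best,3))
E
python3 -c "
from h import *
need(509,351,180,83)"
```

```text
t 0.4 pos [212.9 587.5 222.4] th 70.1 q6 -10.2 q1 59.8 open 87.1 F [-0.5 -0.6 -0. ]
shift [-358.9 -121.4   42.4] twist [-0.    -0.    -0.226]
```

Emit:
carry_out(
  grip=[0.4, 0.4, 0.4, 0.4, 0.4, 0.4, 0.4, 0.4, 0.4, 0.4, 0.4, 0.4],
  slide=[
    [-36, -12, 4],
    [-36, -12, 4],
    [-36, -12, 4],
    [-36, -12, 4],
    [-36, -12, 4],
    [-36, -12, 4],
    [-36, -12, 4],
    [-36, -12, 4],
    [-36, -12, 4],
    [-36, -12, 4],
    [0, 0, 0],
    [0, 0, 0],
  ],
  twist=[
    [0, 0, 0],
    [0, 0, 0],
    [0, 0, 0],
    [0, 0, 0],
    [0, 0, 0],
    [0, 0, 0],
    [0, 0, 0],
    [0, 0, 0],
    [0, 0, 0],
    [0, 0, 0],
    [0, 0, -0.11],
    [0, 0, -0.11],
  ],
)

```text
time_s: 1.6
position: [0.5242, 0.3455, 0.1815]
tcp_rot: [[-0.993, 0.117, 0.005], [0.117, 0.993, 0.005], [-0.004, 0.006, -1.0]]
force: [0.6, 0.2, 0.4]
opening: 0.703
```

```bash
python3 -c "
from h import *
need(509,351,86,83)"
```

```text
t 1.6 pos [524.2 345.5 181.5] th 83.3 q6 -60.2 q1 23.1 open 61.1 F [0.6 0.2 0.4]
shift [16.2  3.2 95.4] twist [0.006 0.004 0.005]
```

Emit:
carry_out(
  grip=[0.4, 0.4, 0.4, 0.4],
  slide=[
    [16, 3, 10],
    [0, 0, 30],
    [0, 0, 20],
    [0, 0, 0],
  ],
  twist=[
    [0.006, 0.004, 0.005],
    [0, 0, 0],
    [0, 0, 0],
    [0, 0, 0],
  ],
)

```text
time_s: 2.0
position: [0.5053, 0.3513, 0.1191]
tcp_rot: [[-0.991, 0.131, -0.001], [0.131, 0.991, -0.0], [0.001, -0.0, -1.0]]
force: [0.1, -0.4, 0.7]
opening: 0.699
```

```bash
python3 -c "
from h import *
need(509,351,86,83)
s=cap('scene');t=cap('top')
crop(s,350,50,430,130,7,'s5');crop(t,140,180,220,250,7,'t5')"
```

```text
t 2.0 pos [505.3 351.3 119.1] th 82.4 q6 -58.1 q1 24.4 open 60.8 F [ 0.1 -0.4  0.7]
shift [-3.8  0.2 33.1] twist [-0.    -0.001 -0.01 ]
```

View pics/s5.png

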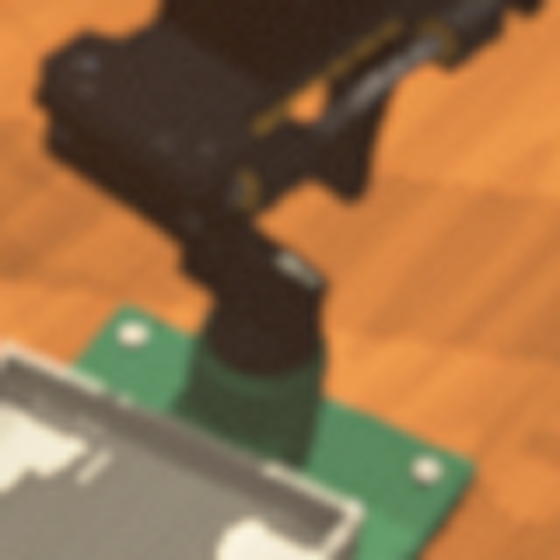

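View pics/t5.png

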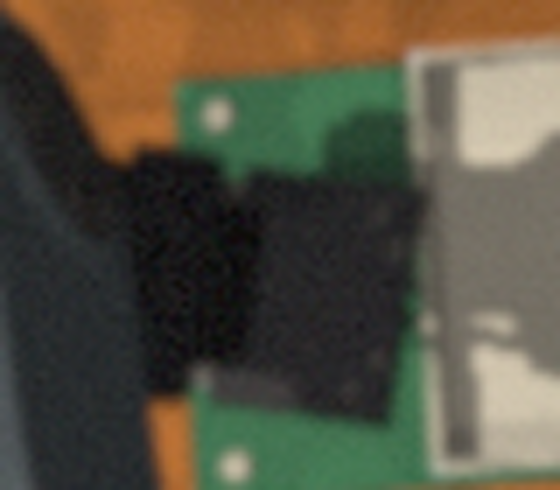

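Emit:
carry_out(
  grip=[0.4, 0.4, 0.4, 0.4],
  slide=[
    [-4, 0, 8],
    [0, 0, 14],
    [0, 0, 8],
    [0, 0, 0],
  ],
  twist=[
    [0, 0, -0.01],
    [0, 0, 0],
    [0, 0, 0],
    [0, 0, 0],
  ],
)

```text
time_s: 2.5
position: [0.5129, 0.3533, 0.0923]
tcp_rot: [[-0.993, 0.12, 0.009], [0.12, 0.993, 0.004], [-0.008, 0.005, -1.0]]
force: [0.2, -0.1, -0.5]
opening: 0.697
```

```bash
python3 -c "
from h import *
need(509,351,86,83)"
```

```text
t 2.5 pos [512.9 353.3  92.3] th 83.1 q6 -58.8 q1 24.3 open 60.7 F [ 0.2 -0.1 -0.5]
shift [ 3.7 -2.8  6.2] twist [0.005 0.008 0.002]
```

Emit:
carry_out(
  grip=[0.4, -1, -1, -1, -1, -1],
  slide=[
    [4, -2, 6],
    [0, 0, 0],
    [0, 0, 0],
    [0, 0, 0],
    [0, 0, 0],
    [0, 0, 0],
  ],
  twist=[
    [0.005, 0.008, 0],
    [0, 0, 0],
    [0, 0, 0],
    [0, 0, 0],
    [0, 0, 0],
    [0, 0, 0],
  ],
)

```text
time_s: 3.1
position: [0.509, 0.3517, 0.0862]
tcp_rot: [[-0.993, 0.121, 0.0], [0.121, 0.993, 0.001], [-0.0, 0.001, -1.0]]
force: [-0.5, 0.0, -0.2]
opening: 0.33
```

```bash
python3 -c "
from h import *
need(509,351,86,83)"
```

```text
t 3.1 pos [509.  351.7  86.2] th 83.0 q6 -58.8 q1 24.3 open 28.7 F [-0.5  0.  -0.2]
shift [-0.1 -0.7  0.2] twist [0.001 0.    0.001]
```

Emit:
carry_out(
  grip=[-1, -1, -1, -1, -1],
  slide=[
    [0, 0, 0],
    [0, 0, 0],
    [0, 0, 0],
    [0, 0, 0],
    [0, 0, 0],
  ],
  twist=[
    [0, 0, 0],
    [0, 0, 0],
    [0, 0, 0],
    [0, 0, 0],
    [0, 0, 0],
  ],
)

```text
time_s: 3.6
position: [0.5088, 0.3494, 0.0865]
tcp_rot: [[-0.993, 0.122, -0.001], [0.122, 0.993, -0.003], [0.0, -0.003, -1.0]]
force: [0.3, -0.1, 0.0]
opening: 0.161
```

```bash
python3 -c "
from h import *
need(509,351,86,83)"
```

```text
t 3.6 pos [508.8 349.4  86.5] th 83.0 q6 -58.7 q1 24.2 open 14.0 F [ 0.3 -0.1  0. ]
shift [0.  1.6 0.5] twist [-0.003 -0.     0.   ]
```

Emit:
carry_out(
  grip=[-1, -1, -1, -1, -1],
  slide=[
    [0, 0, 0],
    [0, 0, 0],
    [0, 0, -0.1],
    [0, 0, -0.1],
    [0, 0, -0.1],
  ],
  twist=[
    [0, 0, 0.1],
    [0, 0, 0.15],
    [0, 0, 0.15],
    [0, 0, 0.15],
    [0, 0, 0.15],
  ],
)

```text
time_s: 4.1
position: [0.509, 0.3495, 0.0869]
tcp_rot: [[-0.677, 0.736, 0.0], [0.736, 0.677, -0.005], [-0.004, -0.003, -1.0]]
force: [0.0, -0.6, -0.4]
opening: 0.154
```

```bash
python3 -c "
from h import *
need(509,350,86.5,43)
print(bot.read_state()['moment'])"
```

```text
t 4.1 pos [509.  349.5  86.9] th 42.6 q6 -18.2 q1 24.2 open 13.4 F [ 0.  -0.6 -0.4]
shift [0.4 0.4 0.4] twist [-0.003  0.004 -0.007]
[-0.08473556 -0.016348    0.09377976]
```

Emit:
carry_out(
  grip=[-1, -1, -1, -1, -1, -1, -1, -1, -1, -1, -1, -1],
  slide=[
    [0, 0, -0.1],
    [0, 0, -0.1],
    [0, 0, -0.1],
    [0, 0, -0.1],
    [0, 0, -0.1],
    [0, 0, -0.1],
    [0, 0, -0.1],
    [0, 0, -0.1],
    [0, 0, -0.1],
    [0, 0, -0.1],
    [0, 0, -0.1],
    [0, 0, -0.1],
  ],
  twist=[
    [0, 0, 0.15],
    [0, 0, 0.15],
    [0, 0, 0.15],
    [0, 0, 0.15],
    [0, 0, 0.15],
    [0, 0, 0.15],
    [0, 0, 0.15],
    [0, 0, 0.15],
    [0, 0, 0.15],
    [0, 0, 0.15],
    [0, 0, 0.15],
    [0, 0, 0.15],
  ],
)

```text
time_s: 5.3
position: [0.5092, 0.3494, 0.088]
tcp_rot: [[0.87, 0.492, 0.003], [0.492, -0.87, -0.009], [-0.002, 0.009, -1.0]]
force: [1.6, -1.1, -0.8]
opening: 0.159
```

```bash
python3 -c "
from h import *
need(509,350,88,-60)
print(bot.read_state()['moment'])"
```

```text
t 5.3 pos [509.2 349.4  88. ] th -60.5 q6 85.3 q1 24.4 open 13.8 F [ 1.6 -1.1 -0.8]
shift [ 0.1 -0.6 -0. ] twist [ 0.009  0.002 -0.009]
[-0.08443246  0.14090061  0.12808224]
```

Emit:
carry_out(
  grip=[-1, -1, -1, -1, -1, -1, -1, -1, 0.4, 0.4, 0.4, 0.4],
  slide=[
    [0, 0, -0.1],
    [0, 0, -0.1],
    [0, 0, -0.1],
    [0, 0, -0.1],
    [0, 0, -0.1],
    [0, 0, -0.1],
    [0, 0, -0.1],
    [0, 0, 0],
    [0, 0, 0],
    [0, 0, 0],
    [0, 0, 0],
    [0, 0, 0],
  ],
  twist=[
    [0, 0, 0.15],
    [0, 0, 0.15],
    [0, 0, 0.15],
    [0, 0, 0.15],
    [0, 0, 0.15],
    [0, 0, 0.15],
    [0, 0, 0.15],
    [0, 0, 0],
    [0, 0, 0],
    [0, 0, 0],
    [0, 0, 0],
    [0, 0, 0],
  ],
)

```text
time_s: 6.5
position: [0.5094, 0.3499, 0.0888]
tcp_rot: [[0.864, -0.503, 0.004], [-0.503, -0.864, -0.011], [0.009, 0.007, -1.0]]
force: [-0.8, -0.3, -0.3]
opening: 0.437
```

Emit:
carry_out(
  grip=[0.4, 0.4, 0.4, 0.4],
  slide=[
    [0, 0, 0],
    [0, 0, 0],
    [0, 0, 0],
    [0, 0, 0],
  ],
  twist=[
    [0, 0, 0],
    [0, 0, 0],
    [0, 0, 0],
    [0, 0, 0],
  ],
)

```text
time_s: 6.9
position: [0.5093, 0.3501, 0.0888]
tcp_rot: [[0.865, -0.502, 0.004], [-0.501, -0.865, -0.011], [0.009, 0.007, -1.0]]
force: [-0.0, 0.7, 0.2]
opening: 0.685
```

```bash
python3 -c "
from h import *
need(509,349.6,88,-120)
s=cap('scene','s6')
crop(s,280,50,440,210,4,'s6')"
```

```text
t 6.9 pos [509.3 350.1  88.8] th -120.1 q6 145.1 q1 24.5 open 59.6 F [-0.   0.7  0.2]
shift [-0.   0.6  0.8] twist [ 0.007 -0.009 -0.002]
```

View pics/s6.png

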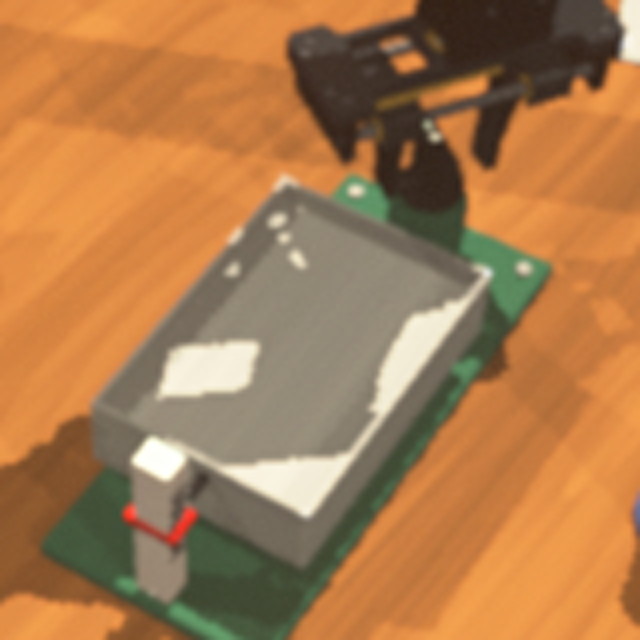

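The pan has risen about 20 mm; jaws open around the bar. Turning back half a turn to regrip.

Emit:
carry_out(
  grip=[0.4, 0.4, 0.4, 0.4, 0.4, 0.4, 0.4, 0.4, 0.4, 0.4, 0.4, 0.4],
  slide=[
    [0, 0, 0],
    [0, 0, 0],
    [0, 0, 0],
    [0, 0, 0],
    [0, 0, 0],
    [0, 0, 0],
    [0, 0, 0],
    [0, 0, 0],
    [0, 0, 0],
    [0, 0, 0],
    [0, 0, 0],
    [0, 0, 0],
  ],
  twist=[
    [0, 0, -0.15],
    [0, 0, -0.15],
    [0, 0, -0.15],
    [0, 0, -0.15],
    [0, 0, -0.15],
    [0, 0, -0.15],
    [0, 0, -0.15],
    [0, 0, -0.15],
    [0, 0, -0.15],
    [0, 0, -0.15],
    [0, 0, -0.15],
    [0, 0, -0.15],
  ],
)

```text
time_s: 8.15
position: [0.5095, 0.35, 0.0888]
tcp_rot: [[0.286, 0.958, 0.005], [0.958, -0.286, -0.011], [-0.009, 0.008, -1.0]]
force: [0.8, 0.7, -0.8]
opening: 0.705
```

Emit:
carry_out(
  grip=[0.4, 0.4, 0.4, 0.4, 0.4, 0.4, 0.4, 0.4, 0.4],
  slide=[
    [0, 0, 0],
    [0, 0, 0],
    [0, 0, 0],
    [0, 0, 0],
    [0, 0, 0],
    [0, 0, 0],
    [0, 0, 0],
    [0, 0, 0],
    [0, 0, 0],
  ],
  twist=[
    [0, 0, -0.15],
    [0, 0, -0.15],
    [0, 0, -0.15],
    [0, 0, -0.15],
    [0, 0, -0.15],
    [0, 0, -0.15],
    [0, 0, -0.15],
    [0, 0, -0.15],
    [0, 0, -0.15],
  ],
)

```text
time_s: 9.05
position: [0.5096, 0.3499, 0.0888]
tcp_rot: [[-0.872, 0.489, 0.005], [0.489, 0.872, -0.011], [-0.009, -0.007, -1.0]]
force: [-0.7, -0.7, -0.5]
opening: 0.697
```

```bash
python3 -c "
from h import *
need(509,350,88.5,60)"
```

```text
t 9.05 pos [509.6 349.9  88.8] th 60.7 q6 -35.7 q1 24.5 open 60.7 F [-0.7 -0.7 -0.5]
shift [ 0.6 -0.2  0.3] twist [-0.007  0.009  0.013]
```

Grip again (45 mm to close, about 8 rows) and turn.

Emit:
carry_out(
  grip=[-1, -1, -1, -1, -1, -1, -1, -1, -1, -1],
  slide=[
    [0.6, 0, 0.3],
    [0, 0, 0],
    [0, 0, 0],
    [0, 0, 0],
    [0, 0, 0],
    [0, 0, 0],
    [0, 0, 0],
    [0, 0, 0],
    [0, 0, 0],
    [0, 0, 0],
  ],
  twist=[
    [-0.007, 0.009, 0.012],
    [0, 0, 0],
    [0, 0, 0],
    [0, 0, 0],
    [0, 0, 0],
    [0, 0, 0],
    [0, 0, 0],
    [0, 0, 0],
    [0, 0, 0],
    [0, 0, 0.1],
  ],
)

```text
time_s: 10.05
position: [0.5088, 0.3496, 0.0885]
tcp_rot: [[-0.805, 0.593, -0.001], [0.593, 0.805, -0.0], [0.0, -0.001, -1.0]]
force: [0.7, -0.5, 0.6]
opening: 0.16
```

```bash
python3 -c "
from h import *
need(509,350,88.5,54)
print(bot.read_state()['moment'])"
```

```text
t 10.05 pos [508.8 349.6  88.5] th 53.6 q6 -29.5 q1 24.1 open 14.0 F [ 0.7 -0.5  0.6]
shift [0.1 0.5 0. ] twist [-0.001 -0.    -0.007]
[-0.06187737 -0.01292034  0.09080888]
```

Emit:
carry_out(
  grip=[-1, -1, -1, -1, -1, -1, -1, -1, -1, -1, -1, -1],
  slide=[
    [0, 0, -0.1],
    [0, 0, -0.1],
    [0, 0, -0.1],
    [0, 0, -0.1],
    [0, 0, -0.1],
    [0, 0, -0.1],
    [0, 0, -0.1],
    [0, 0, -0.1],
    [0, 0, -0.1],
    [0, 0, -0.1],
    [0, 0, -0.1],
    [0, 0, -0.1],
  ],
  twist=[
    [0, 0, 0.15],
    [0, 0, 0.15],
    [0, 0, 0.15],
    [0, 0, 0.15],
    [0, 0, 0.15],
    [0, 0, 0.15],
    [0, 0, 0.15],
    [0, 0, 0.15],
    [0, 0, 0.15],
    [0, 0, 0.15],
    [0, 0, 0.15],
    [0, 0, 0.15],
  ],
)

```text
time_s: 11.25
position: [0.5094, 0.3496, 0.0896]
tcp_rot: [[0.763, 0.646, 0.002], [0.646, -0.763, -0.003], [-0.0, 0.003, -1.0]]
force: [0.5, -0.6, 0.1]
opening: 0.159
```

Emit:
carry_out(
  grip=[-1, -1, -1, -1, -1, -1, -1, -1, -1],
  slide=[
    [0, 0, -0.1],
    [0, 0, -0.1],
    [0, 0, -0.1],
    [0, 0, -0.1],
    [0, 0, -0.1],
    [0, 0, -0.1],
    [0, 0, -0.1],
    [0, 0, -0.1],
    [0, 0, 0],
  ],
  twist=[
    [0, 0, 0.15],
    [0, 0, 0.15],
    [0, 0, 0.15],
    [0, 0, 0.15],
    [0, 0, 0.15],
    [0, 0, 0.15],
    [0, 0, 0.15],
    [0, 0, 0.15],
    [0, 0, 0],
  ],
)

```text
time_s: 12.15
position: [0.5094, 0.3491, 0.0903]
tcp_rot: [[0.879, -0.477, 0.002], [-0.477, -0.879, -0.005], [0.004, 0.003, -1.0]]
force: [1.0, -0.6, 0.7]
opening: 0.159
```

```bash
python3 -c "
from h import *
need(509,350,90.5,-118)
print(bot.read_state()['moment'])"
```

```text
t 12.15 pos [509.4 349.1  90.3] th -118.5 q6 143.0 q1 24.2 open 13.8 F [ 1.  -0.6  0.7]
shift [-0.8 -0.6 -0.2] twist [ 0.003 -0.004 -0.009]
[-0.08194072  0.20845258 -0.11415499]
```

Emit:
carry_out(
  grip=[0.4, 0.4, 0.4, 0.4, 0.4, 0.4, 0.4, 0.4, 0.4, 0.4, 0.4, 0.4],
  slide=[
    [0, 0, 0],
    [0, 0, 0],
    [0, 0, 0],
    [0, 0, 0],
    [0, 0, 0],
    [0, 0, 0],
    [0, 0, 0],
    [0, 0, 0],
    [0, 0, 0],
    [0, 0, 0],
    [0, 0, 0],
    [0, 0, 0],
  ],
  twist=[
    [0, 0, 0],
    [0, 0, 0],
    [0, 0, 0],
    [0, 0, 0],
    [0, 0, 0],
    [0, 0, 0],
    [0, 0, 0],
    [0, 0, -0.15],
    [0, 0, -0.15],
    [0, 0, -0.15],
    [0, 0, -0.15],
    [0, 0, -0.15],
  ],
)

```text
time_s: 13.35
position: [0.5095, 0.3496, 0.0903]
tcp_rot: [[0.964, 0.264, 0.003], [0.264, -0.964, -0.004], [0.002, 0.005, -1.0]]
force: [-0.8, -0.4, -0.2]
opening: 0.7
```

Emit:
carry_out(
  grip=[0.4, 0.4, 0.4, 0.4, 0.4, 0.4, 0.4, 0.4, 0.4, 0.4, 0.4, 0.4],
  slide=[
    [0, 0, 0],
    [0, 0, 0],
    [0, 0, 0],
    [0, 0, 0],
    [0, 0, 0],
    [0, 0, 0],
    [0, 0, 0],
    [0, 0, 0],
    [0, 0, 0],
    [0, 0, 0],
    [0, 0, 0],
    [0, 0, 0],
  ],
  twist=[
    [0, 0, -0.15],
    [0, 0, -0.15],
    [0, 0, -0.15],
    [0, 0, -0.15],
    [0, 0, -0.15],
    [0, 0, -0.15],
    [0, 0, -0.15],
    [0, 0, -0.15],
    [0, 0, -0.15],
    [0, 0, -0.15],
    [0, 0, -0.15],
    [0, 0, -0.15],
  ],
)

```text
time_s: 14.55
position: [0.5097, 0.3496, 0.0903]
tcp_rot: [[-0.477, 0.879, 0.003], [0.879, 0.477, -0.004], [-0.005, 0.001, -1.0]]
force: [-0.1, 0.8, -0.3]
opening: 0.697
```

Emit:
carry_out(
  grip=[0.4, 0.4, 0.4, 0.4],
  slide=[
    [0, 0, 0],
    [0, 0, 0],
    [0, 0, 0],
    [0, 0, 0],
  ],
  twist=[
    [0, 0, -0.15],
    [0, 0, -0.15],
    [0, 0, -0.15],
    [0, 0, -0.15],
  ],
)

```text
time_s: 14.95
position: [0.5097, 0.3497, 0.0904]
tcp_rot: [[-0.89, 0.456, 0.003], [0.456, 0.89, -0.004], [-0.005, -0.002, -1.0]]
force: [-0.0, -0.5, -0.2]
opening: 0.698
```

```bash
python3 -c "
from h import *
need(509,350,90.5,61.5)
s=cap('scene')
crop(s,280,50,440,210,4,'s7')"
```

```text
t 14.95 pos [509.7 349.7  90.4] th 62.8 q6 -38.4 q1 24.3 open 60.7 F [-0.  -0.5 -0.2]
shift [ 0.8 -0.  -0.1] twist [-0.002  0.005  0.024]
```

View pics/s7.png

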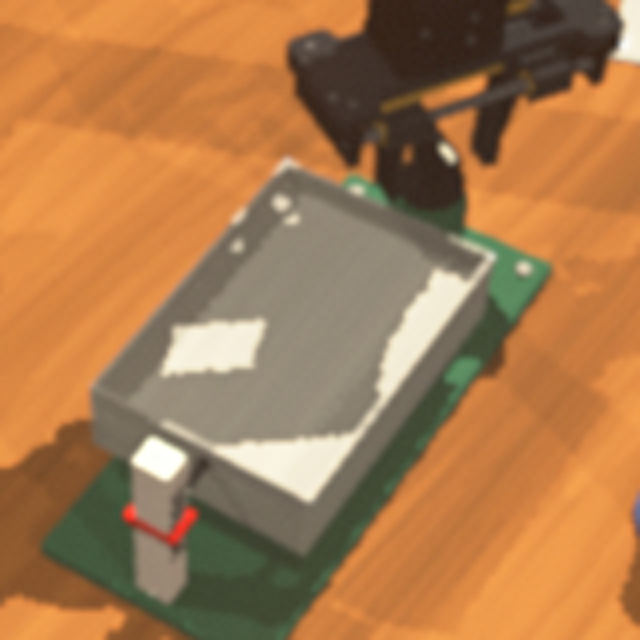

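Emit:
carry_out(
  grip=[-1, -1, -1, -1, -1, -1, -1, -1, -1, -1, -1, -1],
  slide=[
    [0.8, 0, 0],
    [0, 0, 0],
    [0, 0, 0],
    [0, 0, 0],
    [0, 0, 0],
    [0, 0, 0],
    [0, 0, 0],
    [0, 0, 0],
    [0, 0, 0],
    [0, 0, -0.1],
    [0, 0, -0.1],
    [0, 0, -0.1],
  ],
  twist=[
    [0, 0.005, 0.023],
    [0, 0, 0],
    [0, 0, 0],
    [0, 0, 0],
    [0, 0, 0],
    [0, 0, 0],
    [0, 0, 0],
    [0, 0, 0],
    [0, 0, 0],
    [0, 0, 0.1],
    [0, 0, 0.15],
    [0, 0, 0.15],
  ],
)

```text
time_s: 16.2
position: [0.5089, 0.3495, 0.0905]
tcp_rot: [[-0.614, 0.79, -0.001], [0.79, 0.614, -0.003], [-0.001, -0.003, -1.0]]
force: [0.1, -0.9, 1.2]
opening: 0.163
```

Emit:
carry_out(
  grip=[-1, -1, -1, -1, -1, -1, -1, -1, -1, -1, -1, -1],
  slide=[
    [0, 0, -0.1],
    [0, 0, -0.1],
    [0, 0, -0.1],
    [0, 0, -0.1],
    [0, 0, -0.1],
    [0, 0, -0.1],
    [0, 0, -0.1],
    [0, 0, -0.1],
    [0, 0, -0.1],
    [0, 0, -0.1],
    [0, 0, -0.1],
    [0, 0, -0.1],
  ],
  twist=[
    [0, 0, 0.15],
    [0, 0, 0.15],
    [0, 0, 0.15],
    [0, 0, 0.15],
    [0, 0, 0.15],
    [0, 0, 0.15],
    [0, 0, 0.15],
    [0, 0, 0.15],
    [0, 0, 0.15],
    [0, 0, 0.15],
    [0, 0, 0.15],
    [0, 0, 0.15],
  ],
)

```text
time_s: 17.4
position: [0.5093, 0.3495, 0.0917]
tcp_rot: [[0.908, 0.418, 0.0], [0.418, -0.908, -0.005], [-0.002, 0.004, -1.0]]
force: [0.4, 0.1, 0.3]
opening: 0.163
```

Emit:
carry_out(
  grip=[-1, -1, -1, -1, -1, -1, -1],
  slide=[
    [0, 0, -0.1],
    [0, 0, -0.1],
    [0, 0, -0.1],
    [0, 0, -0.1],
    [0, 0, -0.1],
    [0, 0, -0.1],
    [0, 0, 0],
  ],
  twist=[
    [0, 0, 0.15],
    [0, 0, 0.15],
    [0, 0, 0.15],
    [0, 0, 0.15],
    [0, 0, 0.15],
    [0, 0, 0.15],
    [0, 0, 0],
  ],
)

```text
time_s: 18.1
position: [0.5091, 0.3493, 0.0922]
tcp_rot: [[0.892, -0.451, 0.0], [-0.451, -0.892, -0.006], [0.003, 0.005, -1.0]]
force: [-0.5, 0.6, 0.2]
opening: 0.161
```

```bash
python3 -c "
from h import *
need(509,350,92.5,-118)
print(bot.read_state()['moment'])"
```

```text
t 18.1 pos [509.1 349.3  92.2] th -116.8 q6 141.4 q1 24.3 open 14.0 F [-0.5  0.6  0.2]
shift [-0.4 -0.6 -0.3] twist [ 0.005 -0.003  0.02 ]
[-0.01312078  0.27609489  0.11076539]
```

Emit:
carry_out(
  grip=[0.4, 0.4, 0.4, 0.4, 0.4, 0.4, 0.4, 0.4, 0.4, 0.4, 0.4, 0.4],
  slide=[
    [0, 0, 0],
    [0, 0, 0],
    [0, 0, 0],
    [0, 0, 0],
    [0, 0, 0],
    [0, 0, 0],
    [0, 0, 0],
    [0, 0, 0],
    [0, 0, 0],
    [0, 0, 0],
    [0, 0, 0],
    [0, 0, 0],
  ],
  twist=[
    [0, 0, 0],
    [0, 0, 0],
    [0, 0, 0],
    [0, 0, 0],
    [0, 0, 0],
    [0, 0, 0],
    [0, 0, 0],
    [0, 0, -0.15],
    [0, 0, -0.15],
    [0, 0, -0.15],
    [0, 0, -0.15],
    [0, 0, -0.15],
  ],
)

```text
time_s: 19.3
position: [0.5095, 0.3495, 0.0921]
tcp_rot: [[0.956, 0.292, 0.001], [0.292, -0.956, -0.006], [-0.001, 0.006, -1.0]]
force: [-0.1, 0.9, 0.6]
opening: 0.696
```

Emit:
carry_out(
  grip=[0.4, 0.4, 0.4, 0.4, 0.4, 0.4, 0.4, 0.4, 0.4, 0.4, 0.4, 0.4],
  slide=[
    [0, 0, 0],
    [0, 0, 0],
    [0, 0, 0],
    [0, 0, 0],
    [0, 0, 0],
    [0, 0, 0],
    [0, 0, 0],
    [0, 0, 0],
    [0, 0, 0],
    [0, 0, 0],
    [0, 0, 0],
    [0, 0, 0],
  ],
  twist=[
    [0, 0, -0.15],
    [0, 0, -0.15],
    [0, 0, -0.15],
    [0, 0, -0.15],
    [0, 0, -0.15],
    [0, 0, -0.15],
    [0, 0, -0.15],
    [0, 0, -0.15],
    [0, 0, -0.15],
    [0, 0, -0.15],
    [0, 0, -0.15],
    [0, 0, -0.15],
  ],
)

```text
time_s: 20.5
position: [0.5097, 0.3494, 0.0922]
tcp_rot: [[-0.501, 0.865, 0.002], [0.865, 0.501, -0.006], [-0.006, -0.001, -1.0]]
force: [-0.1, 0.3, -0.2]
opening: 0.701
```

Emit:
carry_out(
  grip=[0.4, 0.4, 0.4, 0.4],
  slide=[
    [0, 0, 0],
    [0, 0, 0],
    [0, 0, 0],
    [0, 0, 0],
  ],
  twist=[
    [0, 0, -0.15],
    [0, 0, -0.15],
    [0, 0, -0.15],
    [0, 0, -0.15],
  ],
)

```text
time_s: 20.9
position: [0.5098, 0.3494, 0.0922]
tcp_rot: [[-0.902, 0.431, 0.002], [0.431, 0.902, -0.006], [-0.004, -0.004, -1.0]]
force: [0.2, 0.3, 0.4]
opening: 0.701
```

Emit:
carry_out(
  grip=[-1, -1, -1, -1, -1, -1, -1, -1, -1, -1, -1, -1],
  slide=[
    [0.6, 0, 0],
    [0, 0, 0],
    [0, 0, 0],
    [0, 0, 0],
    [0, 0, 0],
    [0, 0, 0],
    [0, 0, 0],
    [0, 0, 0],
    [0, 0, 0],
    [0, 0, -0.1],
    [0, 0, -0.1],
    [0, 0, -0.1],
  ],
  twist=[
    [0, 0.005, 0.02],
    [0, 0, 0],
    [0, 0, 0],
    [0, 0, 0],
    [0, 0, 0],
    [0, 0, 0],
    [0, 0, 0],
    [0, 0, 0],
    [0, 0, 0],
    [0, 0, 0.1],
    [0, 0, 0.15],
    [0, 0, 0.15],
  ],
)

```text
time_s: 22.1
position: [0.5091, 0.3493, 0.0925]
tcp_rot: [[-0.637, 0.771, -0.003], [0.771, 0.637, -0.004], [-0.001, -0.005, -1.0]]
force: [-0.7, 0.6, -0.6]
opening: 0.161
```

```bash
python3 -c "
from h import *
need(509,350,92.5,40)
print(bot.read_state()['moment'])"
```

```text
t 22.1 pos [509.1 349.3  92.5] th 39.5 q6 -15.2 q1 24.2 open 14.0 F [-0.7  0.6 -0.6]
shift [ 0.6  0.3 -0. ] twist [-0.005  0.001 -0.008]
[-0.07322954 -0.02361024  0.1795771 ]
```

Emit:
carry_out(
  grip=[-1, -1, -1, -1, -1, -1, -1],
  slide=[
    [0, 0, -0.1],
    [0, 0, -0.1],
    [0, 0, -0.1],
    [0, 0, -0.1],
    [0, 0, -0.1],
    [0, 0, -0.1],
    [0, 0, 0],
  ],
  twist=[
    [0, 0, 0.15],
    [0, 0, 0.15],
    [0, 0, 0.15],
    [0, 0, 0.15],
    [0, 0, 0.15],
    [0, 0, 0.15],
    [0, 0, 0.05],
  ],
)

```text
time_s: 22.8
position: [0.5091, 0.3493, 0.0931]
tcp_rot: [[0.261, 0.965, -0.003], [0.965, -0.261, -0.005], [-0.005, -0.001, -1.0]]
force: [-0.0, -0.9, 0.7]
opening: 0.16
```

```bash
python3 -c "
from h import *
need(509,350,92.5,-15)
print(bot.read_state()['moment'],bot.read_state()['tau'][5])"
```

```text
t 22.8 pos [509.1 349.3  93.1] th -15.1 q6 39.4 q1 24.2 open 13.9 F [-0.  -0.9  0.7]
shift [ 0.6 -0.3  0.6] twist [-0.001  0.005 -0.002]
[-0.08220805  0.02551322  0.10820267] 0.04621338564902544
```

Emit:
carry_out(
  grip=[-1, -1, -1],
  slide=[
    [0, 0, 0],
    [0, 0, 0],
    [0, 0, 0],
  ],
  twist=[
    [0, 0, 0.05],
    [0, 0, 0.05],
    [0, 0, 0.05],
  ],
)

```text
time_s: 23.1
position: [0.5091, 0.3493, 0.0932]
tcp_rot: [[0.407, 0.913, -0.002], [0.913, -0.407, -0.005], [-0.005, -0.0, -1.0]]
force: [1.2, -0.3, 0.3]
opening: 0.163
```

```bash
python3 -c "
from h import *
need(509,350,92.5,-15)
print(bot.read_state()['moment'],bot.read_state()['tau'][5])"
```

```text
t 23.1 pos [509.1 349.3  93.2] th -24.0 q6 48.4 q1 24.2 open 14.2 F [ 1.2 -0.3  0.3]
shift [ 0.6 -0.3  0.7] twist [-0.001  0.005 -0.158]
[-0.11524877  0.05873093  0.05319534] -0.21418478339910507
```

Emit:
carry_out(
  grip=[-1, -1, -1],
  slide=[
    [0, 0, 0],
    [0, 0, 0],
    [0, 0, 0],
  ],
  twist=[
    [0, 0, 0.05],
    [0, 0, 0.05],
    [0, 0, 0.05],
  ],
)

```text
time_s: 23.4
position: [0.5091, 0.3493, 0.0933]
tcp_rot: [[0.539, 0.842, -0.002], [0.842, -0.539, -0.006], [-0.006, 0.002, -1.0]]
force: [-0.5, 0.8, -0.8]
opening: 0.172
```

```bash
python3 -c "
from h import *
need(509,350,92.5,-15)
print(bot.read_state()['moment'],bot.read_state()['tau'][5])"
```

```text
t 23.4 pos [509.1 349.3  93.3] th -32.6 q6 57.1 q1 24.2 open 14.9 F [-0.5  0.8 -0.8]
shift [ 0.5 -0.4  0.8] twist [ 0.001  0.006 -0.307]
[0.03754961 0.16525394 0.87336422] 0.5078243650496006
```

Moment jumped to 0.87 N m and the jaws are slipping on the bar: the end stop is reached. Releasing and lifting.

Emit:
carry_out(
  grip=[0.4, 0.4, 0.4, 0.4, 0.4, 0.4, 0.4, 0.4, 0.4, 0.4, 0.4, 0.4],
  slide=[
    [0, 0, 0],
    [0, 0, 0],
    [0, 0, 0],
    [0, 0, 0],
    [0, 0, 0],
    [0, 0, 0],
    [0, 0, -10],
    [0, 0, -20],
    [0, 0, -25],
    [0, 0, -25],
    [0, 0, -20],
    [0, 0, 0],
  ],
  twist=[
    [0, 0, 0],
    [0, 0, 0],
    [0, 0, 0],
    [0, 0, 0],
    [0, 0, 0],
    [0, 0, 0],
    [0, 0, 0],
    [0, 0, 0],
    [0, 0, 0],
    [0, 0, 0],
    [0, 0, 0],
    [0, 0, 0],
  ],
)

```text
time_s: 24.6
position: [0.5093, 0.3501, 0.1991]
tcp_rot: [[0.539, 0.842, -0.002], [0.842, -0.539, -0.005], [-0.005, 0.001, -1.0]]
force: [0.2, 0.4, 0.1]
opening: 0.697
```

```bash
python3 - <<'E'
from h import *
need(515,-190,200,0)
s=cap("scene");t=cap("top")
crop(s,280,50,440,210,4,"s8");crop(s,295,125,355,205,8,"s9");crop(t,265,180,325,240,9,"t9")
for n,c in(("s",s),("t",t)):
    for b in blobs(c,(20,120,120),(32,255,255),.026): print('clasp',b)
E
```

```text
t 24.6 pos [509.3 350.1 199.1] th -32.6 q6 57.0 q1 24.3 open 60.6 F [0.2 0.4 0.1]
shift [-451.9  295.8    1.9] twist [-0.     0.006 -0.569]
clasp (278, 282, 191.0, 606.0, -195.4, 44, 23, 74.6)
clasp (247, 259, 169.0, 517.1, -197.4, 43, 24, -66.3)
clasp (203, 245, 161.5, 417.6, -234.2, 43, 23, -5.8)
clasp (272, 234, 149.5, 518.8, -118.0, 44, 23, 20.8)
clasp (407, 257, 69.5, 418.9, -231.3, 44, 22, -6.3)
clasp (392, 220, 65.0, 515.0, -195.1, 41, 22, -63.2)
clasp (361, 217, 69.5, 519.8, -115.1, 42, 22, 23.5)
clasp (390, 185, 55.0, 605.8, -192.1, 38, 22, 77.4)
```

View pics/s8.png

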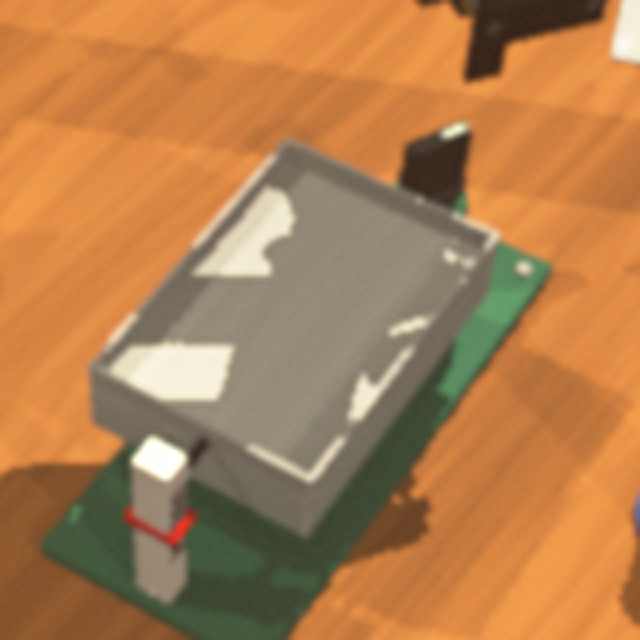

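View pics/s9.png

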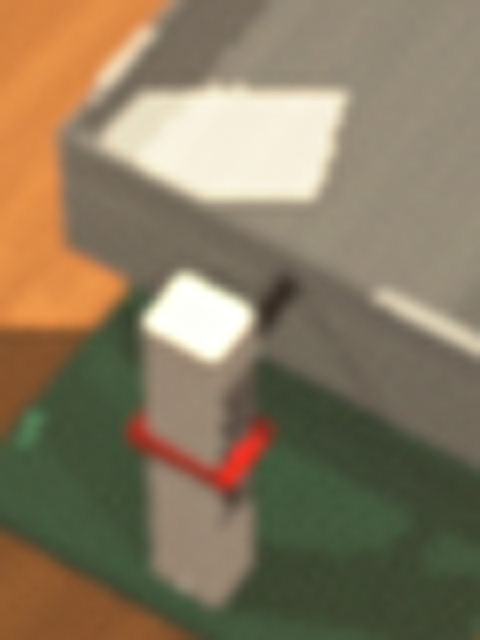

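View pics/t9.png

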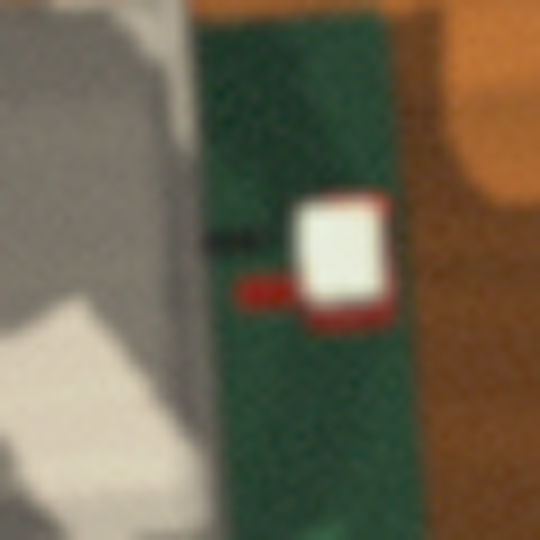

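```bash
cat >> h.py <<'E'
O=np.array([.5234,.1803]);YAW=np.radians(4.85);RS=np.array([[np.cos(YAW),-np.sin(YAW)],[np.sin(YAW),np.cos(YAW)]])
def s2w(x,y,z): 
    p=O+RS@np.array([x,y])/1000; return np.array([p[0],p[1],z/1000])
def w2s(p): return np.r_[RS.T@(np.array(p[:2])-O)*1000,p[2]*1000]
E
python3 - <<'E'
from h import *
s=cap("scene");t=cap("top")
f9=lambda a,b:(295+a/8-.5,125+b/8-.5); g9=lambda a,b:(265+a/9-.5,180+b/9-.5)
for z in(142,):
  for q in((150,320),(215,355),(250,320),(190,275)): print('post top s',np.round(w2s(onz(s,*f9(*q),.142)),1))
  for q in((298,205),(383,205),(385,302),(300,302)): print('post top t',np.round(w2s(onz(t,*g9(*q),.142)),1))
for z in(60,75,90,105,120): print(z,'flag tip t',np.round(w2s(onz(t,*g9(240,293),z/1000)),1),'flag s corner',np.round(w2s(onz(s,*f9(225,480),z/1000)),1),'arm end s',np.round(w2s(onz(s,*f9(266,432),z/1000)),1),'left',np.round(w2s(onz(s,*f9(135,428),z/1000)),1),'ptr base t',np.round(w2s(onz(t,*g9(235,240),z/1000)),1))
E
```

```text
post top s [  -9.9 -154.6  142. ]
post top s [  11.2 -154.7  142. ]
post top s [  12.7 -139.8  142. ]
post top s [  -9.3 -136.1  142. ]
post top t [  13.3 -135.   142. ]
post top t [  11.6 -157.   142. ]
post top t [ -13.7 -155.6  142. ]
post top t [ -12.  -133.6  142. ]
60 flag tip t [  -3.3 -114.6   60. ] flag s corner [   5.  -141.2   60. ] arm end s [   5.8 -120.5   60. ] left [ -27.  -140.3   60. ] ptr base t [  11.6 -114.2   60. ]
75 flag tip t [  -4.2 -115.2   75. ] flag s corner [  10.7 -149.5   75. ] arm end s [  11.4 -129.3   75. ] left [ -20.9 -148.7   75. ] ptr base t [  10.4 -114.9   75. ]
90 flag tip t [  -5.2 -115.9   90. ] flag s corner [  16.3 -157.9   90. ] arm end s [  17. -138.   90.] left [ -14.7 -157.1   90. ] ptr base t [   9.3 -115.6   90. ]
105 flag tip t [  -6.1 -116.6  105. ] flag s corner [  21.9 -166.3  105. ] arm end s [  22.5 -146.7  105. ] left [  -8.6 -165.4  105. ] ptr base t [   8.2 -116.3  105. ]
120 flag tip t [  -7.1 -117.3  120. ] flag s corner [  27.5 -174.6  120. ] arm end s [  28.1 -155.4  120. ] left [  -2.4 -173.8  120. ] ptr base t [   7.1 -117.   120. ]
```

```bash
python3 - <<'E'
from h import *
s=cap("scene");t=cap("top")
f9=lambda a,b:(295+a/8-.5,125+b/8-.5);f3=lambda a,b:(300+a/12-.5,150+b/12-.5)
for z in(60,70,80,85,90,95,110,120,125,130,135): print(z,'ptr base now',np.round(w2s(onz(s,*f9(292,282),z/1000)),1),'tipvis',np.round(w2s(onz(s,*f9(266,322),z/1000)),1),'start base',np.round(w2s(onz(s,*f3(372,278),z/1000)),1))
print([ (z,np.round((np.array(proj(s,s2w(-6,-117,z)))-[295,125])*8)) for z in (80,85,90,95)])
E
```

```text
60 ptr base now [-17.5 -70.5  60. ] tipvis [-15.9 -87.2  60. ] start base [   2.1 -103.    60. ]
70 ptr base now [-13.5 -76.9  70. ] tipvis [-11.9 -93.4  70. ] start base [   5.9 -109.    70. ]
80 ptr base now [ -9.5 -83.3  80. ] tipvis [ -8.  -99.6  80. ] start base [   9.6 -115.1   80. ]
85 ptr base now [ -7.5 -86.5  85. ] tipvis [  -6.  -102.7   85. ] start base [  11.5 -118.1   85. ]
90 ptr base now [ -5.5 -89.7  90. ] tipvis [  -4.  -105.8   90. ] start base [  13.4 -121.1   90. ]
95 ptr base now [ -3.5 -92.9  95. ] tipvis [  -2.  -108.9   95. ] start base [  15.3 -124.1   95. ]
110 ptr base now [   2.5 -102.5  110. ] tipvis [   4.  -118.2  110. ] start base [  20.9 -133.1  110. ]
120 ptr base now [   6.5 -108.8  120. ] tipvis [   7.9 -124.4  120. ] start base [  24.7 -139.1  120. ]
125 ptr base now [   8.5 -112.   125. ] tipvis [   9.9 -127.5  125. ] start base [  26.6 -142.1  125. ]
130 ptr base now [  10.5 -115.2  130. ] tipvis [  11.9 -130.6  130. ] start base [  28.5 -145.1  130. ]
135 ptr base now [  12.5 -118.4  135. ] tipvis [  13.9 -133.7  135. ] start base [  30.4 -148.1  135. ]
[(80, array([235., 362.])), (85, array([235., 352.])), (90, array([235., 341.])), (95, array([235., 331.]))]
```

```bash
python3 - <<'E'
from h import *
need(519.5,-116,200,112)
E
```

```text
t 24.9 pos [506.4 348.6 193.8] th -32.6 q6 57.0 q1 24.3 open 61.0 F [-0.5  0.5  0. ]
shift [-384.3  261.5   -1.9] twist [-0.     0.015  0.618]
```

Emit:
carry_out(
  grip=[0.2, 0.2, 0.2, 0.2, 0.2, 0.2, 0.2, 0.2, 0.2, 0.2, 0.2, 0.2],
  slide=[
    [-32, 22, 0],
    [-32, 22, 0],
    [-32, 22, 0],
    [-32, 22, 0],
    [-32, 22, 0],
    [-32, 22, 0],
    [-32, 22, 0],
    [-32, 22, 0],
    [-32, 22, 0],
    [-32, 22, 0],
    [-32, 22, 0],
    [-16, 11, 0],
  ],
  twist=[
    [0, 0, 0],
    [0, 0, 0],
    [0, 0, 0],
    [0, 0, 0],
    [0, 0, 0],
    [0, 0, 0],
    [0, 0, 0],
    [0, 0, 0],
    [0, 0, 0],
    [0, 0, 0],
    [0, 0, 0],
    [0, 0, 0],
  ],
)

```text
time_s: 26.1
position: [0.5176, -0.1109, 0.1849]
tcp_rot: [[0.532, 0.846, -0.032], [0.846, -0.533, -0.008], [-0.023, -0.023, -0.999]]
force: [-0.5, 0.7, 0.1]
opening: 0.597
```

Emit:
carry_out(
  grip=[0.2, 0.2, 0.2, 0.2, 0.2],
  slide=[
    [0, 0, 0],
    [0, 0, 0],
    [0, 0, 0],
    [0, 0, 0],
    [0, 0, 0],
  ],
  twist=[
    [0, 0.01, 0.15],
    [0, 0, 0.15],
    [0, 0, 0.15],
    [0, 0, 0.15],
    [0, 0, 0],
  ],
)

```text
time_s: 26.6
position: [0.5153, -0.1155, 0.1796]
tcp_rot: [[0.919, 0.394, -0.034], [0.394, -0.919, 0.004], [-0.03, -0.017, -0.999]]
force: [0.2, 0.7, 0.0]
opening: 0.599
```

```bash
python3 - <<'E'
from h import *
need(519.5,-116,10,112)
E
```

```text
t 26.6 pos [ 515.3 -115.5  179.6] th -66.8 q6 42.8 q1 -24.4 open 52.1 F [0.2 0.7 0. ]
shift [  8.7   5.  169.3] twist [-0.017  0.03   0.021]
```

Emit:
carry_out(
  grip=[0.2, 0.2, 0.2, 0.2, 0.2, 0.2],
  slide=[
    [4, 0, 0],
    [0, 0, 35],
    [0, 0, 35],
    [0, 0, 30],
    [0, 0, 15],
    [0, 0, 0],
  ],
  twist=[
    [-0.017, 0.03, 0.02],
    [0, 0, 0],
    [0, 0, 0],
    [0, 0, 0],
    [0, 0, 0],
    [0, 0, 0],
  ],
)

```text
time_s: 27.2
position: [0.5196, -0.1138, 0.0587]
tcp_rot: [[0.919, 0.394, 0.0], [0.394, -0.919, -0.0], [0.0, 0.0, -1.0]]
force: [-1.0, 1.5, 0.3]
opening: 0.597
```

```bash
python3 - <<'E'
from h import *
need(519.5,-116,10,112)
s=cap("scene"); crop(s,190,150,350,310,4,'s10')
E
```

```text
t 27.2 pos [ 519.6 -113.8   58.7] th -66.8 q6 42.4 q1 -24.4 open 51.9 F [-1.   1.5  0.3]
shift [-1.   2.  48.7] twist [ 0.    -0.     0.021]
```

View pics/s10.png

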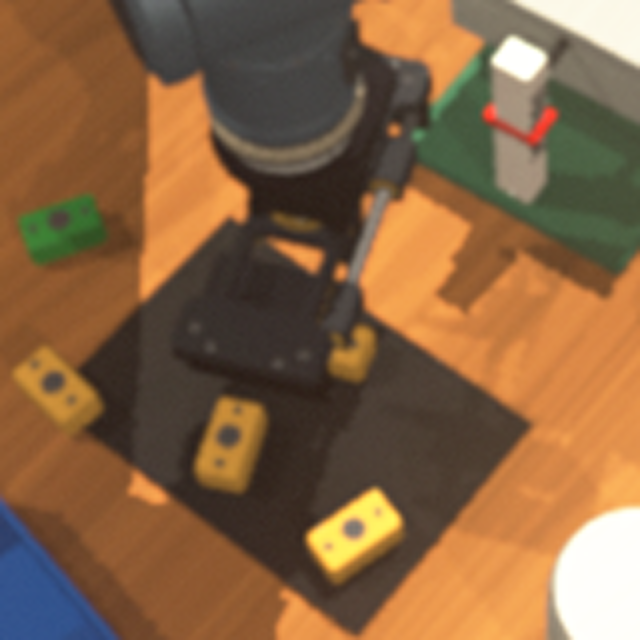

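Emit:
carry_out(
  grip=[0.2, 0.2, 0.2, 0.2, -1, -1, -1, -1, -1, -1],
  slide=[
    [-1, 2, 20],
    [0, 0, 18],
    [0, 0, 9],
    [0, 0, 0],
    [0, 0, 0],
    [0, 0, 0],
    [0, 0, 0],
    [0, 0, 0],
    [0, 0, 0],
    [0, 0, 0],
  ],
  twist=[
    [0, 0, 0.02],
    [0, 0, 0],
    [0, 0, 0],
    [0, 0, 0],
    [0, 0, 0],
    [0, 0, 0],
    [0, 0, 0],
    [0, 0, 0],
    [0, 0, 0],
    [0, 0, 0],
  ],
)

```text
time_s: 28.25
position: [0.5251, -0.1179, 0.0181]
tcp_rot: [[0.924, 0.382, 0.013], [0.382, -0.924, -0.006], [0.01, 0.01, -1.0]]
force: [0.2, 0.0, -1.1]
opening: 0.294
```

```bash
python3 - <<'E'
from h import *
need(519.5,-116,10,112)
E
```

```text
t 28.25 pos [ 525.1 -117.9   18.1] th -67.5 q6 42.9 q1 -24.6 open 25.6 F [ 0.2  0.  -1.1]
shift [-4.6 -4.   8. ] twist [ 0.01  -0.01   0.008]
```

Emit:
carry_out(
  grip=[0, 0, 0, 0, 0, -1, -1, -1, -1, -1],
  slide=[
    [0, 0, 0],
    [0, 0, 0],
    [-4, 0, 5],
    [0, 0, 4],
    [0, 0, 0],
    [0, 0, 0],
    [0, 0, 0],
    [0, 0, 0],
    [0, 0, 0],
    [0, 0, 0],
  ],
  twist=[
    [0, 0, 0],
    [0, 0, 0],
    [0.01, -0.01, 0],
    [0, 0, 0],
    [0, 0, 0],
    [0, 0, 0],
    [0, 0, 0],
    [0, 0, 0],
    [0, 0, 0],
    [0, 0, 0],
  ],
)

```text
time_s: 29.25
position: [0.5213, -0.1199, 0.0081]
tcp_rot: [[0.924, 0.382, -0.001], [0.382, -0.924, 0.0], [-0.001, -0.0, -1.0]]
force: [-0.2, 0.6, 0.3]
opening: 0.296
```

```bash
python3 - <<'E'
from h import *
need(519.5,-116,10,112)
E
```

```text
t 29.25 pos [ 521.3 -119.9    8.1] th -67.5 q6 42.7 q1 -24.9 open 25.7 F [-0.2  0.6  0.3]
shift [-0.2 -4.3 -1.9] twist [-0.     0.001  0.008]
```

Emit:
carry_out(
  grip=[-1, -1, -1, -1, -1, -1],
  slide=[
    [0, 0, -20],
    [0, 0, -40],
    [0, 0, -40],
    [0, 0, -40],
    [0, 0, -30],
    [0, 0, 0],
  ],
  twist=[
    [0, 0, 0],
    [0, 0, 0],
    [0, 0, 0],
    [0, 0, 0],
    [0, 0, 0],
    [0, 0, 0],
  ],
)

```text
time_s: 29.85
position: [0.5201, -0.1192, 0.1819]
tcp_rot: [[0.924, 0.382, -0.007], [0.382, -0.924, 0.003], [-0.005, -0.005, -1.0]]
force: [0.7, -0.7, -0.8]
opening: 0.296
```

```bash
python3 - <<'E'
from h import *
for y in(62,0,-62): print(np.round(s2w(0,y,0)*1000,1))
p=s2w(0,62,0)*1000
need(p[0],p[1],195,4.85)
E
```

```text
[518.2 242.1   0. ]
[523.4 180.3   0. ]
[528.6 118.5   0. ]
t 29.85 pos [ 520.1 -119.2  181.9] th -67.5 q6 42.6 q1 -24.9 open 25.8 F [ 0.7 -0.7 -0.8]
shift [ 136.2 -334.6  -12. ] twist [-8.000e-03  1.000e-03 -1.263e+00]
```

Emit:
carry_out(
  grip=[-1, -1, -1, -1, -1, -1, -1, -1, -1, -1, -1, -1],
  slide=[
    [13, -32, -3],
    [13, -32, -3],
    [13, -32, -3],
    [13, -32, -3],
    [13, -32, -3],
    [13, -32, -3],
    [13, -32, -3],
    [13, -32, -3],
    [13, -32, -3],
    [10, -25, -2],
    [5, -12, 0],
    [0, 0, 0],
  ],
  twist=[
    [0, 0, 0],
    [0, 0, 0],
    [0, 0, 0],
    [0, 0, 0],
    [0, 0, 0],
    [0, 0, 0],
    [0, 0, 0],
    [0, 0, 0],
    [0, 0, 0],
    [0, 0, 0],
    [0, 0, 0],
    [0, 0, 0],
  ],
)

```text
time_s: 31.05
position: [0.509, 0.2427, 0.1962]
tcp_rot: [[0.925, 0.378, -0.032], [0.378, -0.926, -0.0], [-0.03, -0.012, -0.999]]
force: [0.5, -0.3, -1.3]
opening: 0.296
```

Emit:
carry_out(
  grip=[-1, -1, -1, -1, -1, -1, -1, -1, -1, -1],
  slide=[
    [0, 0, 0],
    [0, 0, 0],
    [0, 0, 0],
    [0, 0, 0],
    [0, 0, 0],
    [0, 0, 0],
    [0, 0, 0],
    [0, 0, 0],
    [0, 0, 0],
    [0, 0, 0],
  ],
  twist=[
    [0, 0, -0.14],
    [0, 0, -0.14],
    [0, 0, -0.14],
    [0, 0, -0.14],
    [0, 0, -0.14],
    [0, 0, -0.14],
    [0, 0, -0.14],
    [0, 0, -0.14],
    [0, 0, -0.14],
    [0, 0, 0],
  ],
)

```text
time_s: 32.05
position: [0.5044, 0.2253, 0.1866]
tcp_rot: [[-0.117, 0.992, -0.052], [0.993, 0.116, -0.013], [-0.007, -0.053, -0.999]]
force: [-0.6, -0.3, -1.1]
opening: 0.295
```

```bash
python3 - <<'E'
from h import *
need(518,242,121,4.85)
E
```

```text
t 32.05 pos [504.4 225.3 186.6] th 6.7 q6 5.9 q1 12.5 open 25.7 F [-0.6 -0.3 -1.1]
shift [15.5 18.9 64.5] twist [-0.053  0.008  0.032]
```

Emit:
carry_out(
  grip=[-1, -1, -1],
  slide=[
    [15, 15, 10],
    [0, 0, 10],
    [0, 0, 0],
  ],
  twist=[
    [-0.053, 0.008, 0.032],
    [0, 0, 0],
    [0, 0, 0],
  ],
)

```text
time_s: 32.35
position: [0.5166, 0.2379, 0.1636]
tcp_rot: [[-0.073, 0.997, -0.003], [0.997, 0.073, -0.002], [-0.002, -0.003, -1.0]]
force: [-0.0, 0.6, -0.8]
opening: 0.293
```

```bash
python3 - <<'E'
from h import *
need(518,242,121,4.85)
E
```

```text
t 32.35 pos [516.6 237.9 163.6] th 4.2 q6 9.4 q1 13.5 open 25.5 F [-0.   0.6 -0.8]
shift [ 4.1  1.9 42.6] twist [-0.003  0.002 -0.011]
```

Emit:
carry_out(
  grip=[-1, -1, -1, -1],
  slide=[
    [4, 2, 15],
    [0, 0, 15],
    [0, 0, 8],
    [0, 0, 0],
  ],
  twist=[
    [0, 0, -0.01],
    [0, 0, 0],
    [0, 0, 0],
    [0, 0, 0],
  ],
)

```text
time_s: 32.75
position: [0.5178, 0.2402, 0.1222]
tcp_rot: [[-0.082, 0.997, -0.006], [0.997, 0.082, -0.004], [-0.004, -0.007, -1.0]]
force: [-0.2, -0.4, -1.2]
opening: 0.296
```

```bash
python3 - <<'E'
from h import *
need(518,242,121,4.85)
s=cap("scene"); crop(s,280,50,440,210,4,'s11')
E
```

```text
t 32.75 pos [517.8 240.2 122.2] th 4.7 q6 9.2 q1 13.7 open 25.7 F [-0.2 -0.4 -1.2]
shift [1.8 0.3 1.1] twist [-0.007  0.004 -0.003]
```

View pics/s11.png

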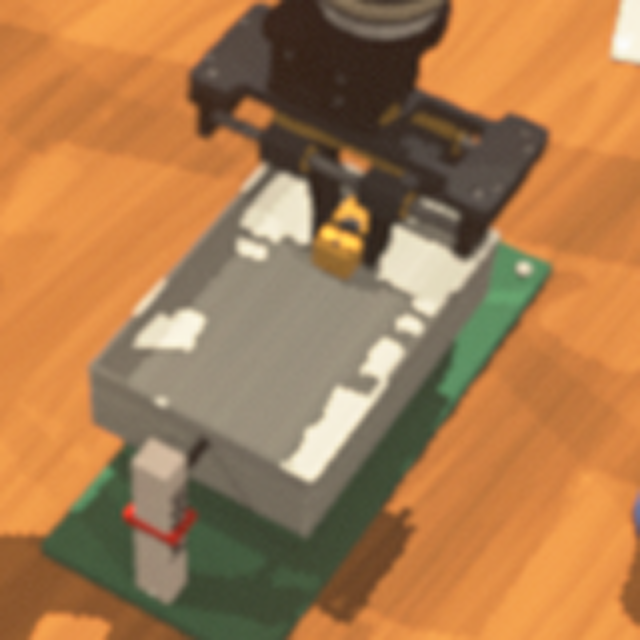

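Emit:
carry_out(
  grip=[-1, 0.05, 0.05, 0.05, 0.05, 0.05, 0.05, 0.05, 0.05, 0.05],
  slide=[
    [2, 0, 2],
    [0, 0, 0],
    [0, 0, 0],
    [0, 0, 0],
    [0, 0, 0],
    [0, 0, -15],
    [0, 0, -25],
    [0, 0, -25],
    [0, 0, -10],
    [0, 0, 0],
  ],
  twist=[
    [0, 0, 0],
    [0, 0, 0],
    [0, 0, 0],
    [0, 0, 0],
    [0, 0, 0],
    [0, 0, 0],
    [0, 0, 0],
    [0, 0, 0],
    [0, 0, 0],
    [0, 0, 0],
  ],
)

```text
time_s: 33.8
position: [0.52, 0.2432, 0.201]
tcp_rot: [[-0.082, 0.997, 0.0], [0.997, 0.082, -0.003], [-0.003, -0.0, -1.0]]
force: [-0.5, 1.0, 0.5]
opening: 0.524
```

```bash
python3 - <<'E'
from h import *
need(515.5,-195,190,27)
s=cap("scene");t=cap("top"); crop(s,280,50,440,210,4,'s12')
for n,c in(("s",s),("t",t)):
    for b in blobs(c,(18,120,80),(32,255,255),.026): print('clasp',n,b)
E
```

```text
t 33.8 pos [520.  243.2 201. ] th 4.7 q6 9.4 q1 14.0 open 45.6 F [-0.5  1.   0.5]
shift [-436.4  -40.4   12.1] twist [-0.001  0.003 -0.389]
clasp s (278, 282, 221.5, 605.8, -195.0, 46, 26, 76.6)
clasp s (37, 298, 1861.5, 238.3, -542.8, 133, 93, -72.8)
clasp s (247, 259, 200.5, 516.4, -197.9, 45, 28, -64.4)
clasp s (203, 246, 179.5, 418.0, -233.4, 45, 25, -5.3)
clasp s (501, 115, 42.5, 760.4, 525.4, 82, 7, -28.3)
clasp s (368, 109, 127.5, 471.1, 322.9, 52, 28, -82.2)
clasp s (3, 80, 61.5, -406.7, -218.9, 56, 27, -31.0)
clasp t (407, 257, 188.5, 418.4, -230.9, 46, 31, -0.4)
clasp t (393, 219, 201.5, 516.1, -194.7, 52, 31, -63.3)
clasp t (217, 215, 112.0, 522.8, 259.2, 45, 27, -83.8)
clasp t (392, 185, 199.0, 604.7, -192.8, 50, 32, 76.4)
clasp t (533, 179, 83.0, 630.0, -559.9, 99, 12, 29.8)
```

View pics/s12.png

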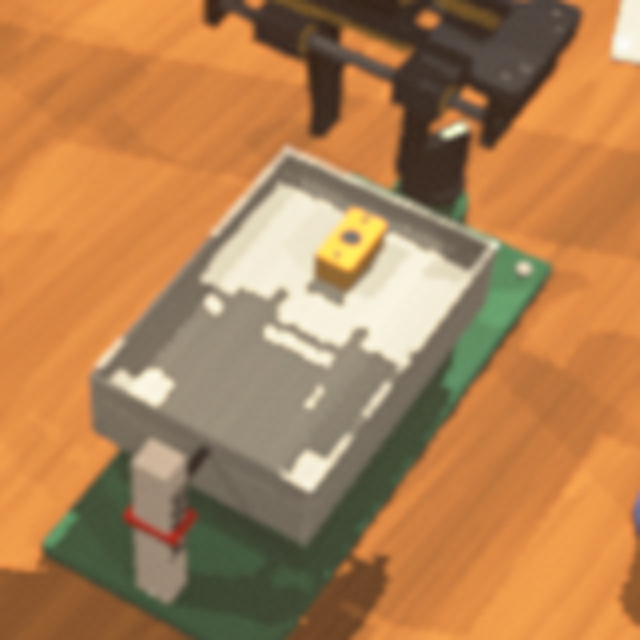

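Emit:
carry_out(
  grip=[0.2, 0.2, 0.2, 0.2, 0.2, 0.2, 0.2, 0.2, 0.2, 0.2, 0.2, 0.2],
  slide=[
    [-40, -3, 0],
    [-40, -4, 0],
    [-40, -4, 0],
    [-40, -4, 0],
    [-40, -4, 0],
    [-40, -4, 0],
    [-40, -4, 0],
    [-40, -4, 0],
    [-40, -4, 0],
    [-40, -4, 0],
    [-24, 0, 0],
    [-10, 0, 0],
  ],
  twist=[
    [0, 0, 0],
    [0, 0, 0],
    [0, 0, 0],
    [0, 0, 0],
    [0, 0, 0],
    [0, 0, 0],
    [0, 0, 0],
    [0, 0, 0],
    [0, 0, 0],
    [0, 0, 0],
    [0, 0, 0],
    [0, 0, 0],
  ],
)

```text
time_s: 35.1
position: [0.5078, -0.2053, 0.1828]
tcp_rot: [[-0.087, 0.996, -0.03], [0.996, 0.087, 0.005], [0.008, -0.029, -1.0]]
force: [-0.1, 0.1, 0.5]
opening: 0.601
```

Emit:
carry_out(
  grip=[0.2, 0.2, 0.2, 0.2],
  slide=[
    [0, 0, 0],
    [0, 0, 0],
    [0, 0, 0],
    [0, 0, 0],
  ],
  twist=[
    [0, 0, -0.13],
    [0, 0, -0.13],
    [0, 0, -0.13],
    [0, 0, 0],
  ],
)

```text
time_s: 35.5
position: [0.5051, -0.2038, 0.1778]
tcp_rot: [[-0.469, 0.882, -0.038], [0.883, 0.47, 0.012], [0.028, -0.028, -0.999]]
force: [0.4, -0.3, 1.1]
opening: 0.598
```

```bash
python3 - <<'E'
from h import *
need(516,-195.5,70,26.5)
E
```

```text
t 35.5 pos [ 505.1 -203.8  177.8] th 28.0 q6 -61.0 q1 -33.4 open 52.0 F [ 0.4 -0.3  1.1]
shift [ -0.9  16.5 107.4] twist [-0.028 -0.028  0.026]
```

Emit:
carry_out(
  grip=[0.2, 0.2, 0.2, 0.2, 0.2, 0.2],
  slide=[
    [2, 13, 0],
    [0, 0, 35],
    [0, 0, 35],
    [0, 0, 25],
    [0, 0, 10],
    [0, 0, 0],
  ],
  twist=[
    [-0.028, -0.028, 0.026],
    [0, 0, 0],
    [0, 0, 0],
    [0, 0, 0],
    [0, 0, 0],
    [0, 0, 0],
  ],
)

```text
time_s: 36.1
position: [0.5161, -0.1906, 0.0679]
tcp_rot: [[-0.434, 0.901, -0.0], [0.901, 0.434, 0.002], [0.002, 0.001, -1.0]]
force: [0.1, -0.3, 0.0]
opening: 0.602
```

```bash
python3 - <<'E'
from h import *
need(516,-195.5,8,26.5)
E
```

```text
t 36.1 pos [ 516.1 -190.6   67.9] th 25.7 q6 -57.8 q1 -32.0 open 52.4 F [ 0.1 -0.3  0. ]
shift [-4.5 -2.2 59.9] twist [ 0.001 -0.002 -0.014]
```

Emit:
carry_out(
  grip=[0.2, 0.2, 0.2, 0.2, 0.2, 0.2],
  slide=[
    [-4, -2, 12],
    [0, 0, 15],
    [0, 0, 12],
    [0, 0, 8],
    [0, 0, 2],
    [0, 0, 0],
  ],
  twist=[
    [0, 0, -0.014],
    [0, 0, 0],
    [0, 0, 0],
    [0, 0, 0],
    [0, 0, 0],
    [0, 0, 0],
  ],
)

```text
time_s: 36.7
position: [0.5193, -0.1973, 0.0192]
tcp_rot: [[-0.447, 0.895, 0.007], [0.895, 0.447, -0.002], [-0.005, 0.005, -1.0]]
force: [0.2, -0.6, 1.1]
opening: 0.6
```

```bash
python3 - <<'E'
from h import *
need(516,-195.5,8,26.5)
E
```

```text
t 36.7 pos [ 519.3 -197.3   19.2] th 26.5 q6 -59.0 q1 -32.4 open 52.2 F [ 0.2 -0.6  1.1]
shift [ 3.1 -2.2 11.2] twist [0.005 0.005 0.001]
```

Emit:
carry_out(
  grip=[0.2, 0.2, 0.2, -1, -1, -1, -1, -1, -1, -1],
  slide=[
    [3, -2, 7],
    [0, 0, 4],
    [0, 0, 0],
    [0, 0, 0],
    [0, 0, 0],
    [0, 0, 0],
    [0, 0, 0],
    [0, 0, 0],
    [0, 0, 0],
    [0, 0, 0],
  ],
  twist=[
    [0.005, 0.005, 0],
    [0, 0, 0],
    [0, 0, 0],
    [0, 0, 0],
    [0, 0, 0],
    [0, 0, 0],
    [0, 0, 0],
    [0, 0, 0],
    [0, 0, 0],
    [0, 0, 0],
  ],
)

```text
time_s: 37.7
position: [0.5169, -0.196, 0.0089]
tcp_rot: [[-0.447, 0.895, 0.002], [0.895, 0.447, -0.002], [-0.003, 0.001, -1.0]]
force: [-0.1, -0.3, -0.4]
opening: 0.299
```

```bash
python3 - <<'E'
from h import *
need(516,-195.5,8,26.5)
E
```

```text
t 37.7 pos [ 516.9 -196.     8.9] th 26.5 q6 -58.8 q1 -32.3 open 26.0 F [-0.1 -0.3 -0.4]
shift [ 0.9 -0.6  0.9] twist [0.001 0.003 0.001]
```

Emit:
carry_out(
  grip=[-1, -1, -1, -1, -1, -1, -1, -1, -1, -1],
  slide=[
    [0, 0, -20],
    [0, 0, -40],
    [0, 0, -40],
    [0, 0, -40],
    [0, 0, -30],
    [0, 0, -10],
    [0, 0, 0],
    [0, 0, 0],
    [0, 0, 0],
    [0, 0, 0],
  ],
  twist=[
    [0, 0, 0],
    [0, 0, 0],
    [0, 0, 0],
    [0, 0, 0],
    [0, 0, 0],
    [0, 0, 0],
    [0, 0, 0.13],
    [0, 0, 0.13],
    [0, 0, 0.12],
    [0, 0, 0],
  ],
)

```text
time_s: 38.7
position: [0.5129, -0.1934, 0.1901]
tcp_rot: [[-0.069, 0.998, -0.008], [0.998, 0.069, 0.005], [0.006, -0.008, -1.0]]
force: [-0.3, -0.1, -1.7]
opening: 0.297
```

```bash
python3 - <<'E'
from h import *
need(523.4,180.3,195,4.85)
E
```

```text
t 38.7 pos [ 512.9 -193.4  190.1] th 4.0 q6 -36.3 q1 -32.3 open 25.8 F [-0.3 -0.1 -1.7]
shift [372.1  36.2  -3.1] twist [-0.008 -0.006 -0.016]
```

Emit:
carry_out(
  grip=[-1, -1, -1, -1, -1, -1, -1, -1, -1, -1, -1, -1],
  slide=[
    [35, 4, -2],
    [35, 4, -2],
    [35, 4, -2],
    [35, 4, -2],
    [35, 4, -2],
    [35, 4, -2],
    [35, 4, -2],
    [35, 4, -2],
    [35, 4, -2],
    [25, 2, 0],
    [15, 0, 0],
    [0, 0, 0],
  ],
  twist=[
    [-0.008, -0.006, -0.016],
    [0, 0, 0],
    [0, 0, 0],
    [0, 0, 0],
    [0, 0, 0],
    [0, 0, 0],
    [0, 0, 0],
    [0, 0, 0],
    [0, 0, 0],
    [0, 0, 0],
    [0, 0, 0],
    [0, 0, 0],
  ],
)

```text
time_s: 39.9
position: [0.5105, 0.1763, 0.1957]
tcp_rot: [[-0.117, 0.993, -0.021], [0.993, 0.117, 0.002], [0.004, -0.021, -1.0]]
force: [-0.2, 0.4, -1.1]
opening: 0.297
```

```bash
python3 - <<'E'
from h import *
need(523.4,180.3,110,4.85)
E
```

```text
t 39.9 pos [510.5 176.3 195.7] th 6.7 q6 0.2 q1 7.0 open 25.8 F [-0.2  0.4 -1.1]
shift [ 2.1 15.  85.5] twist [-0.021 -0.004  0.032]
```

Emit:
carry_out(
  grip=[-1, -1, -1, -1, -1],
  slide=[
    [2, 13, 0],
    [0, 0, 20],
    [0, 0, 20],
    [0, 0, 10],
    [0, 0, 0],
  ],
  twist=[
    [-0.021, -0.004, 0.032],
    [0, 0, 0],
    [0, 0, 0],
    [0, 0, 0],
    [0, 0, 0],
  ],
)

```text
time_s: 40.4
position: [0.5223, 0.1764, 0.141]
tcp_rot: [[-0.092, 0.996, -0.004], [0.996, 0.092, -0.003], [-0.003, -0.004, -1.0]]
force: [-0.5, -0.4, -1.3]
opening: 0.3
```

```bash
python3 - <<'E'
from h import *
need(523.4,180.3,109,4.85)
E
```

```text
t 40.4 pos [522.3 176.4 141. ] th 5.3 q6 1.9 q1 7.1 open 26.1 F [-0.5 -0.4 -1.3]
shift [ 3.9  1.5 32. ] twist [-0.004  0.003  0.008]
```

Emit:
carry_out(
  grip=[-1, -1, -1, -1],
  slide=[
    [4, 1, 12],
    [0, 0, 12],
    [0, 0, 5],
    [0, 0, 0],
  ],
  twist=[
    [0, 0, 0.008],
    [0, 0, 0],
    [0, 0, 0],
    [0, 0, 0],
  ],
)

```text
time_s: 40.8
position: [0.524, 0.1796, 0.1104]
tcp_rot: [[-0.084, 0.996, -0.002], [0.996, 0.084, -0.003], [-0.003, -0.003, -1.0]]
force: [0.5, -0.3, -1.1]
opening: 0.298
```

```bash
python3 - <<'E'
from h import *
need(523.4,180.3,109,4.85)
s=cap("scene"); crop(s,280,50,440,210,4,'s13')
E
```

```text
t 40.8 pos [524.  179.6 110.4] th 4.8 q6 2.8 q1 7.5 open 25.9 F [ 0.5 -0.3 -1.1]
shift [ 0.7 -0.5  1.4] twist [-0.003  0.003 -0.001]
```

View pics/s13.png

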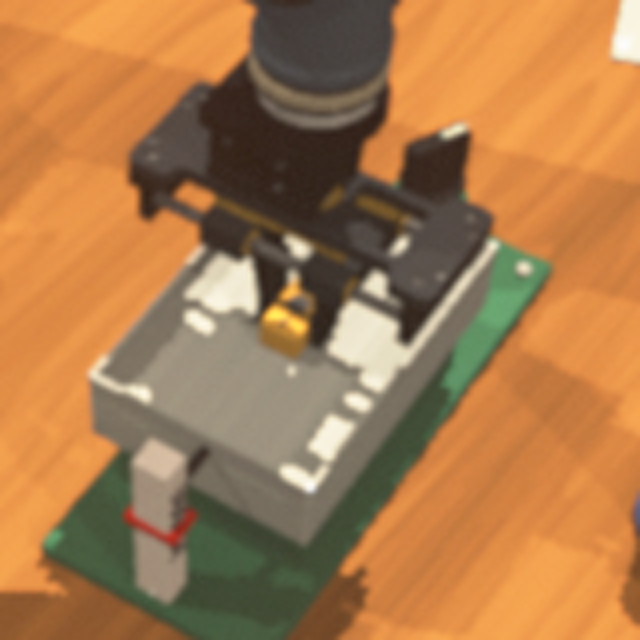

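Emit:
carry_out(
  grip=[-1, 0.05, 0.05, 0.05, 0.05, 0.05, 0.05, 0.05, 0.05, 0.05, 0.05, 0.05],
  slide=[
    [0, 0, 2],
    [0, 0, 0],
    [0, 0, 0],
    [0, 0, 0],
    [0, 0, 0],
    [0, 0, -15],
    [0, 0, -25],
    [0, 0, -25],
    [0, 0, -15],
    [0, 0, 0],
    [0, 0, 0],
    [0, 0, 0],
  ],
  twist=[
    [0, 0, 0],
    [0, 0, 0],
    [0, 0, 0],
    [0, 0, 0],
    [0, 0, 0],
    [0, 0, 0],
    [0, 0, 0],
    [0, 0, 0],
    [0, 0, 0],
    [0, 0, 0],
    [0, 0, 0],
    [0, 0, 0],
  ],
)

```text
time_s: 42.05
position: [0.5251, 0.1802, 0.1933]
tcp_rot: [[-0.084, 0.996, 0.003], [0.996, 0.084, -0.003], [-0.003, 0.002, -1.0]]
force: [0.4, 0.4, 0.1]
opening: 0.529
```

```bash
python3 - <<'E'
from h import *
need(605,-193,195,-14)
s=cap("scene");t=cap("top"); crop(s,280,50,440,210,4,'s14');crop(s,295,125,355,205,8,"s15")
for n,c in(("s",s),("t",t)):
    for b in blobs(c,(18,120,80),(32,255,255),.026,60,(180,80,480,310)): print('clasp',n,b)
E
```

```text
t 42.05 pos [525.1 180.2 193.3] th 4.8 q6 2.8 q1 7.5 open 46.1 F [0.4 0.4 0.1]
shift [-378.6   48.1   -0.5] twist [0.003 0.003 0.329]
clasp s (278, 282, 220.0, 606.0, -195.0, 46, 26, 76.2)
clasp s (207, 249, 60.5, 431.8, -234.8, 25, 16, -89.7)
clasp s (354, 128, 130.5, 480.8, 250.1, 51, 27, -85.4)
clasp s (369, 111, 60.5, 471.6, 324.2, 47, 28, -86.6)
clasp t (407, 256, 161.5, 418.6, -232.2, 46, 28, -0.4)
clasp t (392, 185, 200.0, 605.0, -193.2, 51, 31, 75.5)
```

View pics/s14.png

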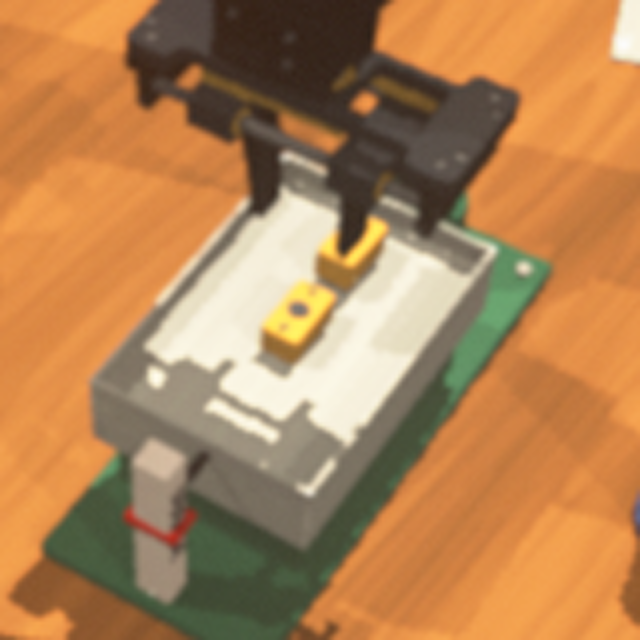

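View pics/s15.png

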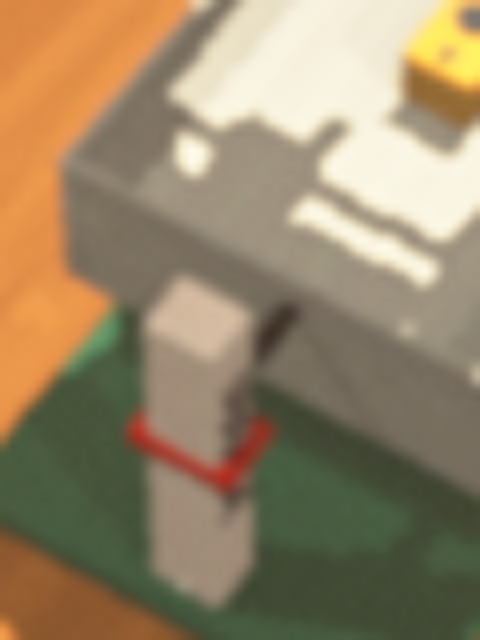

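Emit:
carry_out(
  grip=[0.2, 0.2, 0.2, 0.2, 0.2, 0.2, 0.2, 0.2, 0.2, 0.2],
  slide=[
    [0, 0, -10],
    [-30, 5, 0],
    [-35, 5, 0],
    [-35, 5, 0],
    [-35, 5, 0],
    [-35, 5, 0],
    [-35, 5, 0],
    [-35, 5, 0],
    [-20, 0, 0],
    [0, 0, 0],
  ],
  twist=[
    [0, 0, 0],
    [0, 0, 0],
    [0, 0, 0],
    [0, 0, 0],
    [0, 0, 0],
    [0, 0, 0],
    [0, 0, 0],
    [0, 0, 0],
    [0, 0, 0],
    [0, 0, 0],
  ],
)

```text
time_s: 43.15
position: [0.584, -0.0849, 0.2036]
tcp_rot: [[-0.088, 0.996, -0.003], [0.996, 0.088, -0.003], [-0.003, -0.003, -1.0]]
force: [0.2, 0.3, 0.2]
opening: 0.601
```

```bash
python3 - <<'E'
from h import *
need(605,-193,195,-14)
s=cap("scene");t=cap("top"); crop(s,280,50,440,210,4,'s16')
crop(t,150,160,330,270,4,'t16')
for n,c in(("s",s),("t",t)):
    P=cloud(c)
    for sx,sy in((40,60),(-40,60),(45,-60),(-45,0),(45,0)):
        u,v=proj(c,s2w(sx,sy,95)); q=P[int(v)-2:int(v)+3,int(u)-2:int(u)+3].reshape(-1,3); print(n,sx,sy,np.round(w2s(np.median(q,0)),1))
E
```

```text
t 43.15 pos [584.  -84.9 203.6] th 5.1 q6 -23.9 q1 -19.0 open 52.3 F [0.2 0.3 0.2]
shift [-109.5   11.4    8.9] twist [-0.002  0.003  0.333]
s 40 60 [ 40.9  54.9 101.8]
s -40 60 [-38.6  55.6 101.9]
s 45 -60 [ 46.1 -63.7 101.9]
s -45 0 [-44.2  -3.9 101.4]
s 45 0 [ 45.1  -4.2 101.7]
t 40 60 [ 39.7  60.6 100.2]
t -40 60 [-38.   59.9 100.9]
t 45 -60 [ 45.1 -58.6 100. ]
t -45 0 [-4.270e+01  1.000e-01  1.009e+02]
t 45 0 [ 44.7  -0.5 100.3]
```

View pics/s16.png

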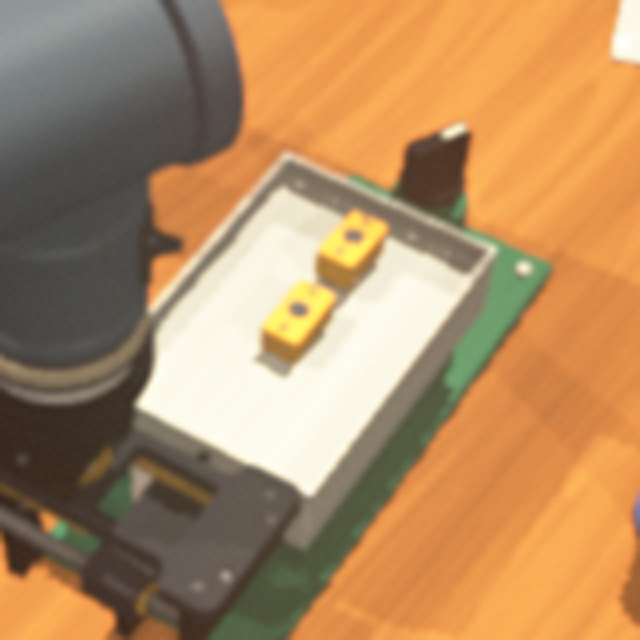

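View pics/t16.png

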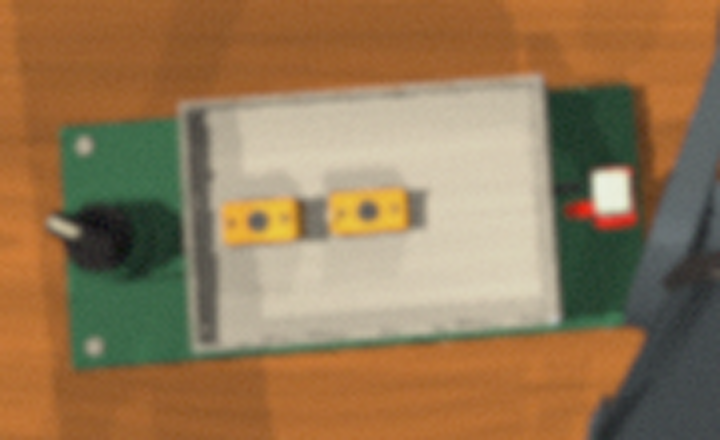

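```bash
cat >> h.py <<'E'
def panz(c,pts=((40,60),(-40,60),(45,-60),(-45,0),(45,0),(45,-40),(-45,40)),z=100):
    P=cloud(c);o=[]
    for sx,sy in pts:
        u,v=proj(c,s2w(sx,sy,z)); q=P[int(v)-2:int(v)+3,int(u)-2:int(u)+3].reshape(-1,3);q=q[q[:,2]<.5]
        if len(q): o.append(np.median(q[:,2])*1000)
    return np.round(o,1)
E
python3 - <<'E'
from h import *
s=cap("scene");t=cap("top")
for n,c in(("s",s),("t",t)):
    print(n,bot.read_state()['time_s'],'floor',panz(c),'clasps',panz(c,((0,62),(0,0)),124),'plate',panz(c,((60,140),(-60,140),(60,170)),15),'bench',panz(c,((-110,0),(-110,60),(110,0)),0))
E
```

```text
s 43.35 floor [102.  102.4 101.7 101.7 101.8 101.5 101.1] clasps [127. 124.] plate [ 70.  101.5  14.8] bench [384.1 102.2   0.4]
t 43.35 floor [100.   99.  100.5  99.6 101.3  99.5 100.9] clasps [124.9 122.7] plate [14.  13.4 13.6] bench [-2.  -0.8 -1.3]
```

```bash
python3 - <<'E'
from h import *
s=cap("scene")
for z in(70,72,74,80,90,100,108,114,120,126,132,138): print(z,np.round((np.array(proj(s,s2w(74,108,z)))-[280,50])*4,1),np.round((np.array(proj(s,s2w(-74,-108,z)))-[280,50])*4,1),np.round((np.array(proj(s,s2w(-74,108,z)))-[280,50])*4,1))
E
python3 - <<'E'
import cv2,numpy as np
ims=[cv2.imread(f'pics/{n}.png')[60:320,60:520] for n in('s8','s12','s13','s14')]
o=np.vstack([np.hstack(ims[:2]),np.hstack(ims[2:])]);cv2.imwrite('pics/cmp1.png',cv2.resize(o,(800,452)))
E
```

```text
70 [483.2 301.2] [ 90.3 429.4] [280.5 206.1]
72 [483.7 299.1] [ 90.1 427.4] [280.6 203.9]
74 [484.1 296.9] [ 90.  425.3] [280.8 201.6]
80 [485.5 290.4] [ 89.5 419.2] [281.2 195. ]
90 [487.8 279.4] [ 88.8 408.7] [281.9 183.7]
100 [490.2 268.3] [ 88.1 398.1] [282.7 172.3]
108 [492.1 259.2] [ 87.5 389.4] [283.3 163. ]
114 [493.5 252.4] [ 87.  382.9] [283.8 156. ]
120 [495.  245.5] [ 86.5 376.3] [284.2 148.9]
126 [496.5 238.5] [ 86.1 369.6] [284.7 141.8]
132 [498.  231.4] [ 85.6 362.9] [285.2 134.6]
138 [499.5 224.3] [ 85.1 356. ] [285.6 127.3]
```

View pics/cmp1.png

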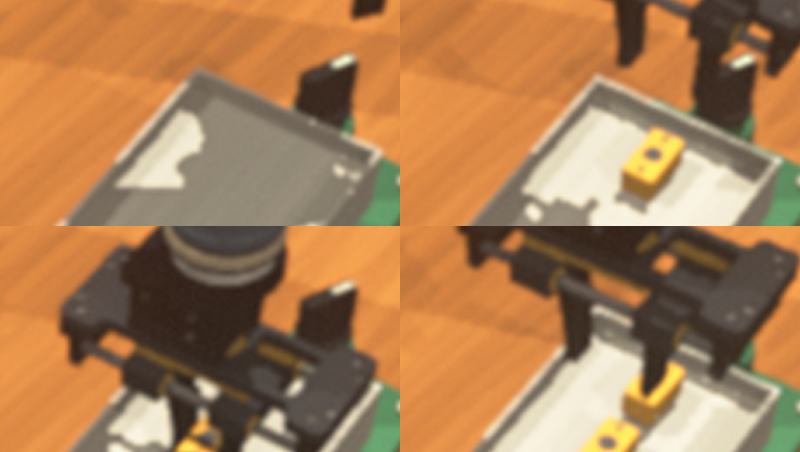

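Emit:
carry_out(
  grip=[0.2, 0.2, 0.2, 0.2, 0.2, 0.2, 0.2],
  slide=[
    [-30, 3, 0],
    [-30, 4, 0],
    [-25, 4, 0],
    [-15, 0, 0],
    [-8, 0, 0],
    [0, 0, 0],
    [0, 0, 0],
  ],
  twist=[
    [0, 0, 0],
    [0, 0, 0],
    [0, 0, 0],
    [0, 0, 0.11],
    [0, 0, 0.11],
    [0, 0, 0.11],
    [0, 0, 0],
  ],
)

```text
time_s: 44.1
position: [0.6037, -0.1785, 0.2037]
tcp_rot: [[0.231, 0.973, -0.007], [0.973, -0.231, 0.001], [-0.0, -0.007, -1.0]]
force: [0.2, -1.0, -0.4]
opening: 0.6
```

```bash
python3 - <<'E'
from h import *
need(605,-193,70,-14)
s=cap("scene");t=cap("top")
for n,c in(("s",s),("t",t)):
    print(n,bot.read_state()['time_s'],'floor',panz(c),'clasps',panz(c,((0,62),(0,0)),124),'plate',panz(c,((60,140),(-60,140),(60,170)),15))
    for sx,sy in((0,170),):
        P=cloud(c); u,v=proj(c,s2w(sx,sy,121)); print('knob',np.round(w2s(P[int(round(v)),int(round(u))]),1))
crop(s,295,60,425,190,5,'s17');crop(s,295,125,355,205,8,"s18");crop(t,265,180,325,240,9,"t18")
E
```

```text
t 44.1 pos [ 603.7 -178.5  203.7] th -13.4 q6 -13.2 q1 -26.6 open 52.2 F [ 0.2 -1.  -0.4]
shift [-13.7   5.5 133.6] twist [-0.007  0.     0.011]
s 44.2 floor [101.2 101.6 101.4 101.8 101.8 101.9 101.6] clasps [126.7 123.4] plate [ 70.3 102.7  14.5]
knob [ -1.  171.3 118.1]
t 44.2 floor [ 99.5 100.7  99.8 101.   99.5 101.   99.8] clasps [127.1 122.2] plate [14.4 15.2 14.9]
knob [  1.  169.5 120.2]
```

View pics/s17.png

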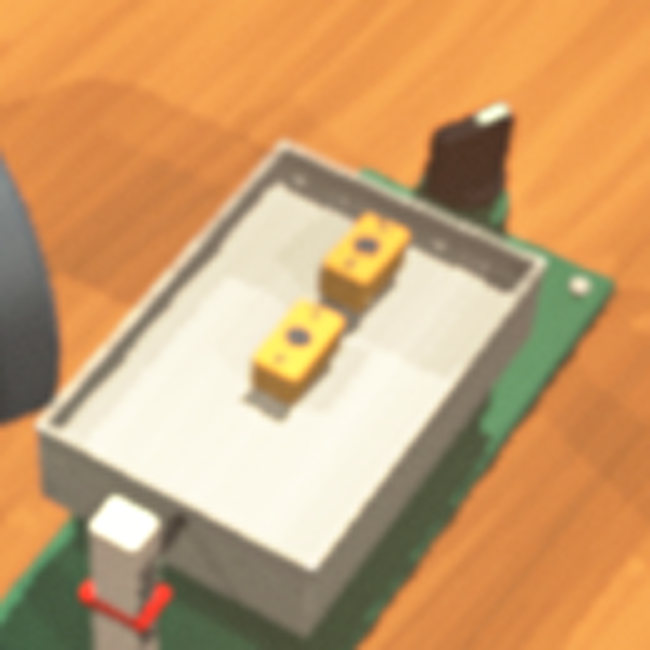

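View pics/s18.png

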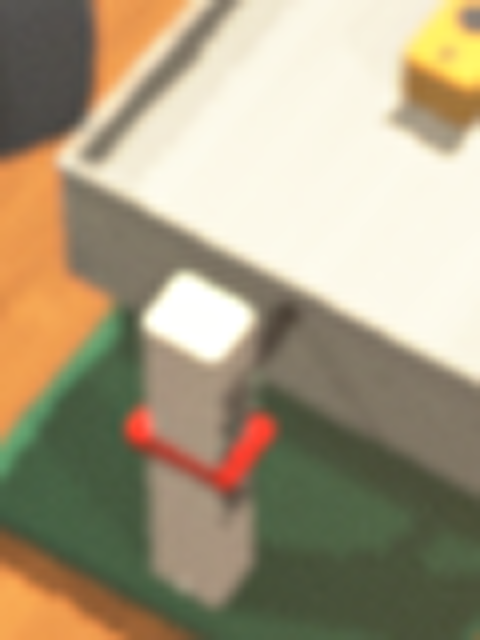

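View pics/t18.png

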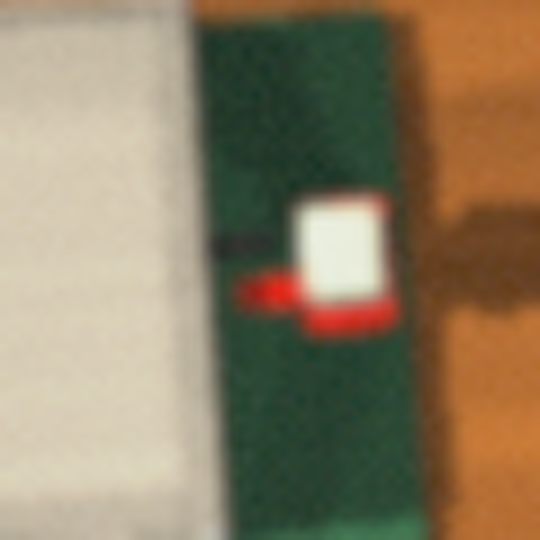

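```bash
python3 - <<'E'
import cv2,numpy as np
ims=[cv2.imread(f'pics/{n}.png')[360:500,80:330] for n in('s8','s12','s13','s14')]
o=np.vstack([np.hstack(ims[:2]),np.hstack(ims[2:])]);o=cv2.resize(o,None,fx=1.6,fy=1.6)
for k in range(0,o.shape[0],32): cv2.line(o,(0,k),(o.shape[1],k),(255,0,0),1)
cv2.imwrite('pics/cmp2.png',o)
E
```

```text
(no output)
```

View pics/cmp2.png

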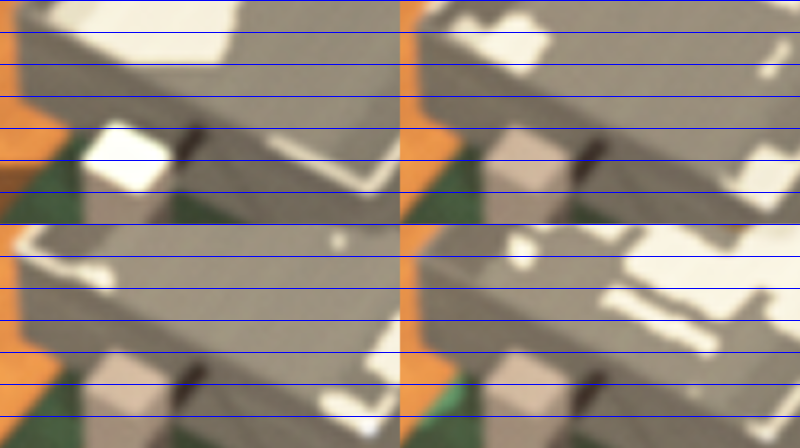

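Emit:
carry_out(
  grip=[0.2, 0.2, 0.2, 0.2, 0.2, 0.2, 0.2],
  slide=[
    [-13, 5, 0],
    [0, 0, 35],
    [0, 0, 35],
    [0, 0, 30],
    [0, 0, 15],
    [0, 0, 5],
    [0, 0, 0],
  ],
  twist=[
    [-0.007, 0, 0.011],
    [0, 0, 0],
    [0, 0, 0],
    [0, 0, 0],
    [0, 0, 0],
    [0, 0, 0],
    [0, 0, 0],
  ],
)

```text
time_s: 44.9
position: [0.6098, -0.1959, 0.0825]
tcp_rot: [[0.228, 0.974, 0.009], [0.974, -0.228, -0.006], [-0.004, 0.01, -1.0]]
force: [1.2, 0.8, -0.3]
opening: 0.6
```

```bash
python3 - <<'E'
from h import *
need(605,-193,8,-14)
E
```

```text
t 44.9 pos [ 609.8 -195.9   82.5] th -13.2 q6 -14.5 q1 -27.7 open 52.2 F [ 1.2  0.8 -0.3]
shift [ 2.  -6.1 74.4] twist [0.01  0.004 0.014]
```

Emit:
carry_out(
  grip=[0.2, 0.2, 0.2, 0.2, 0.2, 0.2, 0.2],
  slide=[
    [2, -4, 12],
    [0, 0, 15],
    [0, 0, 15],
    [0, 0, 10],
    [0, 0, 5],
    [0, 0, 2],
    [0, 0, 0],
  ],
  twist=[
    [0.01, 0.004, 0.014],
    [0, 0, 0],
    [0, 0, 0],
    [0, 0, 0],
    [0, 0, 0],
    [0, 0, 0],
    [0, 0, 0],
  ],
)

```text
time_s: 45.6
position: [0.6084, -0.1942, 0.0209]
tcp_rot: [[0.242, 0.97, 0.004], [0.97, -0.242, -0.002], [-0.001, 0.005, -1.0]]
force: [-0.3, -0.6, 0.3]
opening: 0.602
```

```bash
python3 - <<'E'
from h import *
need(605,-193,8,-14)
E
```

```text
t 45.6 pos [ 608.4 -194.2   20.9] th -14.0 q6 -13.7 q1 -27.7 open 52.4 F [-0.3 -0.6  0.3]
shift [ 0.4 -3.7 12.9] twist [ 0.005  0.001 -0.   ]
```

Emit:
carry_out(
  grip=[0.2, 0.2, 0.2, -1, -1, -1, -1, -1, -1, -1],
  slide=[
    [0, -3, 8],
    [0, 0, 5],
    [0, 0, 0],
    [0, 0, 0],
    [0, 0, 0],
    [0, 0, 0],
    [0, 0, 0],
    [0, 0, 0],
    [0, 0, 0],
    [0, 0, 0],
  ],
  twist=[
    [0.005, 0, 0],
    [0, 0, 0],
    [0, 0, 0],
    [0, 0, 0],
    [0, 0, 0],
    [0, 0, 0],
    [0, 0, 0],
    [0, 0, 0],
    [0, 0, 0],
    [0, 0, 0],
  ],
)

```text
time_s: 46.6
position: [0.6064, -0.194, 0.0085]
tcp_rot: [[0.242, 0.97, 0.002], [0.97, -0.242, -0.003], [-0.002, 0.002, -1.0]]
force: [0.1, 0.5, -0.0]
opening: 0.299
```

```bash
python3 - <<'E'
from h import *
need(605,-193,8,-14)
s=cap("scene");t=cap("top");print(panz(s),panz(t))
E
```

```text
t 46.6 pos [ 606.4 -194.     8.5] th -14.0 q6 -13.7 q1 -27.7 open 26.0 F [ 0.1  0.5 -0. ]
shift [ 0.6 -1.6  0.5] twist [0.002 0.002 0.   ]
[101.7 101.7 102.2 101.6 101.4 101.4 101.5] [100.   99.7  99.6 100.9  99.8  99.3 100.6]
```

Gripped. Lift, turn to the pan's axes, and carry to the pan's third place, scale y = -62.

Emit:
carry_out(
  grip=[-1, -1, -1, -1, -1, -1, -1, -1, -1, -1],
  slide=[
    [0, 0, -20],
    [0, 0, -40],
    [0, 0, -40],
    [0, 0, -40],
    [0, 0, -30],
    [0, 0, -10],
    [0, 0, 0],
    [0, 0, 0],
    [0, 0, 0],
    [0, 0, 0],
  ],
  twist=[
    [0, 0, 0],
    [0, 0, 0],
    [0, 0, 0],
    [0, 0, 0],
    [0, 0, 0],
    [0, 0, 0],
    [0, 0, -0.11],
    [0, 0, -0.11],
    [0, 0, -0.11],
    [0, 0, 0],
  ],
)

```text
time_s: 47.7
position: [0.6023, -0.1916, 0.1886]
tcp_rot: [[-0.097, 0.995, -0.01], [0.995, 0.097, 0.004], [0.005, -0.009, -1.0]]
force: [0.8, 0.4, -1.5]
opening: 0.294
```

```bash
python3 - <<'E'
from h import *
need(528.6,116.5,195,4.85)
E
```

```text
t 47.7 pos [ 602.3 -191.6  188.6] th 5.6 q6 -33.3 q1 -27.7 open 25.5 F [ 0.8  0.4 -1.5]
shift [313.8 -43.4  -4.6] twist [-0.009 -0.005  0.013]
```

Emit:
carry_out(
  grip=[-1, -1, -1, -1, -1, -1, -1, -1, -1, -1, -1],
  slide=[
    [32, -4, -2],
    [32, -4, -2],
    [32, -4, -2],
    [32, -4, -2],
    [32, -4, -2],
    [32, -4, -2],
    [32, -4, -2],
    [32, -4, 0],
    [25, -4, 0],
    [12, -2, 0],
    [0, 0, 0],
  ],
  twist=[
    [-0.009, -0.005, 0.013],
    [0, 0, 0],
    [0, 0, 0],
    [0, 0, 0],
    [0, 0, 0],
    [0, 0, 0],
    [0, 0, 0],
    [0, 0, 0],
    [0, 0, 0],
    [0, 0, 0],
    [0, 0, 0],
  ],
)

```text
time_s: 48.8
position: [0.5348, 0.1075, 0.1915]
tcp_rot: [[-0.051, 0.999, -0.019], [0.999, 0.051, 0.003], [0.004, -0.019, -1.0]]
force: [-0.1, 0.2, -1.6]
opening: 0.297
```

```bash
python3 - <<'E'
from h import *
need(528.6,117.5,108,4.85)
E
```

```text
t 48.8 pos [534.8 107.5 191.5] th 2.9 q6 -3.5 q1 -0.5 open 25.8 F [-0.1  0.2 -1.6]
shift [10.  -4.2 83.6] twist [-0.019 -0.004 -0.034]
```

Emit:
carry_out(
  grip=[-1, -1, -1, -1, -1, -1],
  slide=[
    [10, -5, 0],
    [0, 0, 20],
    [0, 0, 20],
    [0, 0, 12],
    [0, 0, 4],
    [0, 0, 0],
  ],
  twist=[
    [-0.019, -0.004, -0.034],
    [0, 0, 0],
    [0, 0, 0],
    [0, 0, 0],
    [0, 0, 0],
    [0, 0, 0],
  ],
)

```text
time_s: 49.4
position: [0.5298, 0.1138, 0.1337]
tcp_rot: [[-0.084, 0.996, 0.005], [0.996, 0.084, -0.002], [-0.002, 0.005, -1.0]]
force: [0.7, 0.2, -1.6]
opening: 0.295
```

```bash
python3 - <<'E'
from h import *
need(528.6,117.5,108,4.85)
s=cap("scene"); crop(s,280,50,440,210,4,'s19')
E
```

```text
t 49.4 pos [529.8 113.8 133.7] th 4.8 q6 -4.3 q1 0.4 open 25.6 F [ 0.7  0.2 -1.6]
shift [ 3.9 -1.  25.7] twist [ 0.005  0.002 -0.001]
```

View pics/s19.png

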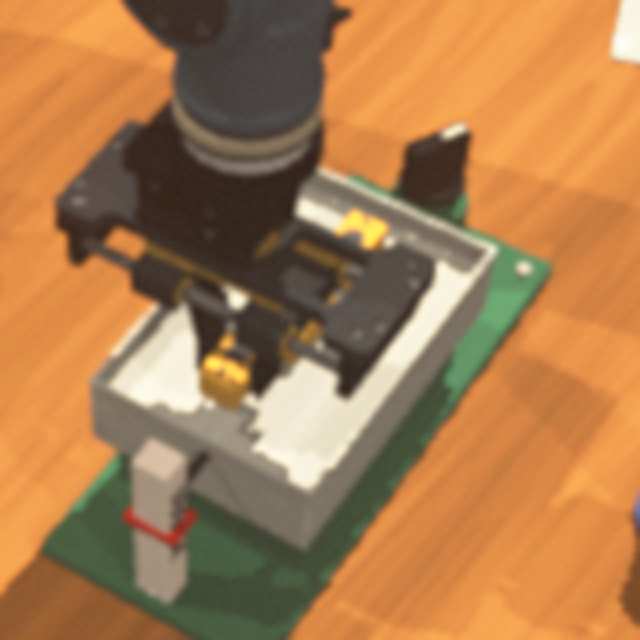

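Emit:
carry_out(
  grip=[-1, -1, -1, -1, -1],
  slide=[
    [4, -1, 10],
    [0, 0, 8],
    [0, 0, 5],
    [0, 0, 2],
    [0, 0, 0],
  ],
  twist=[
    [0.005, 0, 0],
    [0, 0, 0],
    [0, 0, 0],
    [0, 0, 0],
    [0, 0, 0],
  ],
)

```text
time_s: 49.95
position: [0.5302, 0.1176, 0.1085]
tcp_rot: [[-0.084, 0.996, 0.005], [0.996, 0.084, -0.003], [-0.003, 0.004, -1.0]]
force: [-1.0, -0.9, -2.0]
opening: 0.299
```

```bash
python3 - <<'E'
from h import *
need(528.6,117.5,107,4.85)
E
```

```text
t 49.95 pos [530.2 117.6 108.5] th 4.8 q6 -3.9 q1 0.8 open 26.0 F [-1.  -0.9 -2. ]
shift [ 0.  -1.6  1.5] twist [ 0.004  0.003 -0.001]
```

Emit:
carry_out(
  grip=[-1, 0.05, 0.05, 0.05, 0.05, 0.05, 0.05, 0.05, 0.05, 0.05, 0.05, 0.05],
  slide=[
    [0, 0, 2],
    [0, 0, 0],
    [0, 0, 0],
    [0, 0, 0],
    [0, 0, 0],
    [0, 0, -15],
    [0, 0, -25],
    [0, 0, -25],
    [0, 0, -20],
    [0, 0, -5],
    [0, 0, 0],
    [0, 0, 0],
  ],
  twist=[
    [0, 0, 0],
    [0, 0, 0],
    [0, 0, 0],
    [0, 0, 0],
    [0, 0, 0],
    [0, 0, 0],
    [0, 0, 0],
    [0, 0, 0],
    [0, 0, 0],
    [0, 0, 0],
    [0, 0, 0],
    [0, 0, 0],
  ],
)

```text
time_s: 51.15
position: [0.5303, 0.1178, 0.2004]
tcp_rot: [[-0.084, 0.996, 0.007], [0.996, 0.084, -0.003], [-0.003, 0.007, -1.0]]
force: [-0.2, 0.3, 0.3]
opening: 0.522
```

```bash
python3 - <<'E'
from h import *
need(418.5,-231.5,195,84)
E
```

```text
t 51.15 pos [530.3 117.8 200.4] th 4.8 q6 -3.9 q1 0.8 open 45.4 F [-0.2  0.3  0.3]
shift [-338.7 -140.6    5.5] twist [ 0.003  0.007 -1.382]
```

Emit:
carry_out(
  grip=[0.2, 0.2, 0.2, 0.2, 0.2, 0.2, 0.2, 0.2, 0.2, 0.2, 0.2, 0.2],
  slide=[
    [-32, -13, 0],
    [-32, -13, 0],
    [-32, -13, 0],
    [-32, -13, 0],
    [-32, -13, 0],
    [-32, -13, 0],
    [-32, -13, 0],
    [-32, -13, 0],
    [-32, -13, 0],
    [-20, -8, 0],
    [-10, -4, 0],
    [0, 0, 0],
  ],
  twist=[
    [0, 0, 0],
    [0, 0, 0],
    [0, 0, 0],
    [0, 0, 0],
    [0, 0, 0],
    [0, 0, 0],
    [0, 0, 0],
    [0, 0, 0],
    [0, 0, 0],
    [0, 0, 0],
    [0, 0, 0],
    [0, 0, 0],
  ],
)

```text
time_s: 52.35
position: [0.4191, -0.2188, 0.1864]
tcp_rot: [[-0.086, 0.996, -0.014], [0.996, 0.086, 0.009], [0.01, -0.013, -1.0]]
force: [0.3, -0.0, -0.1]
opening: 0.6
```

```bash
python3 - <<'E'
from h import *
need(418.5,-231.5,195,84)
s=cap("scene");t=cap("top");print(panz(s,((40,60),(-40,60),(45,-60),(-45,0),(45,0)),90),panz(t,((40,60),(-40,60),(45,-60),(-45,0),(45,0)),90))
print('clasps',panz(s,((0,62),(0,0),(0,-62)),115),panz(t,((0,62),(0,0),(0,-62)),115))
for n,c in(("s",s),("t",t)):
    for b in blobs(c,(18,120,80),(32,255,255),.022,60,(180,80,480,310)): print('clasp',n,b)
crop(s,295,60,425,190,5,'s20');crop(s,295,125,355,205,8,"s21");crop(t,150,160,330,270,4,'t20');crop(t,265,180,325,240,9,"t21")
E
```

```text
t 52.35 pos [ 419.1 -218.8  186.4] th 5.0 q6 -45.9 q1 -41.0 open 52.2 F [ 0.3 -0.  -0.1]
shift [-12.5  -1.8  -8.7] twist [-0.004 -0.017 -1.38 ]
[80.8 81.2 81.1 80.9 80.7] [80.2 79.7 78.7 80.  79.9]
clasps [121.8 102.9 103. ] [124.4 102.8 103.9]
clasp s (203, 245, 191.0, 415.4, -232.5, 46, 25, -5.3)
clasp s (340, 151, 142.0, 495.8, 168.2, 51, 26, -85.3)
clasp s (354, 134, 128.0, 489.4, 235.7, 49, 27, -84.7)
clasp t (404, 257, 76.0, 418.4, -223.2, 46, 15, 4.8)
clasp t (211, 216, 104.0, 521.3, 273.9, 40, 22, -75.4)
clasp t (244, 213, 145.0, 528.7, 190.5, 44, 26, -89.6)
clasp t (269, 211, 158.0, 534.4, 125.0, 46, 26, -89.2)
```

View pics/s20.png

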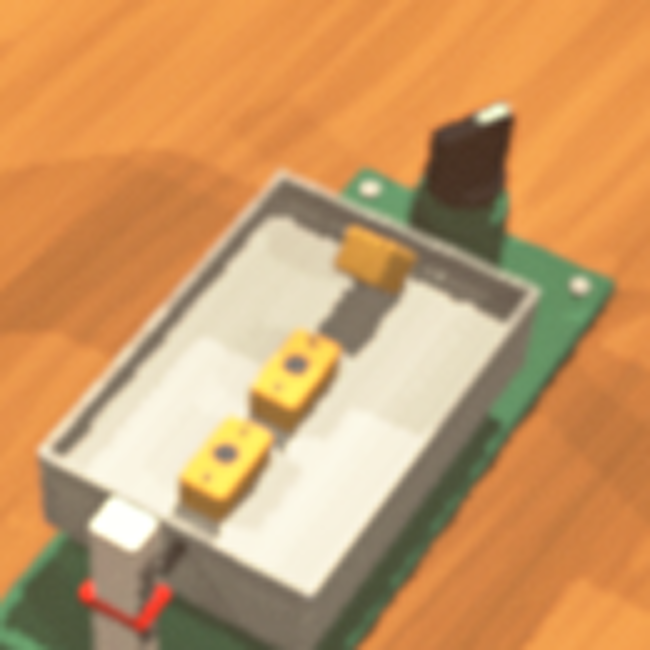

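View pics/s21.png

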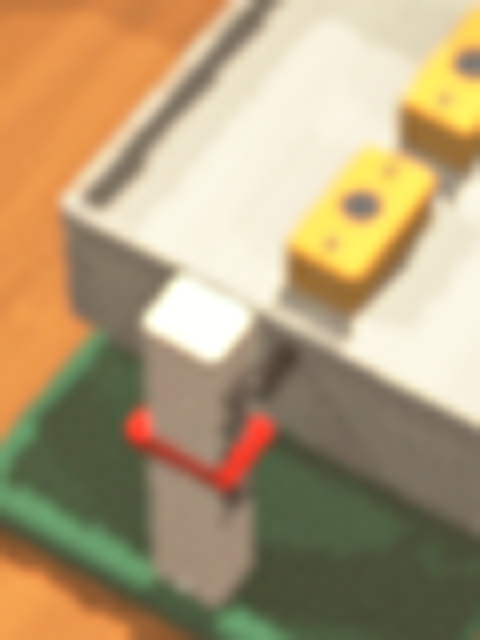

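View pics/t20.png

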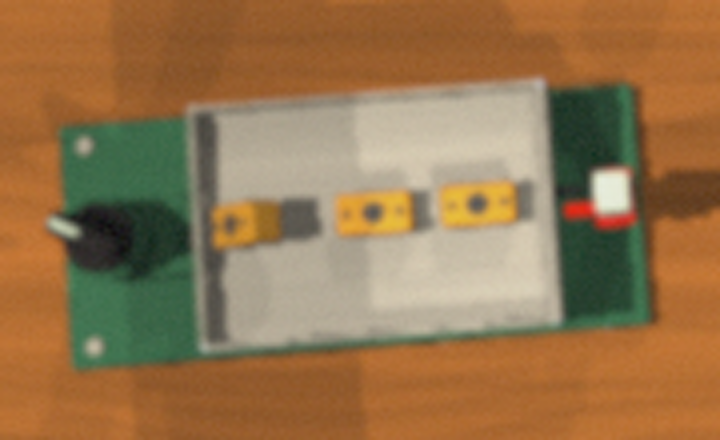

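```bash
python3 - <<'E'
from h import *
s=cap("scene");t=cap("top")
crop(s,335,85,400,150,9,'s22');crop(t,195,195,250,235,12,'t22')
for n,c in(("s",s),("t",t)):
    P=cloud(c);H=hsv(c);m=(H[...,0]>17)&(H[...,0]<33)&(H[...,1]>120)
    y0,y1,x0,x1=(85,150,335,400) if n=='s' else(195,235,195,250)
    pts=np.array([np.r_[w2s(P[v,u]),u,v] for v in range(y0,y1) for u in range(x0,x1) if m[v,u]])
    k=pts[:,1]>35; print(n,k.sum())
    q=pts[k]; q=q[np.argsort(q[:,1])]
    for i in range(0,len(q),max(1,len(q)//14)): print(np.round(q[i],1))
E
```

```text
s 24
[  2.5  60.  126.  368.  110. ]
[  3.9  61.3 132.5 369.  108. ]
[  1.   61.9 130.2 368.  108. ]
[  4.2  62.  125.2 369.  110. ]
[  1.1  62.4 126.5 368.  109. ]
[  3.3  63.1 127.2 369.  109. ]
[  5.7  63.5 128.2 370.  109. ]
[ -5.5  63.8 128.2 366.  107. ]
[ -6.1  64.4 130.8 366.  106. ]
[ -0.6  64.6 130.4 368.  107. ]
[ -3.1  64.8 125.3 367.  108. ]
[  4.1  66.4 128.  370.  108. ]
[ 12.6  66.9 122.4 373.  111. ]
[-10.   67.  126.3 365.  106. ]
[  8.8  68.2 125.8 372.  109. ]
[-15.1 151.2  89.1 379.   95. ]
[-23.  163.5  70.9 378.   96. ]
[ 19.8 182.3  71.3 396.   98. ]
[-78.8 199.9  13.4 365.   95. ]
[-79.8 207.6  10.3 366.   94. ]
[-85.9 208.7  -1.8 364.   96. ]
[ 8.600e+00  2.228e+02 -2.000e-01  3.960e+02  1.060e+02]
[-5.240e+01  2.234e+02  3.000e-01  3.770e+02  9.700e+01]
[-82.1 224.4  -1.2 368.   93. ]
t 99
[  1.4  53.5 121.3 219.  214. ]
[ -2.9  56.8 118.  218.  216. ]
[ -2.8  58.8 119.7 217.  216. ]
[ -7.6  60.7 123.5 216.  218. ]
[ -2.8  62.5 124.9 215.  216. ]
[ -5.2  64.2 128.6 214.  217. ]
[ -7.6  66.  132.2 213.  218. ]
[ -2.8  67.9 132.7 212.  216. ]
[ -4.7  69.6 125.5 212.  217. ]
[ -1.9  72.4 122.6 211.  216. ]
[ -1.6  75.2 120.1 210.  216. ]
[ -8.4  78.4 118.4 209.  219. ]
[  7.4  87.7 104.4 206.  213. ]
[ -1.8  91.3 101.5 205.  217. ]
[  9.6  99.7  83.  203.  213. ]
```

View pics/s22.png

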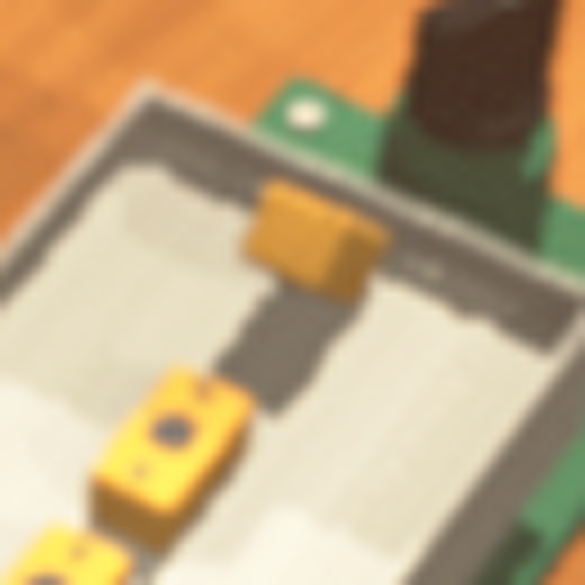

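View pics/t22.png

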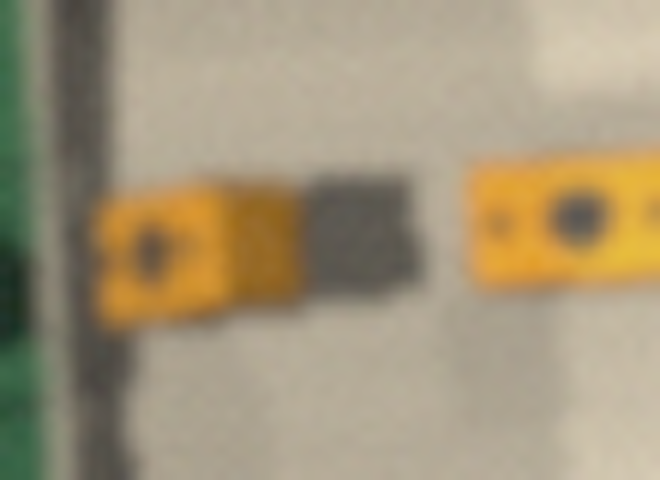

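Emit:
carry_out(
  grip=[0.2, 0.2, 0.2, 0.2, 0.2, 0.2, 0.2, 0.2, 0.2, 0.2],
  slide=[
    [0, 0, 0],
    [0, 0, 0],
    [0, 0, 0],
    [0, 0, 0],
    [0, 0, 0],
    [0, 0, 0],
    [0, 0, 0],
    [0, 0, 0],
    [0, 0, 0],
    [0, 0, 0],
  ],
  twist=[
    [0, 0, -0.14],
    [0, 0, -0.14],
    [0, 0, -0.14],
    [0, 0, -0.14],
    [0, 0, -0.14],
    [0, 0, -0.14],
    [0, 0, -0.14],
    [0, 0, -0.14],
    [0, 0, -0.14],
    [0, 0, -0.12],
  ],
)

```text
time_s: 53.55
position: [0.4226, -0.2025, 0.1877]
tcp_rot: [[-1.0, 0.023, -0.014], [0.023, 1.0, 0.012], [0.014, 0.011, -1.0]]
force: [0.3, -0.1, -0.4]
opening: 0.603
```

```bash
python3 - <<'E'
from h import *
need(418.5,-231.5,70,84)
s=cap("scene");t=cap("top")
Q=((40,60),(-40,60),(45,-60),(-45,0),(45,0));print(panz(s,Q,90),panz(t,Q,90))
a=s["color"][85:150,335:400,::-1];b=t["color"][195:235,195:250,::-1]
cv2.imwrite('pics/c23.png',np.hstack([cv2.resize(a,(500,500),interpolation=cv2.INTER_CUBIC),cv2.resize(b[:,:30],(300,500) ,interpolation=cv2.INTER_CUBIC)]))
E
```

```text
t 53.55 pos [ 422.6 -202.5  187.7] th 88.7 q6 -128.0 q1 -39.3 open 52.5 F [ 0.3 -0.1 -0.4]
shift [  1.7 -30.4 117.4] twist [ 0.011 -0.015  0.081]
[81.3 80.5 80.9 81.8 81.4] [79.  79.8 80.  79.8 79.8]
```

View pics/c23.png

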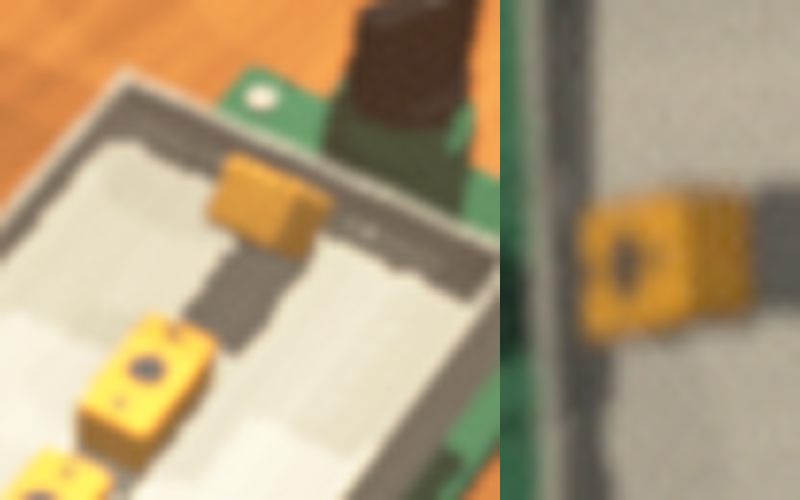

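Three clasps put the pan near the flag: floor at about 80.5 mm, pan about 26 mm. But the first clasp is tipped up against the back rim, so I'll pick it up, lay it flat on the mat, and put it back in a clear part of the pan.

```bash
python3 - <<'E'
from h import *
t=cap("top");s=cap("scene")
# yellow blob in top, corners with plane z~.125
for z in(.105,.12,.13):
  for b in blobs(t,(17,110,80),(33,255,255),z,40,(195,195,226,235)): print(z,b,np.round(w2s(np.array([b[3]/1000,b[4]/1000,z])),1))
p=s2w(0,68,0)*1000;print(p)
need(p[0],p[1],200,4.85)
E
```

```text
0.105 (211, 216, 143.0, 518.1, 256.5, 42, 26, -78.2) [  1.2  76.4 105. ]
0.12 (211, 216, 143.0, 517.3, 253.3, 41, 25, -78.2) [1.00e-01 7.33e+01 1.20e+02]
0.13 (211, 216, 143.0, 516.8, 251.1, 41, 25, -78.2) [ -0.6  71.1 130. ]
[517.65077575 248.05652308   0.        ]
t 53.75 pos [ 422.5 -203.1  187.6] th 88.1 q6 -127.5 q1 -39.4 open 51.9 F [0.4 0.7 0.7]
shift [-80.4 454.1  -8.5] twist [-1.000e-03 -2.000e-02  1.454e+00]
```

Emit:
carry_out(
  grip=[0.1, 0.1, 0.1, 0.1, 0.1, 0.1, 0.1, 0.1, 0.1, 0.1, 0.1, 0.1],
  slide=[
    [-7, 40, -3],
    [-7, 40, -3],
    [-7, 40, -3],
    [-7, 40, -3],
    [-7, 40, -3],
    [-7, 40, -3],
    [-7, 40, -2],
    [-7, 40, -2],
    [-7, 40, -2],
    [-6, 40, 0],
    [-5, 25, 0],
    [-3, 12, 0],
  ],
  twist=[
    [0, -0.02, 0.14],
    [0, 0, 0],
    [0, 0, 0],
    [0, 0, 0],
    [0, 0, 0],
    [0, 0, 0],
    [0, 0, 0],
    [0, 0, 0],
    [0, 0, 0],
    [0, 0, 0],
    [0, 0, 0],
    [0, 0, 0],
  ],
)

```text
time_s: 54.95
position: [0.5814, 0.2308, 0.2177]
tcp_rot: [[-0.979, 0.206, 0.012], [0.206, 0.979, 0.008], [-0.01, 0.01, -1.0]]
force: [0.2, -1.2, 0.7]
opening: 0.549
```

Emit:
carry_out(
  grip=[0.1, 0.1, 0.1, 0.1, 0.1, 0.1, 0.1, 0.1, 0.1, 0.1],
  slide=[
    [0, 0, 0],
    [0, 0, 0],
    [0, 0, 0],
    [0, 0, 0],
    [0, 0, 0],
    [0, 0, 0],
    [0, 0, 0],
    [0, 0, 0],
    [0, 0, 0],
    [0, 0, 0],
  ],
  twist=[
    [0, 0, 0.13],
    [0, 0, 0.13],
    [0, 0, 0.13],
    [0, 0, 0.13],
    [0, 0, 0.13],
    [0, 0, 0.13],
    [0, 0, 0.13],
    [0, 0, 0.13],
    [0, 0, 0.13],
    [0, 0, 0],
  ],
)

```text
time_s: 55.95
position: [0.5773, 0.2276, 0.215]
tcp_rot: [[-0.131, 0.991, 0.002], [0.991, 0.131, 0.003], [0.003, 0.003, -1.0]]
force: [-0.3, -0.7, 0.6]
opening: 0.544
```

```bash
python3 - <<'E'
from h import *
need(517.5,248,150,11)
E
```

```text
t 55.95 pos [577.3 227.6 215. ] th 7.5 q6 3.6 q1 11.1 open 47.3 F [-0.3 -0.7  0.6]
shift [ 27.9 -56.8  64.9] twist [ 0.003 -0.002 -0.061]
```

Emit:
carry_out(
  grip=[0.1, 0.1, 0.1, 0.1, 0.1, 0.1],
  slide=[
    [12, -24, 10],
    [12, -24, 15],
    [4, -8, 15],
    [0, 0, 8],
    [0, 0, 0],
    [0, 0, 0],
  ],
  twist=[
    [0, 0, 0],
    [0, 0, 0],
    [0, 0, 0],
    [0, 0, -0.06],
    [0, 0, 0],
    [0, 0, 0],
  ],
)

```text
time_s: 56.55
position: [0.5158, 0.2457, 0.1657]
tcp_rot: [[-0.199, 0.98, 0.002], [0.98, 0.199, 0.001], [0.001, 0.002, -1.0]]
force: [0.4, 0.4, -0.1]
opening: 0.552
```

```bash
python3 - <<'E'
from h import *
need(517.5,248,102,11)
s=cap("scene");t=cap("top");crop(s,320,60,420,160,6,'s24')
print(panz(s,((45,-60),(-45,-60)),90))
E
```

```text
t 56.55 pos [515.8 245.7 165.7] th 11.5 q6 2.7 q1 14.3 open 48.0 F [ 0.4  0.4 -0.1]
shift [ 1.9  2.  63.8] twist [ 0.002 -0.001  0.008]
[80.9 81.4]
```

View pics/s24.png

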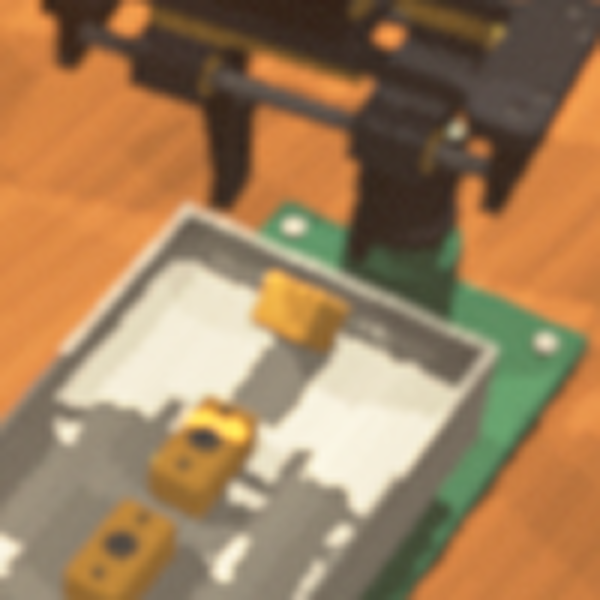

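Emit:
carry_out(
  grip=[0.1, 0.1, 0.1, 0.1, 0.1],
  slide=[
    [2, 2, 10],
    [0, 0, 10],
    [0, 0, 8],
    [0, 0, 4],
    [0, 0, 0],
  ],
  twist=[
    [0, 0, 0],
    [0, 0, 0],
    [0, 0, 0],
    [0, 0, 0],
    [0, 0, 0],
  ],
)

```text
time_s: 57.15
position: [0.5198, 0.2481, 0.132]
tcp_rot: [[-0.197, 0.98, 0.005], [0.98, 0.197, 0.002], [0.001, 0.005, -1.0]]
force: [0.2, -0.3, -0.8]
opening: 0.547
```

```bash
python3 - <<'E'
from h import *
need(517.5,248,102,11)
s=cap("scene");crop(s,320,60,420,160,6,'s25')
E
```

```text
t 57.15 pos [519.8 248.1 132. ] th 11.4 q6 3.0 q1 14.4 open 47.5 F [ 0.2 -0.3 -0.8]
shift [ 0.3 -2.4 29.9] twist [ 0.005 -0.001  0.007]
```

View pics/s25.png

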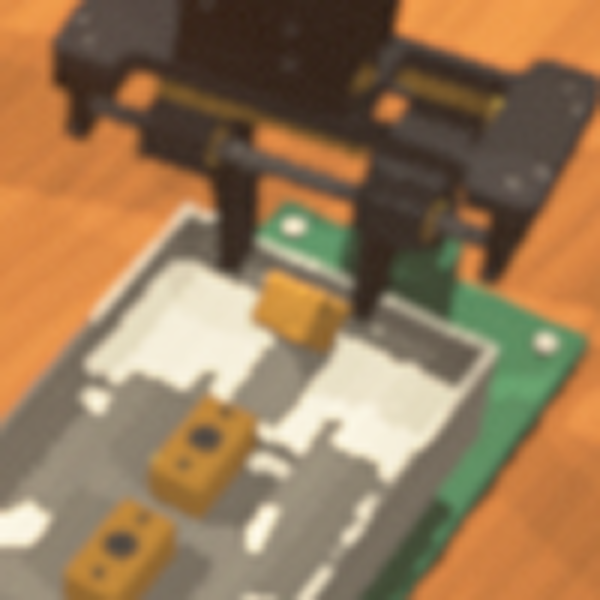

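Emit:
carry_out(
  grip=[0.1, 0.1, 0.1, 0.1, -1, -1, -1, -1, -1, -1],
  slide=[
    [0, -2, 10],
    [0, 0, 10],
    [0, 0, 8],
    [0, 0, 0],
    [0, 0, 0],
    [0, 0, 0],
    [0, 0, 0],
    [0, 0, 0],
    [0, 0, 0],
    [0, 0, 0],
  ],
  twist=[
    [0.005, 0, 0],
    [0, 0, 0],
    [0, 0, 0],
    [0, 0, 0],
    [0, 0, 0],
    [0, 0, 0],
    [0, 0, 0],
    [0, 0, 0],
    [0, 0, 0],
    [0, 0, 0],
  ],
)

```text
time_s: 58.2
position: [0.5154, 0.2474, 0.1018]
tcp_rot: [[-0.197, 0.98, -0.005], [0.98, 0.197, -0.0], [0.001, -0.005, -1.0]]
force: [-1.1, 0.3, 0.2]
opening: 0.308
```

```bash
python3 - <<'E'
from h import *
need(517.5,248,102,11)
E
```

```text
t 58.2 pos [515.4 247.4 101.8] th 11.4 q6 3.0 q1 14.4 open 26.8 F [-1.1  0.3  0.2]
shift [ 0.1  2.2 -0.3] twist [-0.005 -0.001  0.007]
```

Emit:
carry_out(
  grip=[-1, -1, -1, -1, -1, -1],
  slide=[
    [0, 0, 0],
    [0, 0, -15],
    [0, 0, -25],
    [0, 0, -25],
    [0, 0, -15],
    [0, 0, 0],
  ],
  twist=[
    [0, 0, 0],
    [0, 0, 0],
    [0, 0, 0],
    [0, 0, 0],
    [0, 0, 0],
    [0, 0, 0],
  ],
)

```text
time_s: 58.8
position: [0.5192, 0.2479, 0.184]
tcp_rot: [[-0.198, 0.98, 0.002], [0.98, 0.198, 0.001], [0.001, 0.002, -1.0]]
force: [0.3, -0.0, -1.6]
opening: 0.306
```

```bash
python3 - <<'E'
from h import *
need(540,-150,185,5)
s=cap("scene");crop(s,290,40,420,170,5,'s26')
t=cap("top");crop(t,150,160,330,270,4,'t26')
Q=((45,-60),(-45,0),(45,0));print(panz(s,Q,90),panz(t,Q,90))
E
```

```text
t 58.8 pos [519.2 247.9 184. ] th 11.4 q6 3.0 q1 14.4 open 26.6 F [ 0.3 -0.  -1.6]
shift [-394.1  -58.2   -1.4] twist [ 0.002 -0.001  0.112]
[90.1 89.3 90. ] [88.9 88.6 88.4]
```

View pics/s26.png

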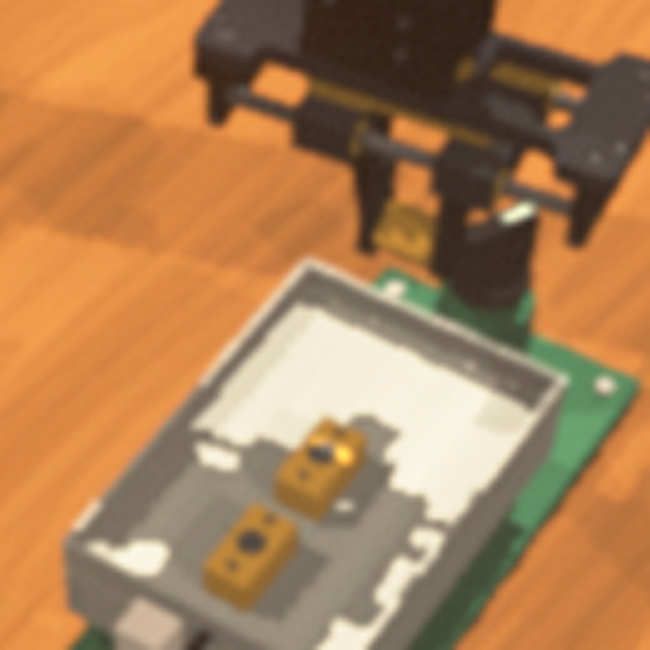

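View pics/t26.png

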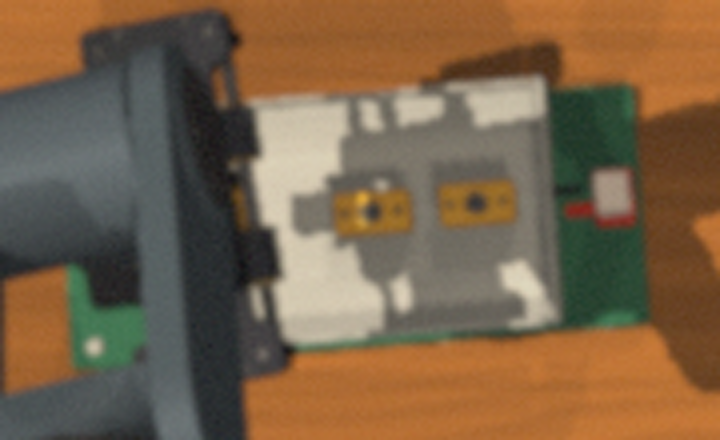

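Emit:
carry_out(
  grip=[-1, -1, -1, -1, -1, -1, -1, -1, -1, -1, -1, -1],
  slide=[
    [-36, -5, -2],
    [-36, -5, -2],
    [-36, -5, -2],
    [-36, -5, -2],
    [-36, -5, -2],
    [-36, -5, -2],
    [-36, -5, -2],
    [-36, -5, 0],
    [-36, -5, 0],
    [-25, -3, 0],
    [-12, -2, 0],
    [0, 0, 0],
  ],
  twist=[
    [0, 0, 0.11],
    [0, 0, 0],
    [0, 0, 0],
    [0, 0, 0],
    [0, 0, 0],
    [0, 0, 0],
    [0, 0, 0],
    [0, 0, 0],
    [0, 0, 0],
    [0, 0, 0],
    [0, 0, 0],
    [0, 0, 0],
  ],
)

```text
time_s: 60.1
position: [0.4973, -0.1287, 0.1806]
tcp_rot: [[-0.087, 0.996, -0.021], [0.996, 0.087, 0.004], [0.006, -0.02, -1.0]]
force: [-0.5, 0.4, -1.2]
opening: 0.303
```

```bash
python3 - <<'E'
from h import *
need(540,-130,120,5)
print(np.round(bot.read_state()['joint_positions'],1))
s=cap("scene");crop(s,180,120,340,280,4,'s27')
E
```

```text
t 60.1 pos [ 497.3 -128.7  180.6] th 5.0 q6 -31.6 q1 -26.8 open 26.4 F [-0.5  0.4 -1.2]
shift [-5.4 43.6 59.7] twist [-0.02  -0.006  0.   ]
[-26.8  25.5  99.6  -0.4  56.  -31.6]
```

View pics/s27.png

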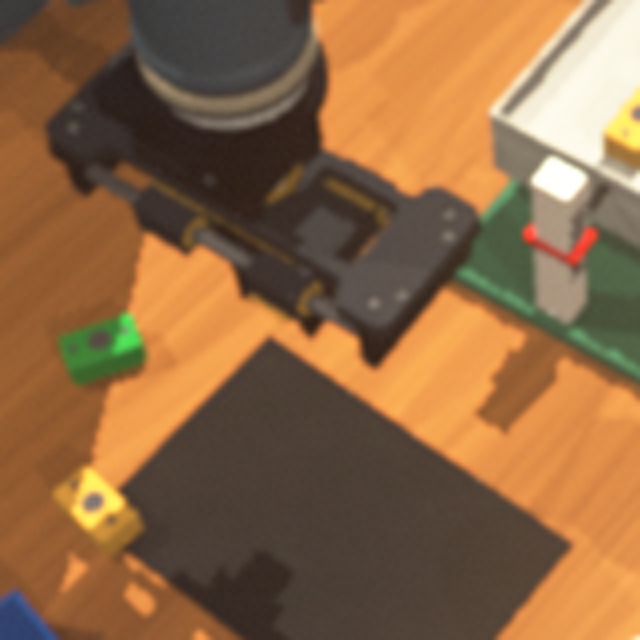

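Emit:
carry_out(
  grip=[-1, -1, -1, -1, -1, -1, -1, -1],
  slide=[
    [-2, 30, 0],
    [0, 12, 0],
    [0, 0, 0],
    [0, 0, 0],
    [0, 0, 0],
    [0, 0, 0],
    [0, 0, 0],
    [0, 0, 0],
  ],
  twist=[
    [-0.02, 0, 0],
    [0, 0.12, 0],
    [0, 0.12, 0],
    [0, 0.12, 0],
    [0, 0.12, 0],
    [0, 0.12, 0],
    [0, 0.12, 0],
    [0, 0, 0],
  ],
)

```text
time_s: 60.95
position: [0.5402, -0.1092, 0.1781]
tcp_rot: [[-0.076, 0.994, -0.075], [0.722, 0.107, 0.684], [0.688, -0.003, -0.726]]
force: [-0.4, -0.4, -0.9]
opening: 0.305
```

```bash
python3 - <<'E'
from h import *
need(540,-130,120,5)
print(np.round(bot.read_state()['joint_positions'],1)); print(np.round(bot.read_state()['tcp_rot'],2))
s=cap("scene");crop(s,180,120,340,280,4,'s28');t=cap("top");crop(t,300,140,460,270,5,'t28')
for n,c in(("s",s),("t",t)):
    for b in blobs(c,(17,120,70),(33,255,255),.13,20,(200,100,420,280)): print('clasp',n,b)
E
```

```text
t 60.95 pos [ 540.2 -109.2  178.1] th 6.1 q6 -55.0 q1 -39.3 open 26.5 F [-0.4 -0.4 -0.9]
shift [-55.   -2.3  27.9] twist [-0.01  -0.759  0.018]
[-39.3  40.8  84.6  28.8  88.9 -55. ]
[[-0.08  0.99 -0.08]
 [ 0.72  0.11  0.68]
 [ 0.69 -0.   -0.73]]
clasp s (210, 254, 28.0, 497.3, -259.4, 21, 10, 65.7)
clasp s (252, 212, 25.0, 497.8, -139.2, 29, 7, -63.5)
clasp s (278, 194, 168.5, 497.1, -79.9, 67, 51, 8.7)
clasp s (346, 142, 375.5, 540.0, 128.5, 114, 28, -83.7)
clasp t (243, 213, 168.5, 522.6, 176.9, 45, 24, -89.6)
clasp t (269, 210, 170.0, 529.2, 114.7, 44, 25, -84.8)
clasp t (363, 204, 257.0, 546.2, -108.9, 50, 33, -89.6)
clasp t (392, 194, 136.0, 566.7, -174.3, 90, 16, 6.8)
```

View pics/s28.png

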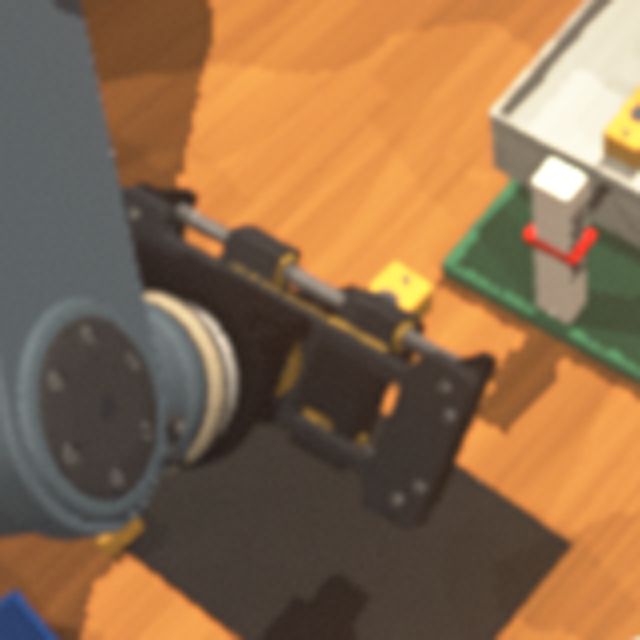

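View pics/t28.png

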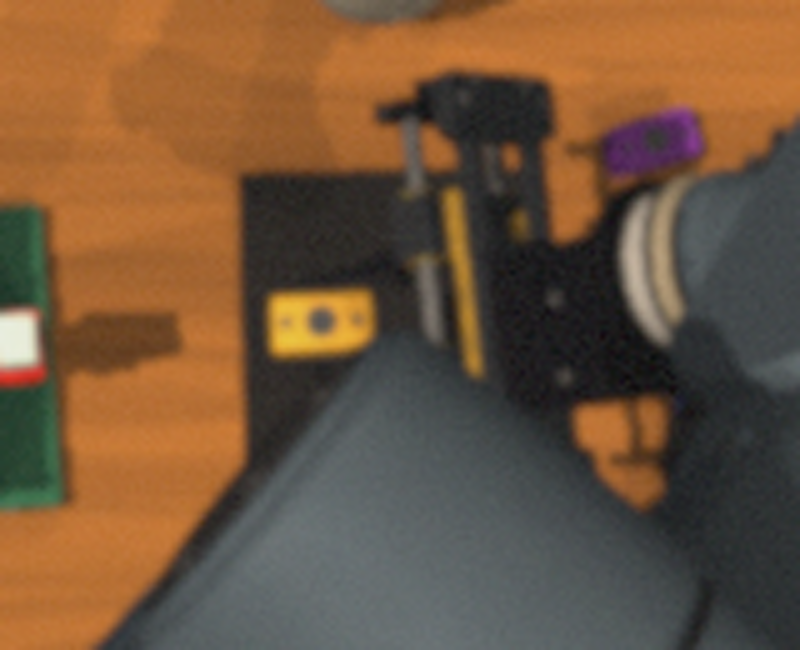

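```bash
python3 - <<'E'
from h import *
t=cap("top");P=cloud(t);H=hsv(t);m=(H[...,0]>17)&(H[...,0]<33)&(H[...,1]>120)
q=[(P[v,u]*1000) for v in range(197,213) for u in range(350,378) if m[v,u]]
q=np.array(q);q=q[(q[:,2]>100)]
A=np.c_[q[:,:2],np.ones(len(q))];k=np.linalg.lstsq(A,q[:,2],rcond=None)[0];print(len(q),k[:2],q.mean(0),np.percentile(q,[5,95],axis=0))
print(bot.read_state()['position'])
E
```

```text
201 [-1.37713694  0.39659567] [ 540.59975387 -100.28441892  198.47162205] [[ 528.51635498 -120.86276019  185.59290927]
 [ 552.5767328   -81.52405178  200.73147844]]
[ 0.54022379 -0.1070526   0.18082818]
```

```bash
python3 - <<'E'
from h import *
t=cap("top");P=cloud(t)*1000
for u in range(353,377,2): print(u,[ (round(P[v,u,1]),round(P[v,u,2])) for v in(201,204,207)])
E
```

```text
353 [(-94, 2), (-94, 0), (-94, 3)]
355 [(-84, 192), (-83, 202), (-84, 193)]
357 [(-88, 193), (-88, 195), (-88, 195)]
359 [(-92, 196), (-92, 199), (-93, 194)]
361 [(-96, 201), (-97, 195), (-96, 200)]
363 [(-101, 198), (-101, 199), (-101, 196)]
365 [(-105, 199), (-105, 200), (-106, 195)]
367 [(-110, 199), (-110, 198), (-110, 201)]
369 [(-114, 199), (-114, 199), (-114, 200)]
371 [(-119, 201), (-119, 200), (-118, 203)]
373 [(-124, 197), (-124, 197), (-123, 200)]
375 [(-151, 6), (-152, 5), (-62, 735)]
```

Emit:
carry_out(
  grip=[-1, -1, -1, -1, -1, -1, -1, -1, -1],
  slide=[
    [0, 0, 0],
    [-15, 0, 14],
    [-18, 0, 16],
    [-18, 0, 16],
    [-18, 0, 16],
    [-15, 0, 13],
    [-10, 0, 9],
    [-5, 0, 4],
    [0, 0, 0],
  ],
  twist=[
    [0, 0.09, 0],
    [0, 0, 0],
    [0, 0, 0],
    [0, 0, 0],
    [0, 0, 0],
    [0, 0, 0],
    [0, 0, 0],
    [0, 0, 0],
    [0, 0, 0],
  ],
)

```text
time_s: 62.05
position: [0.5457, -0.1, 0.0538]
tcp_rot: [[-0.096, 0.992, -0.083], [0.672, 0.126, 0.73], [0.734, 0.014, -0.679]]
force: [0.2, 0.3, -1.2]
opening: 0.307
```

```bash
python3 - <<'E'
from h import *
t=cap("top");P=cloud(t)*1000
crop(t,300,140,460,270,5,'t29')
s=bot.read_state();print(s['position'],np.round(s['tcp_rot'],2),s['force'],np.round(s['joint_positions'],1))
for u in range(349,381,2): print(u,[ (round(P[v,u,1]),round(P[v,u,2])) for v in(203,206,209,212)])
E
```

```text
[ 0.54583541 -0.10002651  0.05428839] [[-0.1   0.99 -0.08]
 [ 0.67  0.13  0.73]
 [ 0.73  0.02 -0.68]] [ 0.17725421  0.15921504 -1.48982482] [-39.2  52.9  85.1  31.3  81.2 -62.9]
349 [(-79, 70), (-78, 73), (-78, 72), (-83, 1)]
351 [(-83, 73), (-84, 67), (-83, 74), (-89, 1)]
353 [(-89, 69), (-89, 68), (-89, 70), (-94, 2)]
355 [(-93, 74), (-93, 75), (-93, 74), (-100, -4)]
357 [(-98, 73), (-98, 72), (-98, 73), (-99, 63)]
359 [(-103, 70), (-104, 69), (-104, 70), (-104, 68)]
361 [(-108, 70), (-108, 72), (-108, 71), (-108, 72)]
363 [(-113, 73), (-114, 70), (-114, 69), (-113, 73)]
365 [(-119, 70), (-118, 73), (-118, 71), (-65, 595)]
367 [(-130, 4), (-131, 0), (-69, 586), (-64, 637)]
369 [(-136, -1), (-67, 630), (-65, 645), (-65, 649)]
371 [(-70, 626), (-68, 645), (-67, 650), (-67, 656)]
373 [(-70, 652), (-70, 654), (-69, 658), (-69, 660)]
375 [(-72, 660), (-72, 660), (-71, 662), (-72, 660)]
377 [(-74, 664), (-74, 662), (-74, 663), (-74, 662)]
379 [(-76, 666), (-76, 666), (-76, 664), (-76, 664)]
```

View pics/t29.png

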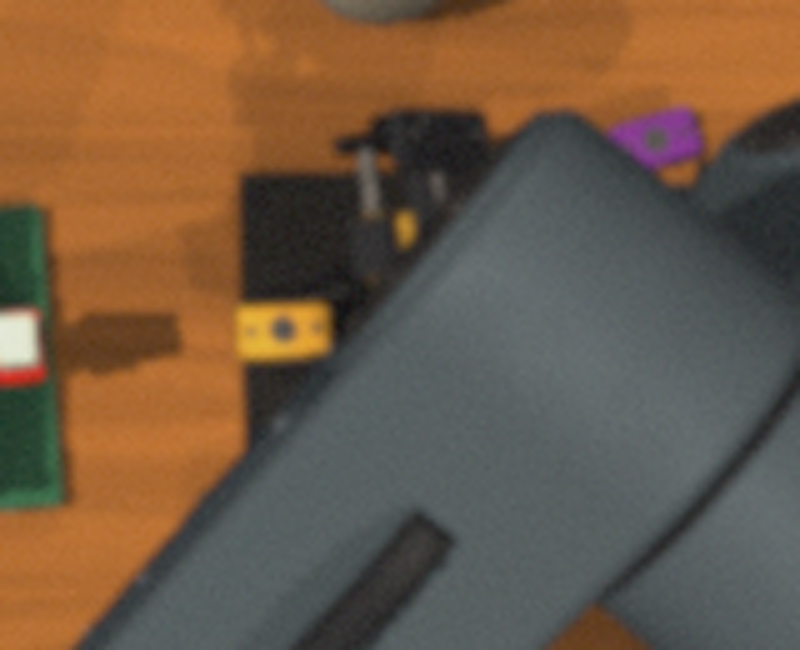

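Emit:
carry_out(
  grip=[-1, -1, -1, -1, -1, -1],
  slide=[
    [-11, -1, 4],
    [-11, -1, 4],
    [-10, 0, 3],
    [-6, 0, 2],
    [0, 0, 0],
    [0, 0, 0],
  ],
  twist=[
    [0, 0, 0],
    [0, 0, 0],
    [0, 0, 0],
    [0, 0, 0],
    [0, 0, 0],
    [0, 0, 0],
  ],
)

```text
time_s: 62.7
position: [0.5478, -0.1197, 0.0156]
tcp_rot: [[-0.098, 0.992, -0.079], [0.674, 0.125, 0.728], [0.732, 0.018, -0.681]]
force: [0.2, 0.3, -1.3]
opening: 0.307
```

```bash
python3 - <<'E'
from h import *
t=cap("top");P=cloud(t)*1000
s=bot.read_state();print(s['position'],np.round(s['tcp_rot'],2),s['force'])
for u in range(346,372,2): print(u,[ (round(P[v,u,1]),round(P[v,u,2])) for v in(203,206,209,212)])
E
```

```text
[ 0.54772277 -0.11975794  0.01565902] [[-0.1   0.99 -0.08]
 [ 0.67  0.12  0.73]
 [ 0.73  0.02 -0.68]] [ 0.02989895  0.0817848  -0.9444468 ]
346 [(-75, 4), (-75, -1), (-75, -1), (-76, -4)]
348 [(-81, 2), (-81, -2), (-80, 5), (-81, -6)]
350 [(-85, 7), (-86, 5), (-86, 6), (-86, 3)]
352 [(-91, 4), (-91, 4), (-91, 5), (-91, 2)]
354 [(-94, 28), (-94, 29), (-95, 24), (-96, 2)]
356 [(-99, 32), (-99, 34), (-99, 31), (-102, 2)]
358 [(-104, 36), (-104, 34), (-104, 33), (-107, 6)]
360 [(-109, 35), (-110, 31), (-109, 34), (-112, 7)]
362 [(-114, 35), (-114, 34), (-115, 32), (-116, 22)]
364 [(-120, 27), (-120, 31), (-120, 31), (-120, 26)]
366 [(-125, 28), (-125, 32), (-125, 29), (-125, 30)]
368 [(-130, 31), (-130, 36), (-130, 37), (-130, 33)]
370 [(-136, 29), (-135, 32), (-136, 29), (-81, 521)]
```

Emit:
carry_out(
  grip=[-1, -1, 0.1, 0.1, 0.1, 0.1, 0.1, 0.1, 0.1, 0.1, 0.1],
  slide=[
    [-2, 0, 2],
    [0, 0, 0],
    [0, 0, 0],
    [0, 0, 0],
    [0, 0, 0],
    [0, 0, 0],
    [0, 0, -15],
    [0, 0, -25],
    [0, 0, -30],
    [0, 0, -30],
    [0, 0, 0],
  ],
  twist=[
    [0, 0, 0],
    [0, 0, 0],
    [0, 0, 0],
    [0, 0, 0],
    [0, 0, 0],
    [0, 0, 0],
    [0, 0, 0],
    [0, 0, 0],
    [0, 0, 0],
    [0, 0, 0],
    [0, 0, 0],
  ],
)

```text
time_s: 63.85
position: [0.5564, -0.1961, 0.0876]
tcp_rot: [[-0.1, 0.992, -0.08], [0.674, 0.126, 0.728], [0.732, 0.019, -0.681]]
force: [-0.1, -0.1, -0.0]
opening: 0.552
```

Emit:
carry_out(
  grip=[0.2, 0.2, 0.2, 0.2, 0.2, 0.2, 0.2, 0.2],
  slide=[
    [20, 0, -20],
    [20, 0, -20],
    [0, 0, 0],
    [0, 0, 0],
    [0, 0, 0],
    [0, 0, 0],
    [0, 0, 0],
    [0, 0, 0],
  ],
  twist=[
    [0, 0, 0],
    [0, -0.13, 0],
    [0, -0.13, 0],
    [0, -0.13, 0],
    [0, -0.13, 0],
    [0, -0.13, 0],
    [0, -0.13, 0],
    [0, 0, 0],
  ],
)

```text
time_s: 64.65
position: [0.5514, -0.1964, 0.1428]
tcp_rot: [[-0.124, 0.992, 0.014], [0.992, 0.124, 0.022], [0.02, 0.016, -1.0]]
force: [0.4, 0.2, -0.5]
opening: 0.6
```

```bash
python3 - <<'E'
from h import *
need(543,-116,195,5)
s=cap("scene");t=cap("top");crop(s,170,150,350,310,4,'s30')
for n,c in(("s",s),("t",t)):
    for b in blobs(c,(17,120,70),(33,255,255),.026,20,(180,80,480,310)): print('clasp',n,b)
Q=((45,-60),(-45,0),(45,0));print(panz(s,Q,90),panz(t,Q,90))
E
```

```text
t 64.65 pos [ 551.4 -196.4  142.8] th 7.1 q6 -39.5 q1 -31.3 open 52.2 F [ 0.4  0.2 -0.5]
shift [ 81.8   2.5 -50.5] twist [ 0.016 -0.02   0.037]
clasp s (204, 247, 230.0, 423.1, -233.9, 54, 28, -5.3)
clasp s (248, 219, 24.5, 450.3, -122.2, 32, 8, -81.3)
clasp s (340, 151, 193.5, 496.2, 166.5, 62, 32, -86.3)
clasp s (354, 133, 169.5, 489.8, 232.9, 61, 32, -83.7)
clasp t (243, 213, 169.5, 529.0, 191.9, 49, 27, -84.3)
clasp t (269, 210, 173.0, 535.5, 124.6, 48, 27, -84.4)
clasp t (362, 206, 220.0, 547.6, -115.3, 52, 34, -89.5)
[90.  89.8 89.4] [88.3 89.1 88.2]
```

View pics/s30.png

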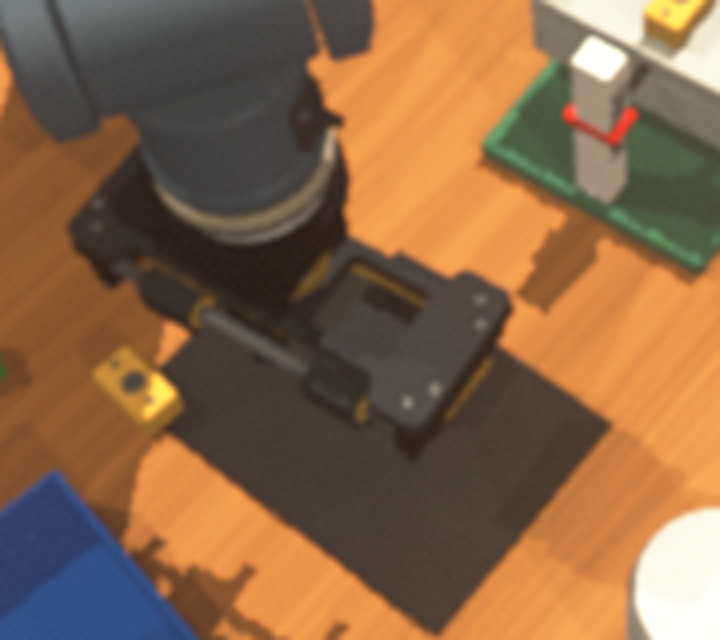

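Emit:
carry_out(
  grip=[0.2, 0.2, 0.2, 0.2, 0.2, 0.2, 0.2, 0.2],
  slide=[
    [0, 0, 0],
    [25, -3, 10],
    [30, -3, 15],
    [20, -2, 15],
    [8, 0, 15],
    [0, 0, 8],
    [0, 0, 0],
    [0, 0, 0],
  ],
  twist=[
    [0.016, -0.02, 0.1],
    [0, 0, 0],
    [0, 0, 0],
    [0, 0, 0],
    [0, 0, 0],
    [0, 0, 0],
    [0, 0, 0],
    [0, 0, 0],
  ],
)

```text
time_s: 65.55
position: [0.5475, -0.1272, 0.0733]
tcp_rot: [[-0.0, 1.0, -0.002], [1.0, 0.0, 0.01], [0.01, -0.002, -1.0]]
force: [0.0, -0.7, 0.4]
opening: 0.599
```

```bash
python3 - <<'E'
from h import *
need(547,-115,9,1)
t=cap("top");
for b in blobs(t,(17,120,70),(33,255,255),.026,20,(330,180,480,310)): print('clasp',b)
E
```

```text
t 65.55 pos [ 547.5 -127.2   73.3] th 0.0 q6 -25.2 q1 -24.7 open 52.1 F [ 0.  -0.7  0.4]
shift [11.6 -0.4 64.4] twist [-0.001 -0.01  -0.017]
clasp (408, 259, 71.0, 415.8, -235.0, 45, 20, -29.1)
```

Emit:
carry_out(
  grip=[0.2, 0.2, 0.2, 0.2, 0.2, 0.2, 0.2],
  slide=[
    [9, 0, 10],
    [3, 0, 14],
    [0, 0, 14],
    [0, 0, 8],
    [0, 0, 4],
    [0, 0, 0],
    [0, 0, 0],
  ],
  twist=[
    [0, -0.01, -0.017],
    [0, 0, 0],
    [0, 0, 0],
    [0, 0, 0],
    [0, 0, 0],
    [0, 0, 0],
    [0, 0, 0],
  ],
)

```text
time_s: 66.3
position: [0.5504, -0.1163, 0.0234]
tcp_rot: [[-0.017, 1.0, 0.006], [1.0, 0.018, -0.004], [-0.004, 0.006, -1.0]]
force: [0.4, -0.1, -0.1]
opening: 0.598
```

```bash
python3 - <<'E'
from h import *
need(547,-115,8.5,1)
E
```

```text
t 66.3 pos [ 550.4 -116.3   23.4] th 1.0 q6 -24.2 q1 -23.3 open 52.0 F [ 0.4 -0.1 -0.1]
shift [ 1.4 -3.4 14.8] twist [0.006 0.004 0.   ]
```

Emit:
carry_out(
  grip=[0.2, 0.2, 0.2, 0.2, -1, -1, -1, -1, -1, -1, -1],
  slide=[
    [1, -3, 8],
    [0, 0, 5],
    [0, 0, 2],
    [0, 0, 0],
    [0, 0, 0],
    [0, 0, 0],
    [0, 0, 0],
    [0, 0, 0],
    [0, 0, 0],
    [0, 0, 0],
    [0, 0, 0],
  ],
  twist=[
    [0.006, 0.004, 0],
    [0, 0, 0],
    [0, 0, 0],
    [0, 0, 0],
    [0, 0, 0],
    [0, 0, 0],
    [0, 0, 0],
    [0, 0, 0],
    [0, 0, 0],
    [0, 0, 0],
    [0, 0, 0],
  ],
)

```text
time_s: 67.4
position: [0.5482, -0.1158, 0.0085]
tcp_rot: [[-0.017, 1.0, 0.002], [1.0, 0.017, -0.001], [-0.001, 0.002, -1.0]]
force: [0.4, -0.2, -1.4]
opening: 0.301
```

```bash
python3 - <<'E'
from h import *
need(547,-115,8.5,1)
E
```

```text
t 67.4 pos [ 548.2 -115.8    8.5] th 1.0 q6 -24.3 q1 -23.4 open 26.2 F [ 0.4 -0.2 -1.4]
shift [ 0.9 -1.2 -0. ] twist [ 0.002  0.001 -0.   ]
```

Emit:
carry_out(
  grip=[-1, -1, -1, -1, -1, -1, -1, -1, -1],
  slide=[
    [0, 0, -20],
    [0, 0, -40],
    [0, 0, -40],
    [0, 0, -40],
    [0, 0, -30],
    [0, 0, -15],
    [0, 0, 0],
    [0, 0, 0],
    [0, 0, 0],
  ],
  twist=[
    [0, 0, 0],
    [0, 0, 0],
    [0, 0, 0],
    [0, 0, 0],
    [0, 0, 0],
    [0, 0, 0],
    [0, 0, -0.14],
    [0, 0, -0.14],
    [0, 0, -0.14],
  ],
)

```text
time_s: 68.3
position: [0.5458, -0.1147, 0.1995]
tcp_rot: [[-0.437, 0.899, -0.003], [0.899, 0.437, 0.001], [0.003, -0.002, -1.0]]
force: [0.1, 0.6, -1.1]
opening: 0.302
```

Emit:
carry_out(
  grip=[-1, -1, -1, -1, -1, -1, -1, -1, -1, -1],
  slide=[
    [0, 0, 0],
    [0, 0, 0],
    [0, 0, 0],
    [0, 0, 0],
    [0, 0, 0],
    [0, 0, 0],
    [0, 0, 0],
    [0, 0, 0],
    [0, 0, 0],
    [0, 0, 0],
  ],
  twist=[
    [0, 0, -0.14],
    [0, 0, -0.14],
    [0, 0, -0.14],
    [0, 0, -0.14],
    [0, 0, -0.14],
    [0, 0, -0.14],
    [0, 0, -0.14],
    [0, 0, -0.14],
    [0, 0, -0.1],
    [0, 0, 0],
  ],
)

```text
time_s: 69.3
position: [0.5403, -0.1122, 0.1965]
tcp_rot: [[-0.988, -0.154, -0.013], [-0.154, 0.988, 0.006], [0.011, 0.008, -1.0]]
force: [0.3, -0.3, -0.8]
opening: 0.299
```

```bash
python3 - <<'E'
from h import *
p=s2w(44,-30,0)*1000;print(p)
need(p[0],p[1],195,94.85)
E
```

```text
[569.77887858 154.12750256   0.        ]
t 69.3 pos [ 540.3 -112.2  196.5] th 98.9 q6 -122.2 q1 -23.3 open 26.0 F [ 0.3 -0.3 -0.8]
shift [-70.2 258.6   2.7] twist [ 0.007 -0.012  0.07 ]
```

Emit:
carry_out(
  grip=[-1, -1, -1, -1, -1, -1, -1, -1, -1, -1],
  slide=[
    [-8, 32, 0],
    [-5, 33, 0],
    [-5, 33, 0],
    [-5, 33, 0],
    [-5, 33, 0],
    [-5, 33, 0],
    [-5, 30, 0],
    [-5, 20, 0],
    [-3, 10, 0],
    [0, 0, 0],
  ],
  twist=[
    [0.007, -0.012, 0.07],
    [0, 0, 0],
    [0, 0, 0],
    [0, 0, 0],
    [0, 0, 0],
    [0, 0, 0],
    [0, 0, 0],
    [0, 0, 0],
    [0, 0, 0],
    [0, 0, 0],
  ],
)

```text
time_s: 70.3
position: [0.5643, 0.1562, 0.1943]
tcp_rot: [[-0.999, -0.054, -0.003], [-0.054, 0.999, -0.0], [0.003, -0.0, -1.0]]
force: [0.4, 0.0, -1.3]
opening: 0.304
```

```bash
python3 - <<'E'
from h import *
need(569.8,154.1,130,94.85)
s=cap("scene");Q=((45,40),(-45,0),(45,0));print(panz(s,Q,90))
E
```

```text
t 70.3 pos [564.3 156.2 194.3] th 93.1 q6 -88.5 q1 4.5 open 26.4 F [ 0.4  0.  -1.3]
shift [-5.5 -2.3 64.3] twist [-0.    -0.003 -0.031]
[90.4 90.4 89.6]
```

Emit:
carry_out(
  grip=[-1, -1, -1, -1, -1, -1, -1],
  slide=[
    [-5, -2, 10],
    [0, 0, 18],
    [0, 0, 15],
    [0, 0, 10],
    [0, 0, 5],
    [0, 0, 0],
    [0, 0, 0],
  ],
  twist=[
    [0, 0, -0.03],
    [0, 0, 0],
    [0, 0, 0],
    [0, 0, 0],
    [0, 0, 0],
    [0, 0, 0],
    [0, 0, 0],
  ],
)

```text
time_s: 71.05
position: [0.5697, 0.1456, 0.1351]
tcp_rot: [[-0.997, -0.074, -0.003], [-0.074, 0.997, -0.004], [0.004, -0.004, -1.0]]
force: [0.5, 0.6, -0.5]
opening: 0.3
```

```bash
python3 - <<'E'
from h import *
need(569.8,154.1,96.5,94.85)
s=cap("scene");crop(s,290,50,430,190,5,'s31')
E
```

```text
t 71.05 pos [569.7 145.6 135.1] th 94.2 q6 -90.5 q1 3.6 open 26.1 F [ 0.5  0.6 -0.5]
shift [-0.9  8.6 38.6] twist [-0.004 -0.004 -0.011]
```

View pics/s31.png

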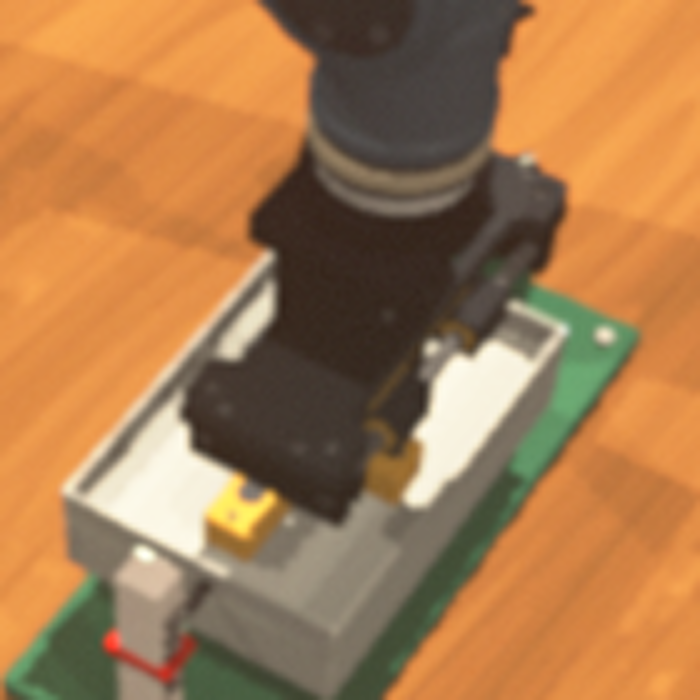

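Emit:
carry_out(
  grip=[-1, -1, -1, -1, -1, -1],
  slide=[
    [0, 7, 12],
    [0, 0, 12],
    [0, 0, 8],
    [0, 0, 4],
    [0, 0, 0],
    [0, 0, 0],
  ],
  twist=[
    [-0.004, -0.004, -0.011],
    [0, 0, 0],
    [0, 0, 0],
    [0, 0, 0],
    [0, 0, 0],
    [0, 0, 0],
  ],
)

```text
time_s: 71.7
position: [0.5696, 0.1539, 0.0967]
tcp_rot: [[-0.996, -0.087, 0.002], [-0.087, 0.996, 0.001], [-0.002, 0.001, -1.0]]
force: [0.3, -0.6, -2.7]
opening: 0.301
```

```bash
python3 - <<'E'
from h import *
need(569.8,154.1,96.5,94.85)
E
```

```text
t 71.7 pos [569.6 153.9  96.7] th 95.0 q6 -90.8 q1 4.2 open 26.2 F [ 0.3 -0.6 -2.7]
shift [-0.2  0.2  0.2] twist [0.001 0.002 0.002]
```

Emit:
carry_out(
  grip=[0, 0, 0, 0, 0, 0, 0, 0, 0, 0, 0, 0],
  slide=[
    [0, 0, 0],
    [0, 0, 0],
    [0, 0, 0],
    [0, 0, 0],
    [0, 0, 0],
    [0, 0, -15],
    [0, 0, -25],
    [0, 0, -25],
    [0, 0, -25],
    [0, 0, -10],
    [0, 0, 0],
    [0, 0, 0],
  ],
  twist=[
    [0, 0, 0],
    [0, 0, 0],
    [0, 0, 0],
    [0, 0, 0],
    [0, 0, 0],
    [0, 0, 0],
    [0, 0, 0],
    [0, 0, 0],
    [0, 0, 0],
    [0, 0, 0],
    [0, 0, 0],
    [0, 0, 0],
  ],
)

```text
time_s: 72.9
position: [0.57, 0.1535, 0.2014]
tcp_rot: [[-0.996, -0.086, 0.005], [-0.086, 0.996, 0.001], [-0.005, 0.001, -1.0]]
force: [0.1, 0.1, -0.5]
opening: 0.501
```

```bash
python3 - <<'E'
from h import *
need(418.5,-231.5,195,84)
s=cap("scene");t=cap("top");crop(s,290,50,430,190,5,'s32')
Q=((45,40),(-45,0),(-45,60),(45,80));print(panz(s,Q,80),panz(t,Q,80))
for b in blobs(t,(17,120,70),(33,255,255),.022,20,(330,180,480,310)): print('clasp',b)
E
```

```text
t 72.9 pos [570.  153.5 201.4] th 95.0 q6 -90.8 q1 4.2 open 43.6 F [ 0.1  0.1 -0.5]
shift [ 184.2 -370.5    5.2] twist [0.001 0.005 0.191]
[ 77.7  78.2 312.2  77.4] [419.  312.3]
clasp (407, 257, 181.0, 417.9, -231.4, 48, 30, -5.8)
```

View pics/s32.png

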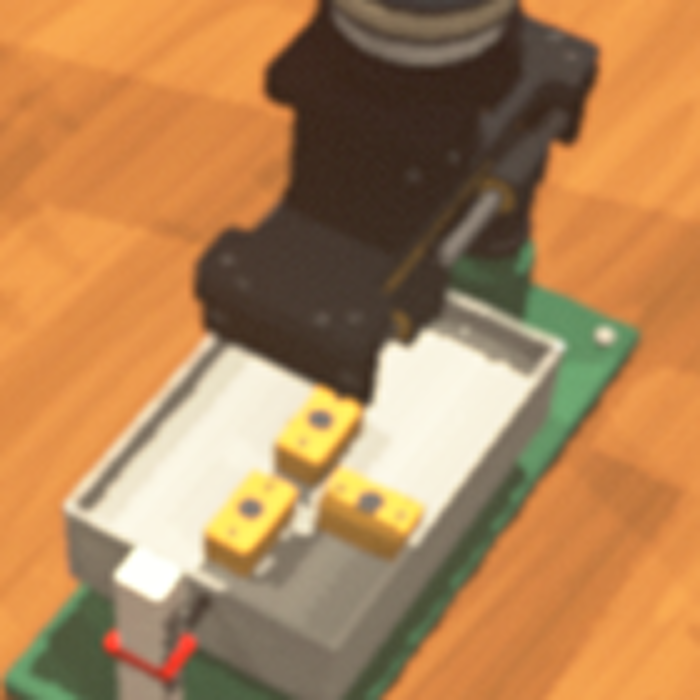

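Emit:
carry_out(
  grip=[0.2, 0.2, 0.2, 0.2, 0.2, 0.2, 0.2, 0.2, 0.2, 0.2, 0.2, 0.2],
  slide=[
    [17, -34, 0],
    [17, -34, 0],
    [17, -34, 0],
    [17, -34, 0],
    [17, -34, 0],
    [17, -34, 0],
    [17, -34, 0],
    [17, -34, 0],
    [17, -34, 0],
    [12, -24, 0],
    [8, -18, 0],
    [0, 0, 0],
  ],
  twist=[
    [0, 0, 0],
    [0, 0, 0],
    [0, 0, 0],
    [0, 0, 0],
    [0, 0, 0],
    [0, 0, 0],
    [0, 0, 0],
    [0, 0, 0],
    [0, 0, 0],
    [0, 0, 0],
    [0, 0, 0],
    [0, 0, 0],
  ],
)

```text
time_s: 74.2
position: [0.4174, -0.2188, 0.186]
tcp_rot: [[-0.996, -0.09, -0.017], [-0.09, 0.996, 0.011], [0.016, 0.012, -1.0]]
force: [-0.5, 1.0, 1.2]
opening: 0.599
```

```bash
python3 - <<'E'
from h import *
need(418,-231.5,70,84)
s=cap("scene");t=cap("top");crop(s,295,60,425,190,5,'s33');crop(s,295,125,355,205,8,"s34");crop(t,265,180,325,240,9,"t34")
Q=((45,40),(-45,0),(-45,60),(45,80));print(panz(s,Q,80),panz(t,Q,80))
print(proj(s,s2w(0,62,80)),[np.round(v) for v in (panz(s,((0,0),(0,-62),(44,-30)),100),)])
E
```

```text
t 74.2 pos [ 417.4 -218.8  186. ] th 95.1 q6 -136.2 q1 -41.2 open 52.1 F [-0.5  1.   1.2]
shift [ -1.4 -14.1 115.8] twist [ 0.01  -0.017  0.195]
[77.8 77.6 77.8 78. ] [75.6 75.4 75.9 76.3]
(np.float64(366.05465108552966), np.float64(122.0348927454992)) [array([100., 101., 100.])]
```

View pics/s34.png

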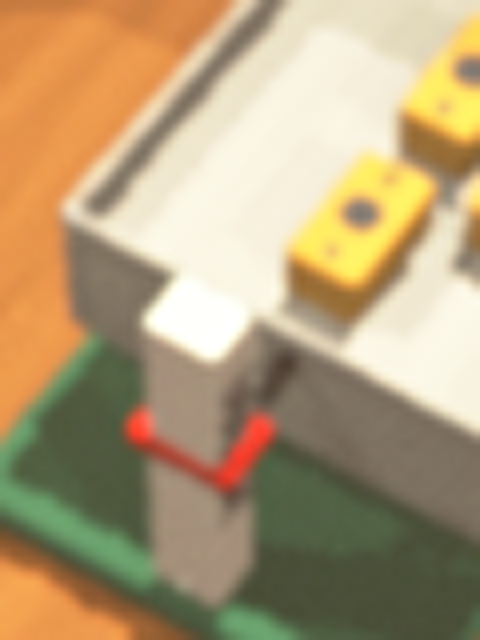

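View pics/t34.png

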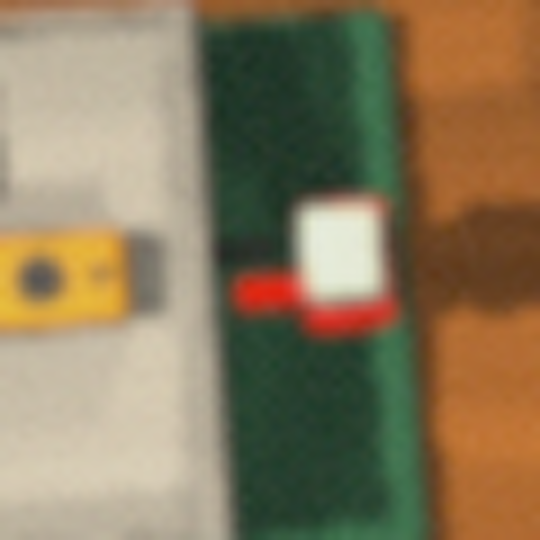

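```bash
python3 - <<'E'
from h import *
s=cap("scene");f=lambda x,y,z:np.round((np.array(proj(s,s2w(x,y,z)))-[295,125])*8+4)
print('post top',f(12,-156,142),f(-12,-156,142),f(12,-136,142),'bottom',f(12,-156,15),f(-12,-156,15))
for z in(72,78,84,90,96): print(z,'corner',f(14,-158,z),'left',f(-14,-158,z),'arm end +x back',f(14,-136,z))
print('ptr base',[(z,f(6,-108,z)) for z in(78,84,90)],[(z,f(6,-108,z)) for z in(114,120,126)])
E
```

```text
post top [215. 360.] [141. 320.] [256. 309.] bottom [218. 610.] [151. 572.]
72 corner [218. 512.] left [137. 467.] arm end +x back [261. 458.]
78 corner [218. 500.] left [136. 455.] arm end +x back [261. 446.]
84 corner [218. 489.] left [136. 443.] arm end +x back [261. 435.]
90 corner [218. 477.] left [135. 431.] arm end +x back [261. 422.]
96 corner [218. 465.] left [135. 419.] arm end +x back [261. 410.]
ptr base [(78, array([291., 367.])), (84, array([291., 355.])), (90, array([291., 343.]))] [(114, array([292., 292.])), (120, array([292., 279.])), (126, array([292., 266.]))]
```

```bash
python3 - <<'E'
from h import *
zs=[];pz=[]
for i in range(4):
    s=cap("scene");P=cloud(s);H=hsv(s)
    for v in range(172,190):
        for u in range(308,332):
            if (H[v,u,0]<8 or H[v,u,0]>172) and H[v,u,1]>140: zs.append(np.r_[u,v,w2s(P[v,u])])
zs=np.array(zs);k=(abs(zs[:,2])<25)&(zs[:,3]<-120)
for u in np.unique(zs[k,0]): 
    q=zs[k&(zs[:,0]==u)]; print(int(u),q[:,1].mean().round(1),np.round(np.median(q[:,2:],0),1),len(q))
# pointer dark px near base
t=cap('top')
v,u=169,331
for v in range(164,176): print(v,[tuple(s["color"][v,u]) for u in(328,330,331,332,333)],np.round(w2s(P[v,331]),0))
E
```

```text
311 178.5 [ -14.  -159.7   90.4] 8
312 178.5 [ -12.8 -157.4   89.5] 16
313 179.0 [  -9.1 -158.6   91.2] 20
314 180.5 [  -6.3 -159.    88.6] 8
315 180.5 [  -3.6 -158.9   90.4] 8
316 181.5 [  -0.7 -159.1   89.5] 8
317 182.0 [   2.2 -159.5   90.5] 4
318 182.5 [   3.8 -157.9   89.1] 8
319 183.0 [   7.7 -159.6   91.2] 4
320 183.5 [   9.9 -158.9   89.7] 8
321 184.5 [  12.8 -159.2   89.1] 8
322 184.0 [  14.5 -157.8   89.7] 12
323 184.0 [  15.8 -155.7   89. ] 20
324 182.5 [  13.8 -148.6   89. ] 24
325 181.5 [  14.6 -145.7   89. ] 24
326 179.5 [  15.  -142.1   89. ] 24
327 179.5 [  16.5 -140.3   88.3] 16
328 179.0 [  17.3 -137.4   87.6] 4
164 [(np.uint8(234), np.uint8(224), np.uint8(195)), (np.uint8(215), np.uint8(200), np.uint8(172)), (np.uint8(194), np.uint8(180), np.uint8(155)), (np.uint8(177), np.uint8(164), np.uint8(142)), (np.uint8(167), np.uint8(154), np.uint8(131))] [ -3. -93.  79.]
165 [(np.uint8(195), np.uint8(181), np.uint8(156)), (np.uint8(228), np.uint8(215), np.uint8(186)), (np.uint8(226), np.uint8(212), np.uint8(183)), (np.uint8(209), np.uint8(195), np.uint8(168)), (np.uint8(18
[... 1884 characters left out ...]
(104), np.uint8(91), np.uint8(77)), (np.uint8(120), np.uint8(107), np.uint8(91)), (np.uint8(122), np.uint8(110), np.uint8(93)), (np.uint8(122), np.uint8(110), np.uint8(94))] [   7. -109.   70.]
174 [(np.uint8(90), np.uint8(76), np.uint8(63)), (np.uint8(118), np.uint8(107), np.uint8(90)), (np.uint8(126), np.uint8(114), np.uint8(97)), (np.uint8(126), np.uint8(115), np.uint8(98)), (np.uint8(123), np.uint8(111), np.uint8(94))] [   7. -109.   66.]
175 [(np.uint8(102), np.uint8(88), np.uint8(74)), (np.uint8(124), np.uint8(113), np.uint8(97)), (np.uint8(127), np.uint8(116), np.uint8(98)), (np.uint8(126), np.uint8(115), np.uint8(97)), (np.uint8(126), np.uint8(115), np.uint8(97))] [   8. -111.   65.]
```

```bash
python3 - <<'E'
from h import *
s=cap("scene")
g=cv2.cvtColor(s["color"],cv2.COLOR_RGB2GRAY).astype(int)
print(g[164:178,324:336])
for z in(80,84,88): print(z,[np.round(proj(s,s2w(6,y,z)),1) for y in(-108,-112,-116,-120,-126,-130)])
for z in(84,88,92): print(z,'-y bar',[np.round(proj(s,s2w(x,-158,z)),1) for x in(-12,0,12)],'+x bar',[np.round(proj(s,s2w(14.5,y,z)),1) for y in(-156,-146,-138)])
print('post edge',[np.round(proj(s,s2w(12,-136,z)),1) for z in(84,142)])
E
```

```text
[[255 253 228 216 224 221 202 182 166 156 151 142]
 [255 246 197 165 181 206 216 212 196 176 164 153]
 [252 217 162 136 132 153 182 205 211 205 192 173]
 [227 172 148 132 116 117 129 153 181 203 210 203]
 [178 150 146 132 115 105 101 109 128 152 180 202]
 [152 146 142 128 109  92  79  85 102 116 131 155]
 [144 138 131 119  99  80  67  74  95 110 114 117]
 [136 126 123 112  92  75  70  82  97 109 112 113]
 [123 116 124 112  88  74  83  97 107 108 113 114]
 [110 103 109  97  77  77  93 109 113 111 112 117]
 [ 97  95  98  87  78  90 107 116 116 114 111 114]
 [ 92  98 106  97  93 103 114 117 117 115 111 109]
 [ 93 100 111 109 108 114 116 116 116 114 112 110]
 [ 94  99 117 126 125 120 116 116 115 113 111 110]]
80 [array([330.8, 169.9]), array([329.9, 171.1]), array([329. , 172.2]), array([328. , 173.4]), array([326.6, 175.2]), array([325.6, 176.4])]
84 [array([330.9, 168.9]), array([329.9, 170. ]), array([329. , 171.2]), array([328. , 172.4]), array([326.6, 174.2]), array([325.6, 175.4])]
88 [array([330.9, 167.8]), array([329.9, 169. ]), array([329. , 170.2]), array([328. , 171.4]), array([326.6, 173.2]), array([325.6, 174.4])]
84 -y bar [array([312.2, 180.3]), array([316.6, 182.7]), array([321. , 185.2])] +x bar [array([322.5, 185. ]), array([324.9, 182. ]), array([326.8, 179.5])]
88 -y bar [array([312.2, 179.3]), array([316.6, 181.7]), array([321. , 184.2])] +x bar [array([322.4, 184.1]), array([324.9, 181. ]), array([326.8, 178.5])]
92 -y bar [array([312.1, 178.3]), array([316.5, 180.7]), array([321. , 183.2])] +x bar [array([322.4, 183.1]), array([324.9, 180. ]), array([326.8, 177.5])]
post edge [array([326.4, 178.4]), array([326.4, 163.2])]
```

```bash
python3 - <<'E'
from h import *
Z=[];Zs=[];C=[]
for i in range(10):
    t=cap("top");Z.append(cloud(t));s=cap("scene");Zs.append(cloud(s))
Z=np.median(Z,0);Zs=np.median(Zs,0)
print('top z');print(np.round(Z[202:220,286:312,2]*1000).astype(int))
print(t["color"][202:220,286:312,0])
print('scene z');print(np.round(Zs[160:190,306:336,2]*1000).astype(int))
E
```

```text
top z
[[ 95  95  54  15  14  14  12  15  14  13  13  15  14  89  88 139 140 139
  139 139 141  88  13  12  -2  -1]
 [ 76  95  59  13  13  15  16  14  13  14  13  15  13 142 141 141 140 140
  141 142 142  90  13  12  -1   0]
 [ 76  96  61  14  14  13  14  15  15  14  15  13  14 141 142 141 142 140
  141 141 140 109  13  14  -1  -2]
 [ 77  94  64  14  14  13  14  11  13  13  13  13  13 140 141 141 141 141
  141 140 140 124  86  12  10  -2]
 [ 76  95  68  85  84  85  83  86  84  85  13  13  15 140 143 140 140 141
  140 140 140 138  87  13  10   1]
 [ 76  94  87  85  87  85  83  85  83  85  11  15  13 140 141 141 141 141
  140 142 141 140  88  13  10  -1]
 [ 76  95  84  85  84  83  85  84  84  80  15  14  14 141 141 142 141 142
  141 140 140 139  89  13  12  -2]
 [ 75  94  79  14  14  13  14  15  13  14  14  13  12 141 141 142 142 141
  142 141 141 140  88  13  12   0]
 [ 76  94  82  14  15  15  13  14  14  13  86  87  85 139 141 141 141 141
  141 141 142 140  89  15  10  -1]
 [ 76  94  86  14  14  13  85  87  86  87  87  86  87 140 141 141 141 140
  139 140 141 140  88  14  12  -3]
 [ 7
[... 5890 characters left out ...]
 85  88  89  89  90  90
   87  68  15  16  16  15  16  14  14  16  15  16]
 [ 16  16  15  15  15  16  15  66  69  70  74  76  78  80  86  88  89  89
   73  66  15  15  16  15  16  15  16  15  15  15]
 [ 15  15  15  16  16  15  16  61  65  67  69  71  74  76  78  84  87  84
   67  61  16  15  15  16  15  16  15  14  16  16]
 [ 16  16  16  16  16  14  15  57  59  63  66  67  69  71  74  75  72  68
   62  56  14  14  16  15  15  16  15  16  15  16]
 [ 16  16  16  14  15  15  15  52  57  58  61  64  65  66  70  71  69  63
   61  53  16  16  16  16  15  15  15  15  15  16]
 [ 15  14  14  17  15  16  16  15  51  54  55  59  60  64  66  66  63  61
   54  49  15  16  15  15  16  15  16  15  16  17]]
```

Clean depth at the tips: pointer top 84.6 mm, flag arm top 86.8 mm. That is within about 2 mm with three clasps, and one clasp is about 12 mm, so three is the right count. The last clasp goes to the bin.

Emit:
carry_out(
  grip=[0.2, 0.2, 0.2, 0.2, 0.2, 0.2, 0.2],
  slide=[
    [0, 0, 0],
    [0, 0, 0],
    [0, -12, 20],
    [0, 0, 30],
    [0, 0, 25],
    [0, 0, 10],
    [0, 0, 0],
  ],
  twist=[
    [0.01, -0.017, 0.1],
    [0, 0, 0.095],
    [0, 0, 0],
    [0, 0, 0],
    [0, 0, 0],
    [0, 0, 0],
    [0, 0, 0],
  ],
)

```text
time_s: 76.35
position: [0.4193, -0.2308, 0.101]
tcp_rot: [[-0.994, 0.109, 0.007], [0.109, 0.994, -0.004], [-0.007, -0.003, -1.0]]
force: [0.5, 0.7, 1.4]
opening: 0.596
```

```bash
python3 - <<'E'
from h import *
need(418,-231.5,6,84)
s=cap("scene")
for b in blobs(s,(17,120,70),(33,255,255),.024,20,(180,200,300,310)): print('clasp',b)
P=cloud(s);crop(s,160,200,280,290,6,'s35')
E
```

```text
t 76.35 pos [ 419.3 -230.8  101. ] th 83.7 q6 -126.2 q1 -42.3 open 51.8 F [0.5 0.7 1.4]
shift [ 1.9 -0.5 95. ] twist [-0.003  0.007 -0.005]
clasp (204, 247, 228.5, 420.4, -234.0, 55, 26, -5.3)
```

View pics/s35.png

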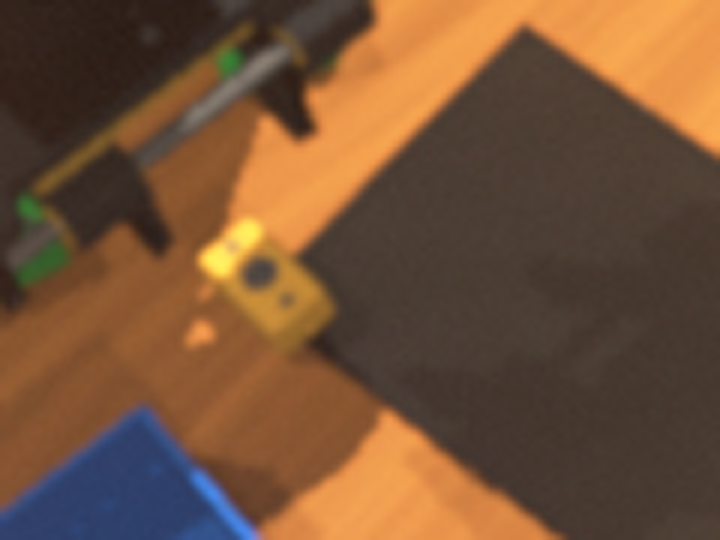

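Emit:
carry_out(
  grip=[0.2, 0.2, 0.2, 0.2, 0.2, 0.2, 0.2, 0.2],
  slide=[
    [2, 0, 15],
    [0, 0, 20],
    [0, 0, 18],
    [0, 0, 14],
    [0, 0, 8],
    [0, 0, 4],
    [0, 0, 0],
    [0, 0, 0],
  ],
  twist=[
    [-0.003, 0.007, 0],
    [0, 0, 0],
    [0, 0, 0],
    [0, 0, 0],
    [0, 0, 0],
    [0, 0, 0],
    [0, 0, 0],
    [0, 0, 0],
  ],
)

```text
time_s: 77.2
position: [0.4248, -0.2364, 0.0284]
tcp_rot: [[-0.994, 0.108, 0.015], [0.107, 0.994, -0.014], [-0.017, -0.012, -1.0]]
force: [0.5, -0.7, 0.4]
opening: 0.598
```

```bash
python3 - <<'E'
from h import *
need(418,-231.5,6,84)
E
```

```text
t 77.2 pos [ 424.8 -236.4   28.4] th 83.8 q6 -126.1 q1 -42.3 open 52.0 F [ 0.5 -0.7  0.4]
shift [ 7.6  4.4 22.2] twist [-0.012  0.017 -0.003]
```

Emit:
carry_out(
  grip=[0.2, 0.2, 0.2, 0.2, 0.2, 0.2],
  slide=[
    [6, 4, 5],
    [0, 0, 8],
    [0, 0, 6],
    [0, 0, 2],
    [0, 0, 0],
    [0, 0, 0],
  ],
  twist=[
    [-0.012, 0.017, 0],
    [0, 0, 0],
    [0, 0, 0],
    [0, 0, 0],
    [0, 0, 0],
    [0, 0, 0],
  ],
)

```text
time_s: 77.8
position: [0.4194, -0.2319, 0.0065]
tcp_rot: [[-0.994, 0.108, 0.0], [0.108, 0.994, -0.0], [-0.0, -0.0, -1.0]]
force: [0.2, -0.6, 0.5]
opening: 0.597
```

```bash
python3 - <<'E'
from h import *
need(418,-231.5,6,84)
E
```

```text
t 77.8 pos [ 419.4 -231.9    6.5] th 83.8 q6 -126.1 q1 -42.3 open 51.9 F [ 0.2 -0.6  0.5]
shift [1.4 0.3 0.5] twist [-0.     0.    -0.003]
```

Emit:
carry_out(
  grip=[-1, -1, -1, -1, -1, -1, -1, -1, -1, -1, -1, -1],
  slide=[
    [0, 0, 0],
    [0, 0, 0],
    [0, 0, 0],
    [0, 0, 0],
    [0, 0, 0],
    [0, 0, 0],
    [0, 0, 0],
    [0, 0, -20],
    [0, 0, -30],
    [0, 0, -30],
    [0, 0, -20],
    [0, 0, 0],
  ],
  twist=[
    [0, 0, 0],
    [0, 0, 0],
    [0, 0, 0],
    [0, 0, 0],
    [0, 0, 0],
    [0, 0, 0],
    [0, 0, 0],
    [0, 0, 0],
    [0, 0, 0],
    [0, 0, 0],
    [0, 0, 0],
    [0, 0, 0],
  ],
)

```text
time_s: 79.0
position: [0.4183, -0.2309, 0.1084]
tcp_rot: [[-0.994, 0.108, -0.004], [0.108, 0.994, 0.003], [0.004, 0.003, -1.0]]
force: [-0.1, 0.0, -1.7]
opening: 0.301
```

```bash
python3 - <<'E'
from h import *
need(495,-390,120,82)
t=cap("top")
for b in blobs(t,(105,150,60),(125,255,255),.045,500,(420,180,520,280)): print(b)
E
```

```text
t 79.0 pos [ 418.3 -230.9  108.4] th 83.8 q6 -126.1 q1 -42.3 open 26.2 F [-0.1  0.  -1.7]
shift [ -93.4 -149.9  -12.3] twist [ 0.002 -0.004  0.032]
(473, 225, 3107.0, 494.3, -386.9, 174, 144, 81.0)
```

Emit:
carry_out(
  grip=[-1, -1, -1, -1, -1, -1, -1, -1],
  slide=[
    [-18, -28, -6],
    [-20, -32, -4],
    [-20, -32, -2],
    [-18, -28, 0],
    [-12, -18, 0],
    [-5, -8, 0],
    [0, 0, 0],
    [0, 0, 0],
  ],
  twist=[
    [0, 0, 0],
    [0, 0, 0],
    [0, 0, 0],
    [0, 0, 0],
    [0, 0, 0],
    [0, 0, 0],
    [0, 0, 0],
    [0, 0, 0],
  ],
)

```text
time_s: 79.85
position: [0.4885, -0.3817, 0.1021]
tcp_rot: [[-0.994, 0.107, -0.025], [0.107, 0.994, 0.026], [0.028, 0.023, -0.999]]
force: [-0.3, 0.1, -1.9]
opening: 0.299
```

```bash
python3 - <<'E'
from h import *
need(494.5,-389,14,82)
s=cap("scene");crop(s,90,220,270,400,4,'s36')
E
```

```text
t 79.85 pos [ 488.5 -381.7  102.1] th 83.8 q6 -132.1 q1 -48.3 open 26.0 F [-0.3  0.1 -1.9]
shift [-9.2 -8.6 87.7] twist [ 0.022 -0.028  0.032]
```

View pics/s36.png

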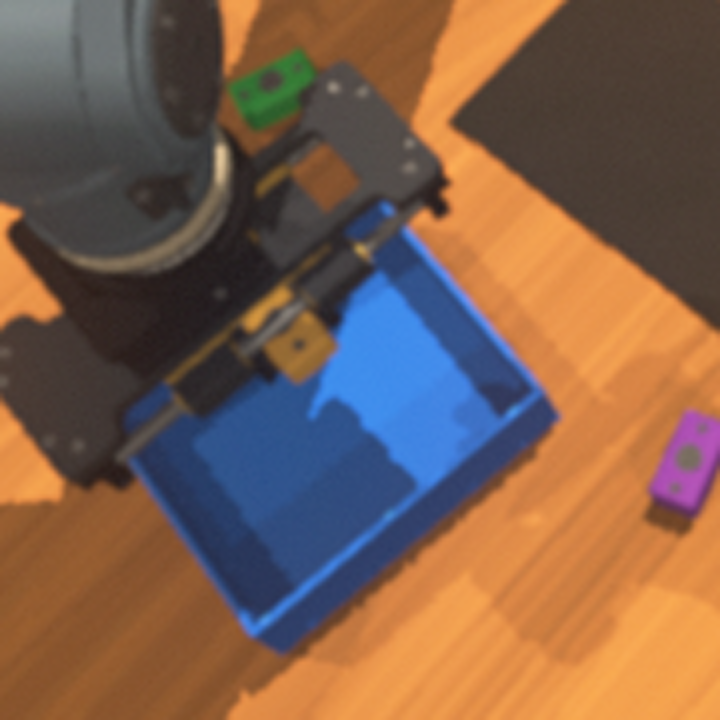

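Emit:
carry_out(
  grip=[-1, -1, -1, -1, -1, -1, -1],
  slide=[
    [-6, -6, 8],
    [0, 0, 18],
    [0, 0, 18],
    [0, 0, 14],
    [0, 0, 8],
    [0, 0, 0],
    [0, 0, 0],
  ],
  twist=[
    [0.022, -0.028, 0.03],
    [0, 0, 0],
    [0, 0, 0],
    [0, 0, 0],
    [0, 0, 0],
    [0, 0, 0],
    [0, 0, 0],
  ],
)

```text
time_s: 80.6
position: [0.4907, -0.3796, 0.0339]
tcp_rot: [[-0.991, 0.134, -0.004], [0.134, 0.991, 0.006], [0.005, 0.005, -1.0]]
force: [0.4, 0.0, -2.1]
opening: 0.3
```

```bash
python3 - <<'E'
from h import *
need(494.5,-389,14,82)
E
```

```text
t 80.6 pos [ 490.7 -379.6   33.9] th 82.3 q6 -130.4 q1 -48.1 open 26.1 F [ 0.4  0.  -2.1]
shift [-5.1 -8.9 19.9] twist [ 0.005 -0.005  0.006]
```

Emit:
carry_out(
  grip=[-1, -1, -1, -1, 0, 0, 0, 0, 0, 0, 0],
  slide=[
    [-4, -7, 6],
    [0, 0, 8],
    [0, 0, 5],
    [0, 0, 0],
    [0, 0, 0],
    [0, 0, 0],
    [0, 0, 0],
    [0, 0, 0],
    [0, 0, -15],
    [0, 0, -20],
    [0, 0, -25],
  ],
  twist=[
    [0.005, -0.005, 0],
    [0, 0, 0],
    [0, 0, 0],
    [0, 0, 0],
    [0, 0, 0],
    [0, 0, 0],
    [0, 0, 0],
    [0, 0, 0],
    [0, 0, 0],
    [0, 0, 0],
    [0, 0, 0],
  ],
)

```text
time_s: 81.7
position: [0.4938, -0.3877, 0.0766]
tcp_rot: [[-0.991, 0.134, 0.0], [0.134, 0.991, 0.0], [-0.0, 0.0, -1.0]]
force: [0.1, 0.1, 0.6]
opening: 0.498
```

Emit:
carry_out(
  grip=[0, 0, 0, 0, 0, 0, 0, 0],
  slide=[
    [0, 0, -35],
    [0, 0, -35],
    [20, 0, -20],
    [25, 0, 0],
    [25, 0, 0],
    [20, 0, 0],
    [0, 0, 0],
    [0, 0, 0],
  ],
  twist=[
    [0, 0, 0],
    [0, 0, 0],
    [0, 0, 0],
    [0, 0, 0],
    [0, 0, 0],
    [0, 0, 0],
    [0, 0, 0],
    [0, 0, 0],
  ],
)

```text
time_s: 82.5
position: [0.4058, -0.3787, 0.1858]
tcp_rot: [[-0.991, 0.132, 0.016], [0.132, 0.991, -0.02], [-0.018, -0.017, -1.0]]
force: [0.4, 0.1, 0.2]
opening: 0.495
```

```bash
python3 - <<'E'
from h import *
need(494.5,-389,14,82)
s=cap("scene","s37");t=cap("top","t37")
Q=((45,40),(-45,0),(-45,60),(45,80));print(panz(s,Q,80),panz(t,Q,80),panz(s,((0,0),(0,-62),(44,-30)),100))
E
```

```text
t 82.5 pos [ 405.8 -378.7  185.8] th 82.4 q6 -137.1 q1 -54.6 open 43.1 F [0.4 0.1 0.2]
shift [-86.1   4.5 173.3] twist [-0.017  0.019  0.007]
[77.3 77.8 78.  77.3] [76.8 76.8 76.1 76.1] [100.   99.8 100.2]
```

View pics/s37.png

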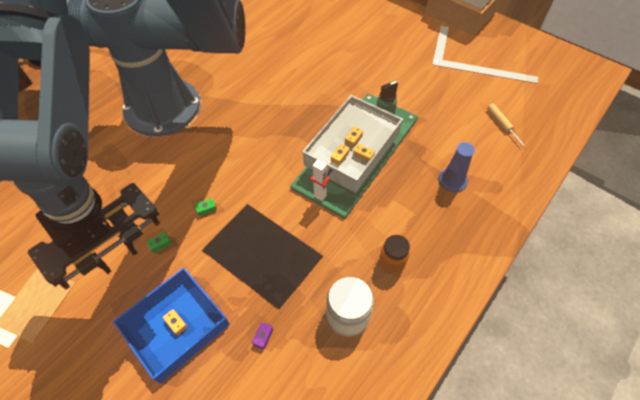

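View pics/t37.png

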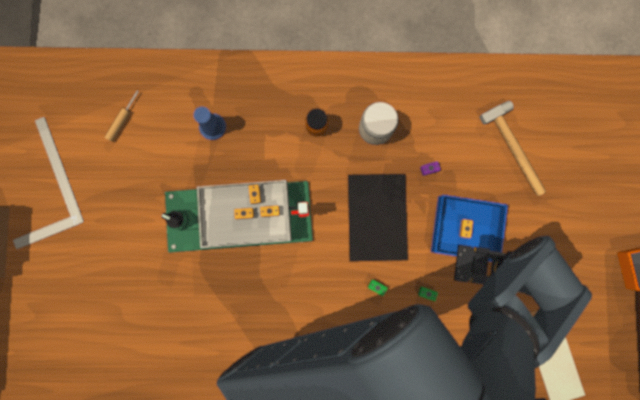

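Three clasps lie flat in the pan at (353,136), (340,153) and (363,154), and one is in the bin at (175,321). The knob is still loose, bystanders and look-alikes are where they were, and the arm touches nothing.

```bash
python3 -c "
from rig import bot
print(bot.hand_in())"
```

```text
the job is handed in; nothing more can be done
None
```

I handed the job in at about 82 s with three clasps in the pan and the fourth in the blue bin. The hand-in gave no verdict.

- **Knob:** I turned it clockwise about 11.3 rad plus its starting angle, until it hit the end stop. I left it loose, and the pan rose to the top.
- **Weighing:** With three clasps lying flat, the pan floor reads about 78 mm (pan about 24 mm). Top-view depth puts the pointer's top at 84.6 mm and the flag arm's top at 86.8 mm, about 2 mm apart. One clasp is about 12 mm, so three is the nearest whole number.
- **Flag measurements that disagreed:** Reading the flag and pointer from colour edges in the scene view put the gap at 4 to 5 mm. I trusted the cleaner depth readings; both methods pick three.
- **First clasp:** After the second clasp was laid, the pan stood too high. After the third, the first clasp was tipped against the back rim. I don't know why. I lifted it out, laid it flat on the mat and put it back in a clear part of the pan.
- **Final look:** All three clasps in the pan are flat. The flag, tin, jar, cone, green blocks and purple block show no sign of having moved. One clasp had been knocked aside while I was turning the knob; that is the one now in the bin.

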